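Put the dry gel cassettes away and clear the packing

TASK

Put away the dry glass gel cassettes: slide each one up out of the drying rack and stand it upright in a slot of the open drawer (any slot, one to a slot), then push the drawer fully home. Throw the orange foam packing pieces left on the bench into the yellow waste bin; never drop the glass or tip it over, lower it right down before letting go, and leave the other things where they are.

Things in the scene. Friction and masses are not known exactly. Their poses are not given: they have to be found in the camera images.
- plate1: One of up to four identical glass gel cassettes: a flat upright pane 90 mm wide (its x), 8 mm thick (its y), 85 mm tall (its z up), greenish glass with white side spacers and an opaque blue bar along the top 12 mm, about 120 g. Origin: middle of its bottom edge. Starts standing in a slot of the drying rack. Some may be absent (None).
- plate2: One of up to four identical glass gel cassettes: a flat upright pane 90 mm wide (its x), 8 mm thick (its y), 85 mm tall (its z up), greenish glass with white side spacers and an opaque blue bar along the top 12 mm, about 120 g. Origin: middle of its bottom edge. Starts standing in a slot of the drying rack. Some may be absent (None).
- plate3: One of up to four identical glass gel cassettes: a flat upright pane 90 mm wide (its x), 8 mm thick (its y), 85 mm tall (its z up), greenish glass with white side spacers and an opaque blue bar along the top 12 mm, about 120 g. Origin: middle of its bottom edge. Starts standing in a slot of the drying rack. Some may be absent (None).
- plate4: One of up to four identical glass gel cassettes: a flat upright pane 90 mm wide (its x), 8 mm thick (its y), 85 mm tall (its z up), greenish glass with white side spacers and an opaque blue bar along the top 12 mm, about 120 g. Origin: middle of its bottom edge. Starts standing in a slot of the drying rack. Some may be absent (None).
- foam1: One of up to three orange foam packing pieces, rigid and light (about 30 g): a block 62 mm long (its x), 36 mm wide (its y), 50 mm tall, with a lengthwise groove 14 mm wide and 14 mm deep in its top; starts standing groove up on the bench. Origin: centre of its underside. Some may be absent (None).
- foam2: One of up to three orange foam packing pieces, rigid and light (about 30 g): a block 62 mm long (its x), 36 mm wide (its y), 50 mm tall, with a lengthwise groove 14 mm wide and 14 mm deep in its top; starts standing groove up on the bench. Origin: centre of its underside. Some may be absent (None).
- foam3: One of up to three orange foam packing pieces, rigid and light (about 30 g): a block 62 mm long (its x), 36 mm wide (its y), 50 mm tall, with a lengthwise groove 14 mm wide and 14 mm deep in its top; starts standing groove up on the bench. Origin: centre of its underside. Some may be absent (None).
- rack: Fixed drying rack, origin centre of underside. Grey base 124 mm (x) by 186 mm (y), 8 mm thick; slots at y = -69, -23, 23, 69 mm; cassettes stand on the base, width along x, centred within 7 mm of x = 0. A slot is four 8 mm steel posts at x = +-28 mm, 12 mm apart across it, tops 50 mm above the bench: a cassette is free once its bottom is above that. White rails at x = +-58 mm, 22 mm high.
- drawer_mid (a point): Centre of the drawer's slot floor, 14 mm above the bench; moves with the drawer. x points into the unit (closing direction), z up. Four slots along x, centred at y = -69, -23, 23, 69 mm, 13 mm wide, 120 mm long (x = -60 to 60 mm), between white bars with rounded tops 44 mm above this point. A stored cassette stands with its bottom at z = 0, width along x, centre near x = 0.
- unit: Fixed white storage unit that the slotted drawer slides into: 222 mm wide (y), 170 mm deep (x), 128 mm high; origin centre of underside, +x points away from its open front, which is at x = -85 mm. Inside it has room for standing cassettes.
- drawer_front (a point): Middle of the outer face of the drawer's yellow front panel, 38 mm above the bench; axes as drawer_mid. The panel is 218 mm wide, reaches from 4 to 82 mm above the bench and has no handle: push it along +x (3 to 10 N moves it).
- drawer (a joint): How far the drawer is open, in m: 0 = fully home against its stop, 0.15 = fully open; starts open 0.125 to 0.15. It stays where it is left.
- bin: Fixed yellow open waste bin, 170 x 170 mm, 70 mm tall, walls and floor 5 mm. Origin: centre of the underside.
- reagent: Bystander: amber bottle with blue cap, 64 mm diameter, 150 mm tall. Origin: centre of the underside.
- tubes: Bystander: rack of red-capped tubes, 70 x 160 mm, 103 mm tall. Origin: centre of the underside.
- tape: Bystander: roll of yellow tape lying flat, 90 mm diameter, 25 mm high. Origin: centre of the underside.
- carton: Bystander: small cardboard carton 140 x 100 mm, 50 mm high. Origin: centre of the underside.
There are look-alikes about, which are no part of the job. Of the things that look like the bin, the larger one is meant. Leave any green look-alike of the foam3 alone.

How it is judged:
By the outcome, as a careful person would: the job done as asked, in the order asked, and still so for the second after the job is handed in, with the robot touching nothing.
Of plate1, plate2, plate3, plate4 only 3 to 4 are there at a start; the rules pass over those that are not, and their reading is None.
Of foam1, foam2, foam3 only 2 to 3 are there at a start; the rules pass over those that are not, and their reading is None.
At some moment in a run one of foam1, foam2, foam3 may be knocked a few centimetres aside while the robot is not near it.
It also fails if it takes over 200 s, if anything falls off the work surface, if the arm or the gripper's body presses on something with over 40 N, if the wrist force passes 120 N, or if a joint passes its speed limit or range.

ROBOT

A 6-joint arm with a two-finger parallel gripper is mounted at the origin on the work surface. World frame = base frame: x ahead of the robot, y to its left, z up, the work surface at z = 0. Lengths are in m, angles in rad, forces in N, time in s.
With the tool pointing down it reaches from about 0.375 to 0.925 m from the base axis. Payload 5.7 kg.
Tool frame: the origin (TCP) lies at the very end of the fingers, on their centre line; the grasp point (between the pads) lies 19 mm behind it; z points along the fingers, y is the direction in which the jaws open and shut (so a half turn about z gives the same grasp; the last joint's range is limited). The gripper opens to 85 mm and grips with 20 to 120 N. Pads are 22 mm wide; open, the fingers measure 114 mm over their backs; the gripper's body (76 mm by 85 mm) begins 54 mm behind the grasp point. The pads swing forward as they close: fully open they stand 13 mm farther back than shut.
Start: joints at [1.097, 0.359, 1.51, -0, 1.272, -0.115], TCP at [0.211, 0.562, 0.208] pointing down, gripper open.
Joint ranges: [-2.97, 2.97], [-1.01, 2.36], [0.21, 2.38], [-0.96, 4.11], [0.2, 2.71], [-2.98, 2.98]. Speed limits (rad/s): [2.39, 2.39, 3.14, 3.14, 3.14, 3.14].

INTERFACE

Orientations are given as a rotation vector (axis times angle).
In Python, from workcell import env gives the robot as it stands.
- The arm moves only by the tool arm_command, never from a script. Its argument "deltas" is a list of rows, each an object with "delta_pos": the shift along the tool's x, y, z in units of 60 mm (1.0 is 60 mm), a list of three; "roll": the turn about the tool's z in units of 10 degrees (1.0 is 10 degrees); "grip": the closure, from 0 (fully open) to 1 (shut). A call has 1 to 20 rows; each row is the pose to reach, as a shift and turn from the pose commanded when the call began, along the tool's axes at that moment; what a row does not reach only later rows make up. A row lasts 1/8 s, in which the tool goes at most 62.5 mm and 10.7 degrees, less where a joint would pass 70% of its speed; a pose out of reach is approached as far as the arm can. A call with a gripper value outside its range is refused whole. The fingers move at their own pace and stop on an object; "newtons" is the grip in N (left out, the last holds). Time passes only in rows, so rows that repeat a pose let the fingers close. It gives the time, the measured TCP pose, the force and the opening at its end, in the units of the state.
- env.state(): the state, without advancing time (a new reading comes with each control period).
- env.camera(name): name is "scene" or "top"; returns a dict with "img" (480x640x3 uint8, red, green, blue), "K" (3x3 intrinsics, pixels), "cam_to_world" (4x4, takes a point from camera to world coordinates). Camera axes: x right, y down, z forward; pixel columns grow to the right and rows downward; lengths in m; the calibration is good to about 2 mm. A picture is of the moment at which its call begins. There is no depth.
- env.close_job(): hands the job in, once; it reports no verdict.
The state is a dict: "time": time; "q": joint angles; "qvel": joint speeds; "effort": joint torques, N m; "ee_pos": TCP position; "orientation": TCP orientation; "ft_force": force on the tool from outside, world axes, zero at the start; "torque": the same for the moment, N m; "width": finger opening in m.
Only numpy, scipy, OpenCV 4.12 (cv2) and the standard library are available. Lean on these libraries where they do the work, as an engineer would, in place of code of your own. Each camera call takes 0.05 s, during which the arm holds its last target.

## Working session

There is one attempt and no reset: what is moved stays moved. The work goes in short steps, Python scripts to look and compute and a tool call to move; the robot and the scene stay as the last step left them, time stands still between calls to the robot, and variables do not carry over. Pictures are saved under pics/ and viewed, and the job is handed in when it is done.

Besides the shell and the picture viewer there is one more tool, called after "Call:" by a JSON object that holds its "op" and its "data", one argument or row to a line. arm_command: Moves the arm, as the interface text tells. Its arguments: {"type":"object","properties":{"deltas":{"type":"array","items":{"type":"object","properties":{"delta_pos":{"type":"array","items":{"type":"number"}},"roll":{"type":"number"},"grip":{"type":"number"}}}},"newtons":{"type":"number"}},"required":["deltas"]}

```bash
ls; mkdir -p pics; python3 - <<'E'
from workcell import env
import cv2,numpy as np
np.set_printoptions(precision=4,suppress=True)
for n in("scene","top"):
    c=env.camera(n);cv2.imwrite(f"pics/{n}0.png",c["img"][:,:,::-1]);print(n,c["K"],c["cam_to_world"])
print(env.state())
E
```

```text
pics
scene [[598.7801   0.     317.449 ]
 [  0.     598.7801 245.5627]
 [  0.       0.       1.    ]] [[ 0.5547  0.5315 -0.6402  1.5503]
 [ 0.8318 -0.3729  0.4111 -0.6711]
 [-0.0203 -0.7605 -0.649   1.0526]
 [ 0.      0.      0.      1.    ]]
top [[566.3741   0.     313.8344]
 [  0.     566.3741 239.0023]
 [  0.       0.       1.    ]] [[-0.0295 -0.9852  0.1689  0.3162]
 [-0.9995  0.0314  0.0088 -0.0637]
 [-0.014  -0.1685 -0.9856  1.5834]
 [ 0.      0.      0.      1.    ]]
{'time': 0.1, 'q': array([ 1.0969,  0.3595,  1.5113, -0.    ,  1.2725, -0.1151]), 'qvel': array([-0.0013, -0.0007, -0.0013, -0.0005,  0.0013, -0.0001]), 'effort': array([ -0.0002, -52.8648, -27.9352,  -0.0004,   0.0051,  -0.    ]), 'ee_pos': array([0.2104, 0.5612, 0.2068]), 'orientation': array([-0.5604, -3.0907,  0.0026]), 'ft_force': array([0.9375, 0.0573, 0.7712]), 'torque': array([-0.0283, -0.022 ,  0.0047]), 'width': 0.08550878576783828}
```

View pics/scene0.png

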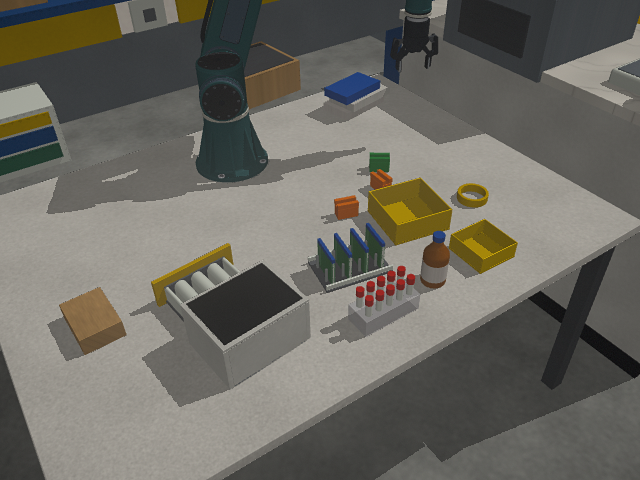

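View pics/top0.png

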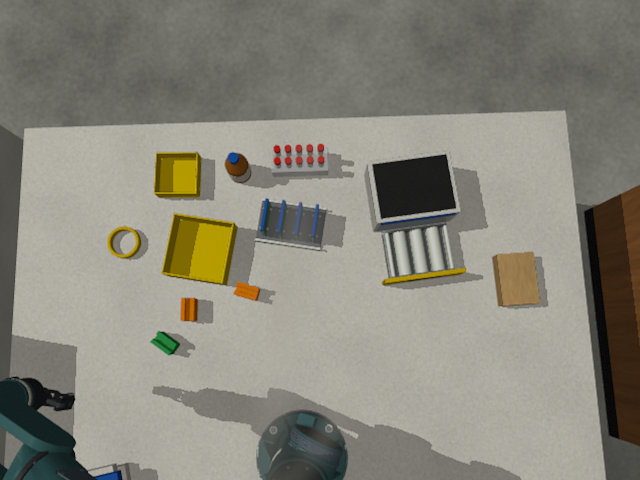

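```bash
cat > h.py <<'E'
from workcell import env
import cv2,numpy as np
np.set_printoptions(precision=4,suppress=True)
def cam(n):
    return env.camera(n)
def ray(c,uv,z):
    uv=np.atleast_2d(np.asarray(uv,float)); K=c["K"];T=c["cam_to_world"]
    d=np.c_[(uv-K[[0,1],[2,2]])/K[0,0],np.ones(len(uv))]@T[:3,:3].T
    s=(z-T[2,3])/d[:,2]; return T[:3,3]+d*s[:,None]
def proj(c,P):
    P=np.atleast_2d(P);T=c["cam_to_world"];q=(P-T[:3,3])@T[:3,:3]
    return q[:,:2]/q[:,2:]*c["K"][0,0]+c["K"][[0,1],[2,2]]
def mask(c,h0,h1,s=110,v=50):
    hsv=cv2.cvtColor(c["img"],cv2.COLOR_RGB2HSV)
    return cv2.inRange(hsv,(h0,s,v),(h1,255,255))
def blobs(m,amin=30):
    cs,_=cv2.findContours(m,cv2.RETR_EXTERNAL,cv2.CHAIN_APPROX_NONE)
    return [k for k in cs if cv2.contourArea(k)>amin]
def crop(c,x0,y0,x1,y1,f,name):
    im=cv2.resize(c["img"][y0:y1,x0:x1,::-1],None,fx=f,fy=f,interpolation=cv2.INTER_CUBIC);cv2.imwrite(name,im)
E
python3 - <<'E'
from h import *
c=cam("top"); 
crop(c,240,180,480,300,3.3,"pics/t1.png"); crop(c,140,200,280,360,3.7,"pics/t2.png")
s=cam("scene"); crop(s,290,130,450,300,3.5,"pics/s1.png"); crop(s,140,230,330,390,3.7,"pics/s2.png")
for nm,h0,h1,z in(("blue",105,130,.093),("orange",3,17,.05),("yellow",20,32,.07),("green",45,80,.05)):
    print(nm)
    for k in blobs(mask(c,h0,h1)):
        r=cv2.minAreaRect(k);b=cv2.boxPoints(r);print(np.round(r[0],1),np.round(r[1],1),"world",ray(c,b,z)[:,:2].round(4).tolist(),ray(c,[r[0]],z)[0,:2])
E
```

```text
blue
[108. 475.] [ 8. 26.] world [[-0.0009, 0.5156], [-0.0027, 0.4502], [-0.0216, 0.4496], [-0.0199, 0.515]] [-0.0113  0.4826]
[418.  218.5] [ 1.6 74.8] world [[0.6099, -0.231], [0.6315, -0.4308], [0.6271, -0.431], [0.6056, -0.2314]] [ 0.6185 -0.331 ]
[314.7 220.4] [ 3.1 31.6] world [[0.5807, -0.0418], [0.6655, -0.0583], [0.6638, -0.0665], [0.579, -0.05]] [ 0.6221 -0.0541]
[280.6 216. ] [ 3.2 32.4] world [[0.5947, 0.0497], [0.6819, 0.0329], [0.68, 0.0243], [0.5929, 0.0412]] [0.6372 0.0371]
[263.9 214.6] [ 3.6 31.7] world [[0.6009, 0.0945], [0.6867, 0.0792], [0.6847, 0.0696], [0.599, 0.0849]] [0.6426 0.0821]
[233. 158.] [10. 10.] world [[0.8187, 0.1783], [0.8178, 0.1508], [0.7892, 0.151], [0.7902, 0.1784]] [0.804  0.1646]
orange
[189. 309.] [22. 16.] world [[0.4284, 0.3143], [0.4271, 0.2709], [0.3681, 0.2706], [0.3694, 0.3137]] [0.3982 0.2924]
[246.5 290.7] [24.5 13.6] world [[0.4354, 0.1735], [0.4706, 0.1631], [0.4504, 0.0994], [0.4154, 0.11]] [0.4429 0.1365]
[616.5 315. ] [260.  45.] world [[0.7061, -0.831], [0.7019, -0.9547], [0.0163, -0.8683], [0.0194, -0.7536]] [ 0.3478 -0.8504]
[236.8 165.6] [20.5 21.7] world [[0.8122, 0.2], [0.8348, 0.1433], [0.7785, 0.1215], [0.7562, 0.178]] [0.7953 0.1607]
yellow
[423.6 275.9] [ 6.4 84.3] world [[0.4627, -0.2276], [0.4868, -0.4522], [0.4698, -0.4533], [0.4458, -0.2291]] [ 0.4662 -0.3405]
[123.5 242. ] [30. 33.] world [[0.6269, 0.5144], [0.624, 0.4237], [0.5411, 0.4219], [0.544, 0.5117]] [0.5838 0.4679]
[199.2 248.6] [67.4 63.3] world [[0.4923, 0.3646], [0.6635, 0.3388], [0.6266, 0.1563], [0.4569, 0.1854]] [0.559  0.2612]
[177.  174.5] [45. 46.] world [[0.8365, 0.3892], [0.832, 0.2603], [0.7028, 0.2597], [0.707, 0.3869]] [0.7691 0.324 ]
green
[165.1 342.7] [24.9 15.2] world [[0.3144, 0.3949], [0.3465, 0.3717], [0.3067, 0.3168], [0.2749, 0.3401]] [0.3106 0.3558]
```

View pics/t1.png

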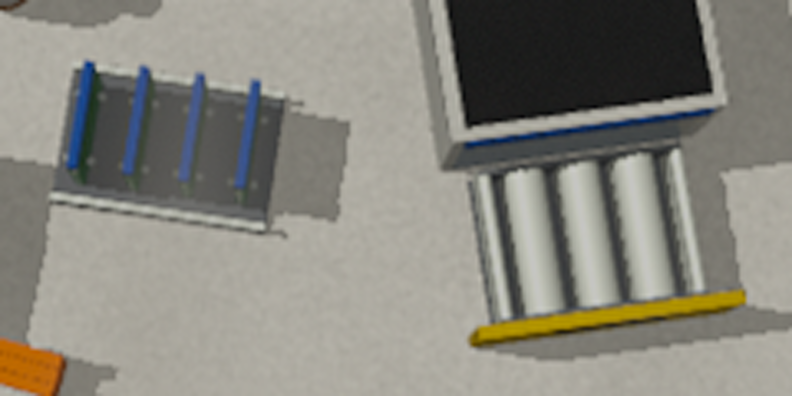

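View pics/t2.png

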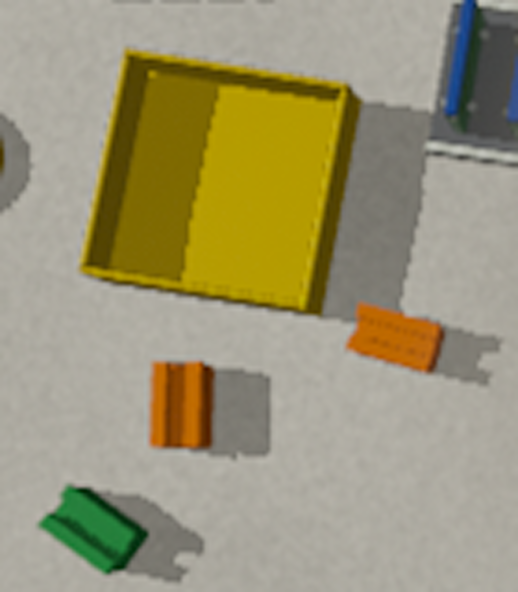

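View pics/s1.png

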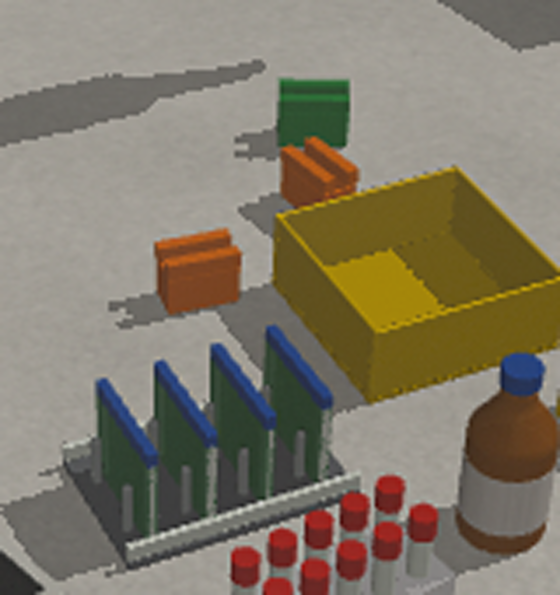

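View pics/s2.png

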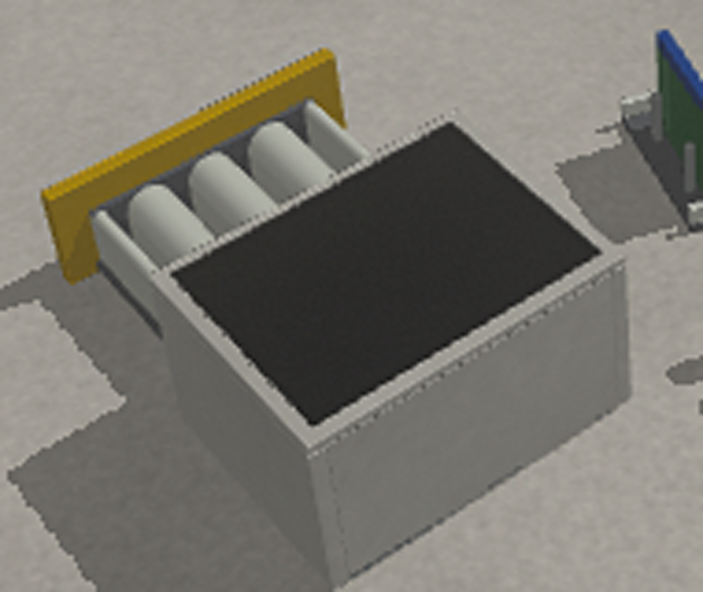

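```bash
python3 - <<'E'
from h import *
c=cam("top"); s=cam("scene")
crop(c,360,145,475,290,4,"pics/t3.png");crop(s,300,215,400,295,7,"pics/s3.png")
crop(c,250,190,335,255,8,"pics/t4.png")
R=cv2.Rodrigues(env.state()["orientation"])[0];print(R)
for cc,z in((c,.093),(s,.093)):
    m=mask(cc,105,130,100,40)
    for k in blobs(m,10):
        r=cv2.minAreaRect(k);
        print(np.round(r[0],1),np.round(r[1],1),ray(cc,[r[0]],.093)[0,:2], ray(cc,cv2.boxPoints(r),.093)[:,:2].round(3).tolist())
E
```

```text
[[-0.9363  0.3511 -0.0003]
 [ 0.3511  0.9363 -0.0006]
 [ 0.0001 -0.0007 -1.    ]]
[107.5 475. ] [ 8. 27.] [-0.0113  0.4838] [[-0.001, 0.518], [-0.003, 0.45], [-0.022, 0.45], [-0.02, 0.517]]
[418.  218.5] [ 1.6 74.8] [ 0.6185 -0.331 ] [[0.61, -0.231], [0.631, -0.431], [0.627, -0.431], [0.606, -0.231]]
[314.6 220.4] [ 3.4 31.5] [ 0.6221 -0.054 ] [[0.58, -0.042], [0.666, -0.057], [0.664, -0.066], [0.579, -0.051]]
[297.5 217.9] [ 2.3 30.6] [ 0.6305 -0.0082] [[0.59, 0.003], [0.672, -0.013], [0.671, -0.019], [0.589, -0.003]]
[280.7 216. ] [ 3.4 32.4] [0.6371 0.0368] [[0.595, 0.05], [0.682, 0.033], [0.68, 0.024], [0.593, 0.041]]
[263.8 214.6] [ 3.8 31.7] [0.6427 0.0823] [[0.601, 0.095], [0.687, 0.08], [0.685, 0.07], [0.599, 0.085]]
[233. 158.] [10. 10.] [0.804  0.1646] [[0.819, 0.178], [0.818, 0.151], [0.789, 0.151], [0.79, 0.178]]
[325.9 250.4] [28.3  4.4] [ 0.6308 -0.0565] [[0.584, -0.054], [0.581, -0.041], [0.676, -0.059], [0.678, -0.071]]
[342.4 244.9] [28.   4.6] [ 0.6371 -0.0114] [[0.591, -0.01], [0.588, 0.004], [0.681, -0.013], [0.684, -0.026]]
[439.  236.5] [11. 12.] [0.7491 0.2048] [[0.724, 0.207], [0.742, 0.232], [0.773, 0.202], [0.757, 0.178]]
[359.1 239.9] [28.8  4.4] [0.6453 0.0337] [[0.598, 0.036], [0.594, 0.049], [0.691, 0.032], [0.694, 0.019]]
[374.9 234.2] [28.6  4.5] [0.6501 0.0796] [[0.603, 0.081], [0.599, 0.096], [0.695, 0.078], [0.699, 0.064]]
[ 26.6 140.8] [15.3 59.5] [-0.3506 -0.5342] [[-0.402, -0.616], [-0.403, -0.437], [-0.299, -0.452], [-0.302, -0.624]]
[352.2  87.9] [24.7 55.3] [-0.045   0.5181] [[-0.105, 0.429], [-0.157, 0.693], [0.015, 0.607], [0.054, 0.364]]
[392.   53.9] [15.9 57.2] [-0.1927  0.8197] [[-0.021, 0.634], [-0.448, 0.995], [-0.397, 1.041], [0.02, 0.673]]
[62.3  5.5] [ 16.7 130.8] [-1.5669 -0.0814] [[-1.682, -0.357], [-1.705, 0.277], [-1.448, 0.202], [-1.448, -0.389]]
```

View pics/t3.png

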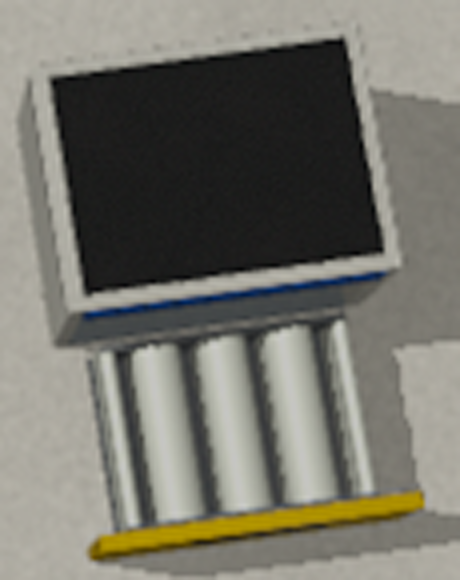

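View pics/t4.png

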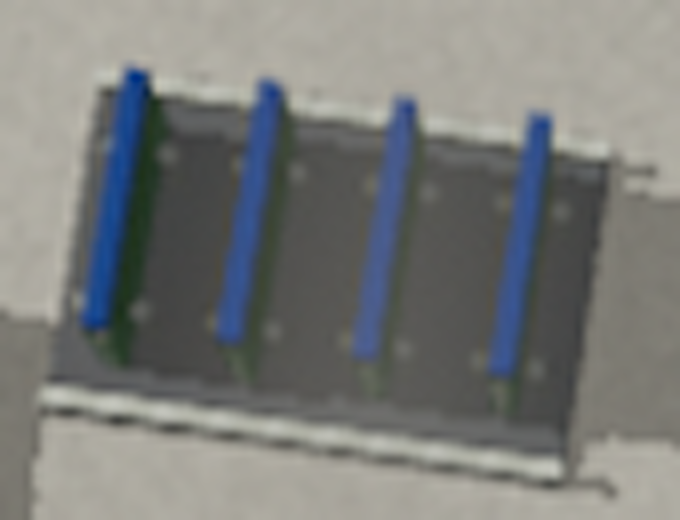

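View pics/s3.png

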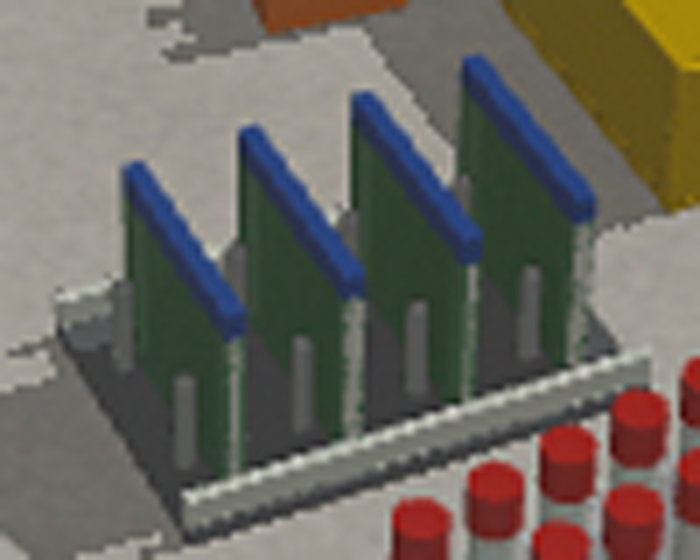

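```bash
python3 - <<'E'
from h import *
c=cam("top"); s=cam("scene")
crop(c,375,255,475,295,8,"pics/t5.png");crop(s,145,240,240,310,8,"pics/s5.png")
crop(c,360,145,470,235,7,"pics/t6.png")
E
```

```text
(no output)
```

View pics/t5.png

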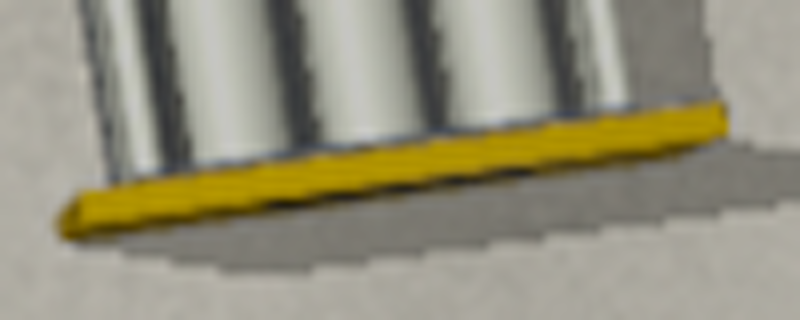

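View pics/s5.png

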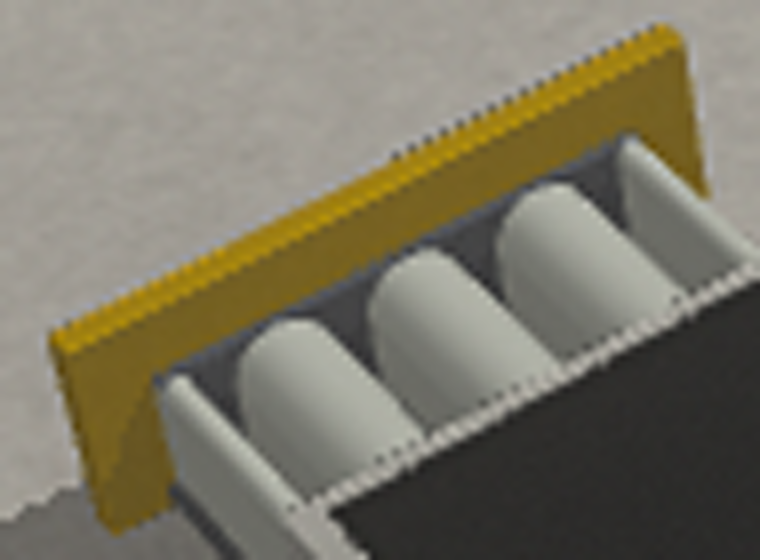

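View pics/t6.png

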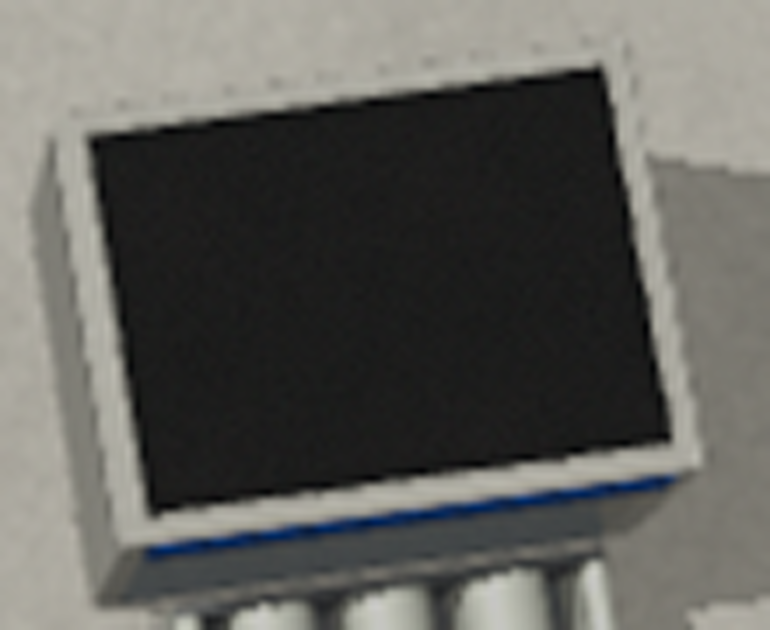

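```bash
python3 - <<'E'
from h import *
c=cam("top"); s=cam("scene")
A=lambda p,o,f:(np.array(p,float)+.5)/f-.5+np.array(o)
def show(n,P): print(n,P[:,:2].tolist()); d=P[1]-P[0]; print("   mid",P[:2,:2].mean(0),"len",np.hypot(*d[:2]),"yaw of x",np.degrees(np.arctan2(d[0],-d[1])))
show("panel top-cam inner",ray(c,A([[80,195],[725,102]],(375,255),8),.082))
show("panel top-cam outer",ray(c,A([[75,232],[727,137]],(375,255),8),.082))
show("panel scene inner",ray(s,A([[685,45],[70,352]],(145,240),8),.082))
show("panel scene outer",ray(s,A([[655,25],[53,335]],(145,240),8),.082))
show("roof front top",ray(c,A([[122,545],[698,467]],(360,145),7),.128))
show("roof back top",ray(c,A([[55,138],[630,58]],(360,145),7),.128))
for n,cc in(("top",c),("scene",s)):
    hsv=cv2.cvtColor(cc["img"],cv2.COLOR_RGB2HSV);m=cv2.inRange(hsv,(0,0,0),(180,255,60))
    for k in blobs(m,1500):
        ap=cv2.approxPolyDP(k,6,True)[:,0]; 
        P=ray(cc,ap,.128); print(n,len(ap),P[:,:2].round(4).tolist())
        if len(ap)==4: print("  ctr",P.mean(0)[:2])
E
```

```text
panel top-cam inner [[0.4600787039154154, -0.23466196526104427], [0.48440534061282947, -0.4499780491015896]]
   mid [ 0.4722 -0.3423] len 0.21668595066002025 yaw of x 6.446002793883124
panel top-cam outer [[0.44786013076032305, -0.23238957953620637], [0.47272898422635506, -0.4497706178922217]]
   mid [ 0.4603 -0.3411] len 0.21879893900440742 yaw of x 6.526385708057156
panel scene inner [[0.46570765289109683, -0.23495075575211855], [0.48593204987983674, -0.44744865037502424]]
   mid [ 0.4758 -0.3412] len 0.2134581491832197 yaw of x 5.43672532990559
panel scene outer [[0.4515272831289765, -0.23822804095103606], [0.47621994547389046, -0.44884347942866415]]
   mid [ 0.4639 -0.3435] len 0.21205798852861799 yaw of x 6.686860441651755
roof front top [[0.6043162762865224, -0.21716179755217213], [0.6270979088693969, -0.4337206054359484]]
   mid [ 0.6157 -0.3254] len 0.21775380606359884 yaw of x 6.00533427428403
roof back top [[0.7628893816420486, -0.19933488894479695], [0.7871026430968571, -0.4194880764484493]]
   mid [ 0.775  -0.3094] len 0.2214807169897579 yaw of x 6.276375558881307
top 17 
[... 1155 characters left out ...]
0.1613], [0.2023, -0.1806], [0.2804, -0.1215], [0.2748, -0.0269], [0.236, 0.0084]]
scene 14 [[-0.328, 1.1282], [-0.4045, 1.066], [-0.2189, 0.8891], [-0.3258, 0.9782], [-0.3224, 0.8911], [-0.0287, 0.6469], [-0.1204, 0.7294], [-0.0077, 0.6898], [-0.0947, 0.7953], [-0.1022, 0.8962], [0.0301, 0.8135], [-0.0399, 0.9163], [-0.1598, 1.0204], [-0.1913, 0.9956]]
scene 4 [[-0.4458, 1.3471], [-0.1228, 1.0183], [0.3496, 1.0262], [-0.1593, 1.7242]]
  ctr [-0.0946  1.2789]
scene 12 [[-0.9614, 0.6685], [-1.1111, 0.4715], [-0.4591, 0.1041], [-0.1668, -0.0095], [-0.0564, -0.0059], [-0.063, 0.0986], [-0.3362, 0.2423], [-0.3071, 0.4303], [-0.5273, 0.3723], [-0.676, 0.473], [-0.7732, 0.6372], [-0.8461, 0.6031]]
```

```bash
cat >> h.py <<'E'
def go(*tg):
    """each tg=(x,y,z,yawdeg): print delta units from the current measured pose"""
    st=env.state();R=cv2.Rodrigues(st["orientation"])[0];p=st["ee_pos"]
    yaw=np.degrees(np.arctan2(-R[0,1],R[1,1]))
    print("t",round(st["time"],2),"p",p,"yaw",round(yaw,2),"w",round(st["width"],4),"F",st["ft_force"],"q",st["q"],"tilt",R[2])
    for t in tg:
        print(t,"->",(R.T@(np.array(t[:3])-p)/.06).round(3),"roll",round(-(t[3]-yaw)/10,3))
E
python3 -c "
from h import *
go((.624,-.053,.2,-10))"
```

```text
t 0.5 p [0.2107 0.5617 0.2075] yaw -20.56 w 0.0853 F [ 0.4355 -0.2534  0.1688] q [ 1.0969  0.3588  1.5104 -0.      1.2725 -0.1151] tilt [-0.     -0.0002 -1.    ]
(0.624, -0.053, 0.2, -10) -> [-10.048  -7.174   0.127] roll -1.056
```

Call:
{"op": "arm_command", "data": {
  "deltas": [
    {"delta_pos":[-0.7,-0.5,0],"roll":-0.1,"grip":0.65},
    {"delta_pos":[-1.4,-1.0,0],"roll":-0.2,"grip":0.65},
    {"delta_pos":[-2.1,-1.5,0],"roll":-0.3,"grip":0.65},
    {"delta_pos":[-2.8,-2.0,0],"roll":-0.4,"grip":0.65},
    {"delta_pos":[-3.5,-2.5,0],"roll":-0.5,"grip":0.65},
    {"delta_pos":[-4.2,-3.0,0],"roll":-0.6,"grip":0.65},
    {"delta_pos":[-4.9,-3.5,0],"roll":-0.7,"grip":0.65},
    {"delta_pos":[-5.6,-4.0,0],"roll":-0.8,"grip":0.65},
    {"delta_pos":[-6.3,-4.5,0],"roll":-0.9,"grip":0.65},
    {"delta_pos":[-7.0,-5.0,0],"roll":-1.056,"grip":0.65},
    {"delta_pos":[-7.7,-5.5,0],"roll":-1.056,"grip":0.65},
    {"delta_pos":[-8.4,-6.0,0],"roll":-1.056,"grip":0.65},
    {"delta_pos":[-9.1,-6.5,0.1],"roll":-1.056,"grip":0.65},
    {"delta_pos":[-9.7,-6.9,0.127],"roll":-1.056,"grip":0.65},
    {"delta_pos":[-10.048,-7.174,0.127],"roll":-1.056,"grip":0.65},
    {"delta_pos":[-10.048,-7.174,0.127],"roll":-1.056,"grip":0.65},
    {"delta_pos":[-10.048,-7.174,0.127],"roll":-1.056,"grip":0.65}
  ]
}}

```text
time: 2.62
ee_pos: [0.6231, -0.0519, 0.1999]
orientation: [-0.273, -3.129, -0.001]
ft_force: [-0.0, 0.1, 0.6]
width: 0.0297
```

```bash
python3 -c "
from h import *
go((.624,-.053,.12,-10),(.624,-.053,.063,-10))
c=cam('top');s=cam('scene');crop(s,280,130,420,290,4,'pics/s10.png');crop(c,220,170,370,270,5,'pics/t10.png')"
```

```text
t 2.62 p [ 0.6231 -0.0519  0.1999] yaw -9.98 w 0.0297 F [-0.0313  0.0734  0.5608] q [-0.1939  0.4022  1.4614  0.0005  1.2793 -1.5907] tilt [ 0.0012  0.0005 -1.    ]
(0.624, -0.053, 0.12, -10) -> [-0.019 -0.015  1.332] roll 0.002
(0.624, -0.053, 0.063, -10) -> [-0.02  -0.016  2.282] roll 0.002
```

View pics/s10.png

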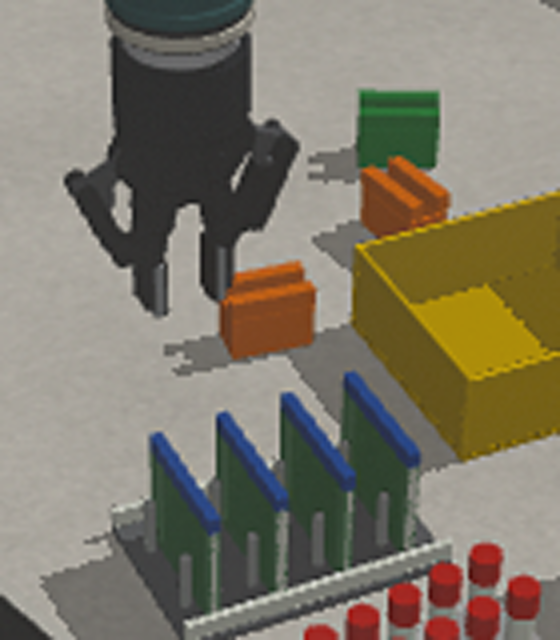

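View pics/t10.png

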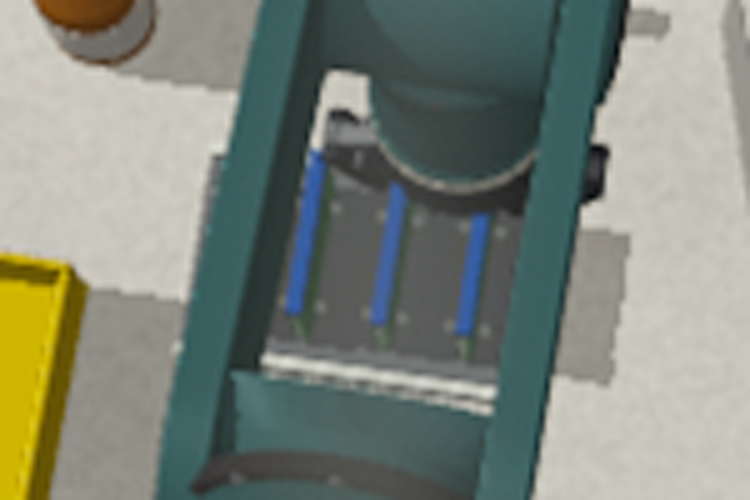

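Call:
{"op": "arm_command", "data": {
  "deltas": [
    {"delta_pos":[-0.02,-0.016,0.7],"roll":0,"grip":0.65},
    {"delta_pos":[-0.02,-0.016,1.33],"roll":0,"grip":0.65},
    {"delta_pos":[-0.02,-0.016,1.5],"roll":0,"grip":0.65},
    {"delta_pos":[-0.02,-0.016,1.7],"roll":0,"grip":0.65},
    {"delta_pos":[-0.02,-0.016,1.9],"roll":0,"grip":0.65},
    {"delta_pos":[-0.02,-0.016,2.1],"roll":0,"grip":0.65},
    {"delta_pos":[-0.02,-0.016,2.28],"roll":0,"grip":0.65},
    {"delta_pos":[-0.02,-0.016,2.28],"roll":0,"grip":0.65}
  ]
}}

```text
time: 3.72
ee_pos: [0.6242, -0.054, 0.0622]
orientation: [-0.274, -3.128, -0.0]
ft_force: [-0.4, 0.1, 0.5]
width: 0.03
```

```bash
python3 -c "
from h import *
go((.624,-.053,.12,-10),(.624,-.053,.063,-10))
s=cam('scene');crop(s,280,130,420,290,4,'pics/s11.png')"
```

```text
t 3.73 p [ 0.6242 -0.054   0.0622] yaw -10.0 w 0.03 F [-0.4142  0.0654  0.5156] q [-0.1965  0.5501  1.592  -0.0001  1.0013 -1.5926] tilt [ 0.0019 -0.0001 -1.    ]
(0.624, -0.053, 0.12, -10) -> [ 0.009  0.016 -0.964] roll -0.0
(0.624, -0.053, 0.063, -10) -> [ 0.007  0.016 -0.014] roll -0.0
```

View pics/s11.png

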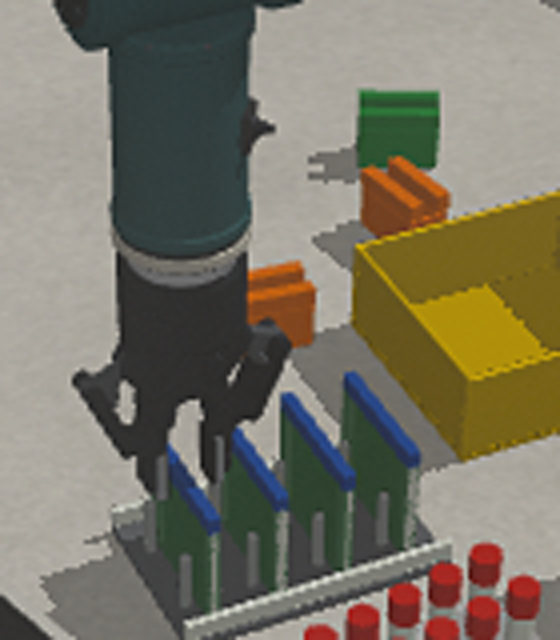

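Call:
{"op": "arm_command", "data": {
  "deltas": [
    {"delta_pos":[0,0,0],"roll":0,"grip":0.8},
    {"delta_pos":[0,0,0],"roll":0,"grip":0.9},
    {"delta_pos":[0,0,0],"roll":0,"grip":1},
    {"delta_pos":[0,0,0],"roll":0,"grip":1},
    {"delta_pos":[0,0,0],"roll":0,"grip":1},
    {"delta_pos":[0,0,0],"roll":0,"grip":1}
  ],
  "newtons": 35
}}

```text
time: 4.53
ee_pos: [0.6255, -0.0542, 0.0638]
orientation: [0.274, 3.129, -0.0]
ft_force: [0.1, -0.4, 5.1]
width: 0.0069
```

```bash
python3 -c "
from h import *
go((.624,-.053,.22,-10))
s=cam('scene');crop(s,280,130,420,290,4,'pics/s12.png')"
```

```text
t 4.53 p [ 0.6255 -0.0542  0.0638] yaw -9.99 w 0.0069 F [ 0.0676 -0.4171  5.0958] q [-0.1964  0.5483  1.5906 -0.0001  1.0016 -1.5927] tilt [-0.0011 -0.0001 -1.    ]
(0.624, -0.053, 0.22, -10) -> [ 0.026  0.015 -2.604] roll 0.001
```

View pics/s12.png

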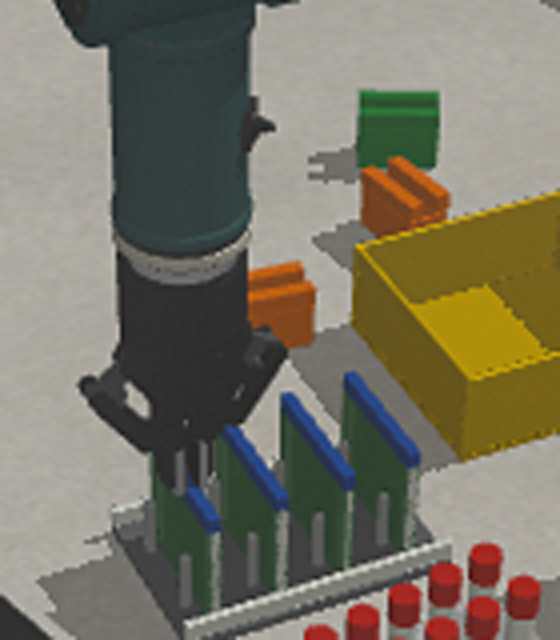

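Call:
{"op": "arm_command", "data": {
  "deltas": [
    {"delta_pos":[0,0,-0.1],"roll":0,"grip":1},
    {"delta_pos":[0,0,-0.3],"roll":0,"grip":1},
    {"delta_pos":[0,0,-0.5],"roll":0,"grip":1},
    {"delta_pos":[0,0,-0.75],"roll":0,"grip":1},
    {"delta_pos":[0,0,-1.0],"roll":0,"grip":1},
    {"delta_pos":[0,0,-1.3],"roll":0,"grip":1},
    {"delta_pos":[0,0,-1.6],"roll":0,"grip":1},
    {"delta_pos":[0,0,-1.9],"roll":0,"grip":1},
    {"delta_pos":[0,0,-2.2],"roll":0,"grip":1},
    {"delta_pos":[0,0,-2.45],"roll":0,"grip":1},
    {"delta_pos":[0,0,-2.6],"roll":0,"grip":1},
    {"delta_pos":[0,0,-2.6],"roll":0,"grip":1}
  ]
}}

```text
time: 6.08
ee_pos: [0.6254, -0.0542, 0.2198]
orientation: [0.274, 3.129, -0.0]
ft_force: [0.7, 0.3, -2.1]
width: 0.0065
```

```bash
python3 -c "
from h import *
go((.542,-.4026,.22,6.3),(.542,-.4026,.13,6.3))
s=cam('scene');crop(s,260,90,420,290,4,'pics/s13.png')"
```

```text
t 6.08 p [ 0.6254 -0.0542  0.2198] yaw -9.99 w 0.0065 F [ 0.7403  0.3296 -2.0939] q [-0.1963  0.3879  1.4328 -0.0001  1.3198 -1.5927] tilt [-0.0011 -0.0001 -1.    ]
(0.542, -0.4026, 0.22, 6.3) -> [ 0.362 -5.96  -0.002] roll -1.629
(0.542, -0.4026, 0.13, 6.3) -> [ 0.363 -5.96   1.498] roll -1.629
```

View pics/s13.png

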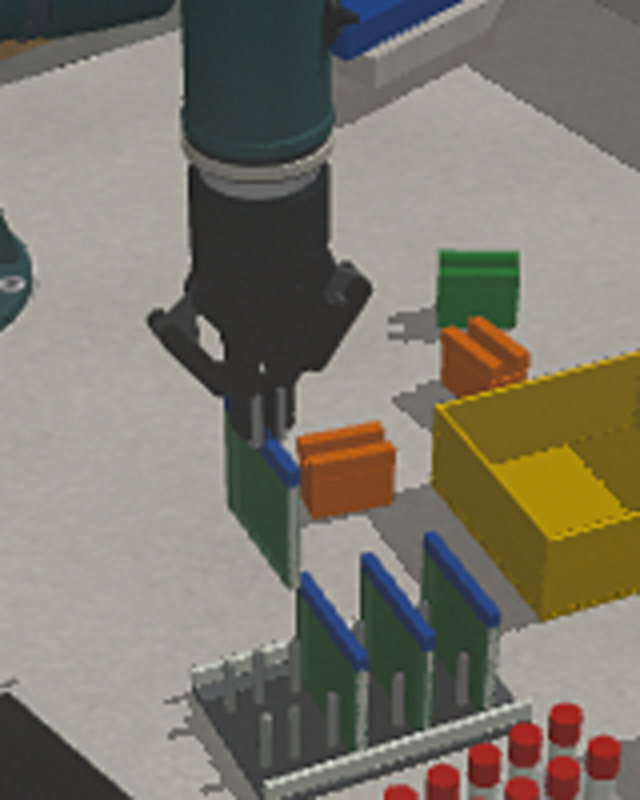

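Call:
{"op": "arm_command", "data": {
  "deltas": [
    {"delta_pos":[0.02,-0.3,0],"roll":-0.1,"grip":1},
    {"delta_pos":[0.06,-0.9,0],"roll":-0.3,"grip":1},
    {"delta_pos":[0.1,-1.6,0],"roll":-0.5,"grip":1},
    {"delta_pos":[0.14,-2.3,0],"roll":-0.7,"grip":1},
    {"delta_pos":[0.18,-3.0,0],"roll":-0.9,"grip":1},
    {"delta_pos":[0.22,-3.7,0],"roll":-1.1,"grip":1},
    {"delta_pos":[0.27,-4.4,0],"roll":-1.3,"grip":1},
    {"delta_pos":[0.3,-5.0,0],"roll":-1.45,"grip":1},
    {"delta_pos":[0.33,-5.5,0],"roll":-1.55,"grip":1},
    {"delta_pos":[0.35,-5.8,0],"roll":-1.629,"grip":1},
    {"delta_pos":[0.362,-5.96,0],"roll":-1.629,"grip":1},
    {"delta_pos":[0.362,-5.96,0],"roll":-1.629,"grip":1},
    {"delta_pos":[0.362,-5.96,0],"roll":-1.629,"grip":1}
  ]
}}

```text
time: 7.75
ee_pos: [0.5417, -0.4016, 0.2189]
orientation: [0.173, -3.136, -0.001]
ft_force: [-0.5, 0.2, -0.7]
width: 0.0065
```

```bash
python3 -c "
from h import *
go((.542,-.4026,.17,6.3),(.542,-.4026,.125,6.3))
c=cam('top');crop(c,350,140,500,300,4,'pics/t14.png')
s=cam('scene');crop(s,100,180,300,380,4,'pics/s14.png')"
```

```text
t 7.75 p [ 0.5417 -0.4016  0.2189] yaw 6.32 w 0.0065 F [-0.5107  0.1587 -0.7245] q [-0.7405  0.4577  1.3213  0.0003  1.3635 -2.4216] tilt [ 0.0003  0.0008 -1.    ]
(0.542, -0.4026, 0.17, 6.3) -> [-0.003 -0.018  0.816] roll 0.002
(0.542, -0.4026, 0.125, 6.3) -> [-0.004 -0.019  1.566] roll 0.002
```

View pics/s14.png

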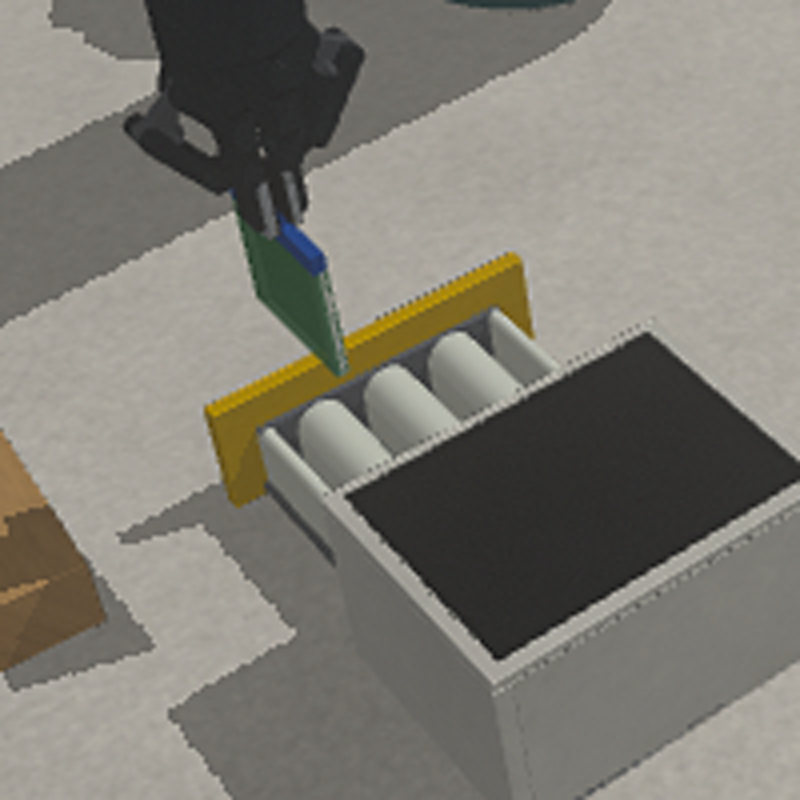

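View pics/t14.png

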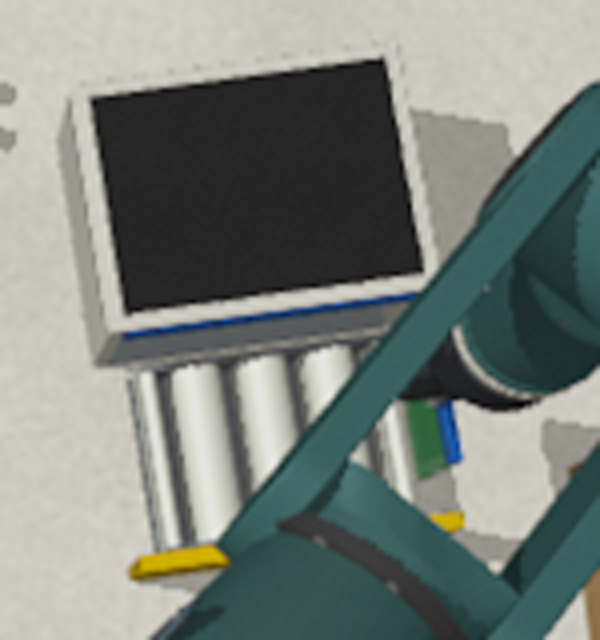

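```bash
python3 -c "
from h import *
for n in ('top','scene'):
    c=cam(n); im=cv2.imread(f'pics/{n}0.png'); o=(370,210) if n=='top' else (140,230); f=7 if n=='top' else 6; w,h=(110,80) if n=='top' else (130,90)
    im=cv2.resize(im[o[1]:o[1]+h,o[0]:o[0]+w],None,fx=f,fy=f,interpolation=cv2.INTER_CUBIC)
    a=np.radians(6.3);X=np.array([np.cos(a),np.sin(a)]);Y=np.array([-X[1],X[0]]);m=np.array([.5346,-.334])
    for y,z,col in [(-.069,.014,(0,0,255)),(-.023,.014,(0,0,255)),(.023,.014,(0,0,255)),(.069,.014,(0,0,255)),(-.046,.058,(0,255,0)),(0,.058,(0,255,0)),(.046,.058,(0,255,0))]:
        P=[np.r_[m+X*x+Y*y,z] for x in(-.06,.06)]
        q=((proj(c,P)-o+.5)*f).astype(int); cv2.line(im,tuple(map(int,q[0])),tuple(map(int,q[1])),col,1)
    cv2.imwrite(f'pics/{n}15.png',im)"
```

```text
(no output)
```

View pics/top15.png

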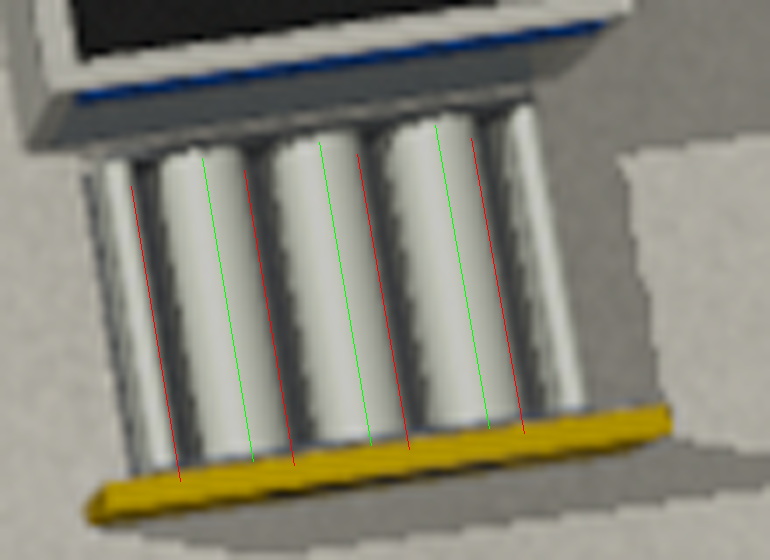

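View pics/scene15.png

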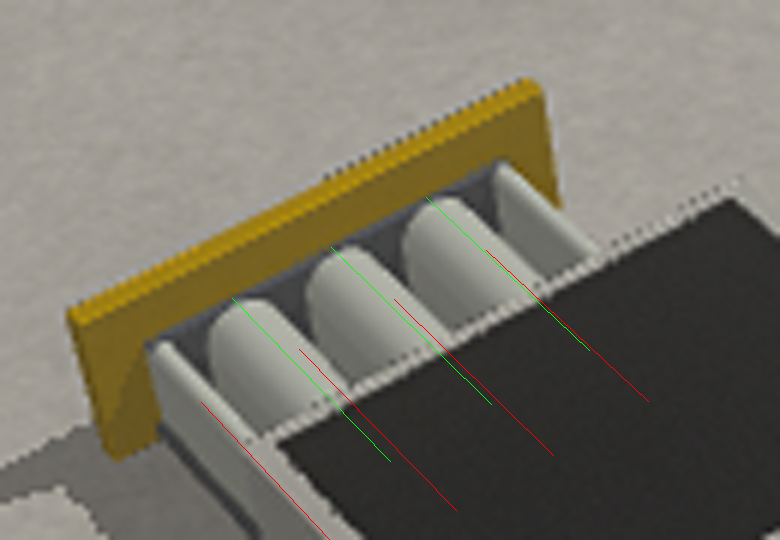

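Call:
{"op": "arm_command", "data": {
  "deltas": [
    {"delta_pos":[0,-0.018,0.4],"roll":0,"grip":1},
    {"delta_pos":[0,-0.018,0.8],"roll":0,"grip":1},
    {"delta_pos":[0,-0.018,1.2],"roll":0,"grip":1},
    {"delta_pos":[0,-0.018,1.5],"roll":0,"grip":1},
    {"delta_pos":[0,-0.018,1.65],"roll":0,"grip":1},
    {"delta_pos":[0,-0.018,1.65],"roll":0,"grip":1}
  ]
}}

```text
time: 8.7
ee_pos: [0.5416, -0.4034, 0.1198]
orientation: [0.173, -3.136, -0.001]
ft_force: [-0.6, 0.4, -0.3]
width: 0.0064
```

```bash
python3 -c "
from h import *
go((.542,-.4026,.07,6.3))
s=cam('scene');crop(s,130,200,270,330,5,'pics/s16.png')"
```

```text
t 8.7 p [ 0.5416 -0.4034  0.1198] yaw 6.3 w 0.0064 F [-0.6026  0.4193 -0.3236] q [-0.7423  0.5451  1.4274 -0.0001  1.1699 -2.423 ] tilt [ 0.0006  0.0006 -1.    ]
(0.542, -0.4026, 0.07, 6.3) -> [-0.009  0.011  0.83 ] roll -0.0
```

View pics/s16.png

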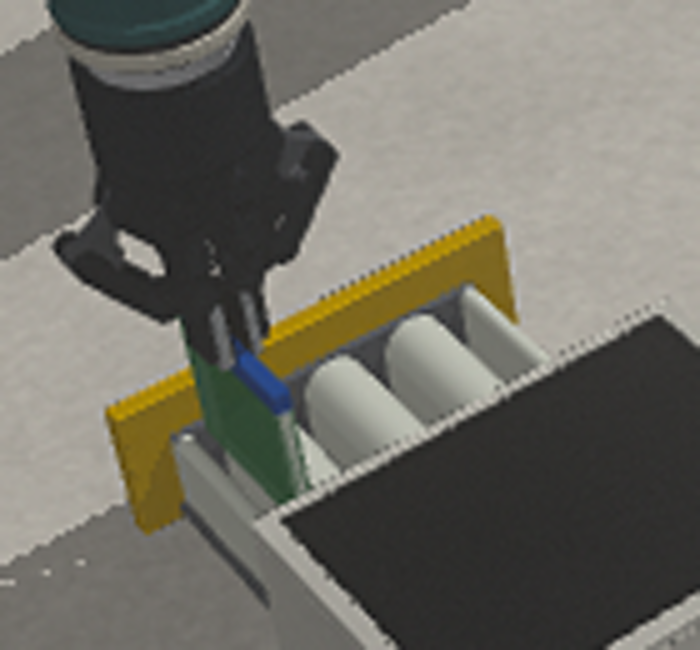

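Call:
{"op": "arm_command", "data": {
  "deltas": [
    {"delta_pos":[0,0.01,0.1],"roll":0,"grip":1},
    {"delta_pos":[0,0.01,0.2],"roll":0,"grip":1},
    {"delta_pos":[0,0.01,0.3],"roll":0,"grip":1},
    {"delta_pos":[0,0.01,0.4],"roll":0,"grip":1},
    {"delta_pos":[0,0.01,0.4],"roll":0,"grip":1}
  ]
}}

```text
time: 9.38
ee_pos: [0.5411, -0.4026, 0.0954]
orientation: [0.172, -3.136, -0.002]
ft_force: [0.4, -0.1, -0.7]
width: 0.0066
```

```bash
python3 -c "
from h import *
go((.542,-.4026,.07,6.3))
s=cam('scene');crop(s,130,200,270,330,5,'pics/s17.png')"
```

```text
t 9.38 p [ 0.5411 -0.4026  0.0954] yaw 6.29 w 0.0066 F [ 0.4441 -0.1261 -0.67  ] q [-0.7419  0.5697  1.4501 -0.0001  1.1233 -2.4225] tilt [ 0.001  0.001 -1.   ]
(0.542, -0.4026, 0.07, 6.3) -> [-0.015 -0.002  0.423] roll -0.001
```

View pics/s17.png

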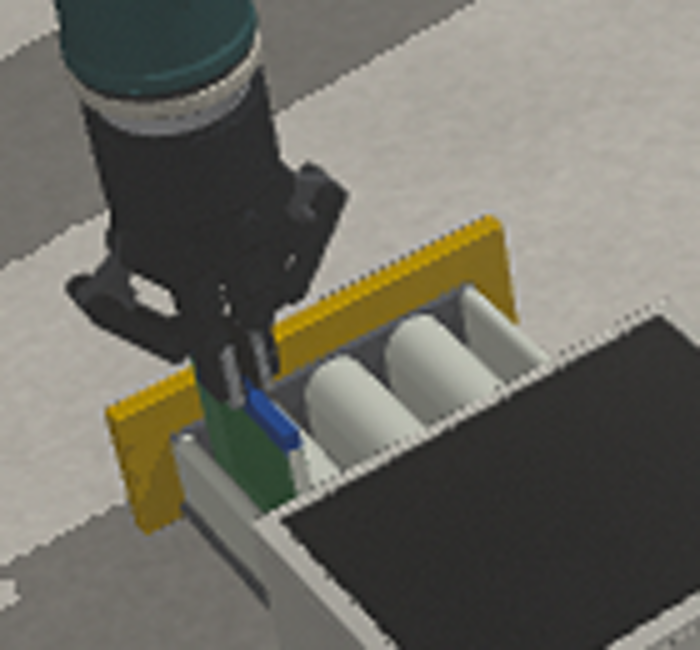

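Call:
{"op": "arm_command", "data": {
  "deltas": [
    {"delta_pos":[0,0,0.1],"roll":0,"grip":1},
    {"delta_pos":[0,0,0.2],"roll":0,"grip":1},
    {"delta_pos":[0,0,0.3],"roll":0,"grip":1},
    {"delta_pos":[0,0,0.36],"roll":0,"grip":1},
    {"delta_pos":[0,0,0.41],"roll":0,"grip":1},
    {"delta_pos":[0,0,0.43],"roll":0,"grip":1},
    {"delta_pos":[0,0,0.43],"roll":0,"grip":1}
  ]
}}

```text
time: 10.3
ee_pos: [0.5416, -0.403, 0.0704]
orientation: [0.172, -3.137, 0.0]
ft_force: [-0.2, -0.2, -1.2]
width: 0.0063
```

```bash
python3 -c "
from h import *
go((.542,-.4026,.07,6.3))"
```

```text
t 10.3 p [ 0.5416 -0.403   0.0704] yaw 6.29 w 0.0063 F [-0.1907 -0.1965 -1.1737] q [-0.7419  0.5972  1.4696 -0.0001  1.0748 -2.4225] tilt [ 0.     -0.0001 -1.    ]
(0.542, -0.4026, 0.07, 6.3) -> [-0.007  0.007  0.007] roll -0.001
```

Lower until contact force shows.

Call:
{"op": "arm_command", "data": {
  "deltas": [
    {"delta_pos":[0,0,0.02],"roll":0,"grip":1},
    {"delta_pos":[0,0,0.02],"roll":0,"grip":1},
    {"delta_pos":[0,0,0.02],"roll":0,"grip":1}
  ]
}}

```text
time: 10.68
ee_pos: [0.5418, -0.4033, 0.0698]
orientation: [-0.172, 3.136, -0.001]
ft_force: [-0.5, -0.1, 3.7]
width: 0.0068
```

Call:
{"op": "arm_command", "data": {
  "deltas": [
    {"delta_pos":[0,0,0.02],"roll":0,"grip":1},
    {"delta_pos":[0,0,0.02],"roll":0,"grip":1},
    {"delta_pos":[0,0,0.02],"roll":0,"grip":1}
  ]
}}

```text
time: 11.05
ee_pos: [0.5421, -0.4039, 0.0697]
orientation: [-0.173, 3.136, -0.003]
ft_force: [-2.6, -0.1, 9.3]
width: 0.0065
```

Call:
{"op": "arm_command", "data": {
  "deltas": [
    {"delta_pos":[0,0,-0.02],"roll":0,"grip":1},
    {"delta_pos":[0,0,-0.02],"roll":0,"grip":0.85},
    {"delta_pos":[0,0,-0.02],"roll":0,"grip":0.75},
    {"delta_pos":[0,0,-0.02],"roll":0,"grip":0.65},
    {"delta_pos":[0,0,-0.02],"roll":0,"grip":0.65},
    {"delta_pos":[0,0,-0.2],"roll":0,"grip":0.65},
    {"delta_pos":[0,0,-0.5],"roll":0,"grip":0.65},
    {"delta_pos":[0,0,-0.9],"roll":0,"grip":0.65},
    {"delta_pos":[0,0,-1.5],"roll":0,"grip":0.65},
    {"delta_pos":[0,0,-2.2],"roll":0,"grip":0.65},
    {"delta_pos":[0,0,-2.2],"roll":0,"grip":0.65}
  ]
}}

```text
time: 12.42
ee_pos: [0.5442, -0.4052, 0.2062]
orientation: [-0.172, 3.13, -0.011]
ft_force: [0.3, -0.7, -0.2]
width: 0.0298
```

```bash
python3 -c "
from h import *
go((.6315,-.0076,.2,-10))
s=cam('scene');crop(s,130,200,270,330,5,'pics/s18.png')"
```

```text
t 12.43 p [ 0.5442 -0.4052  0.2062] yaw 6.3 w 0.0298 F [ 0.2927 -0.6591 -0.1599] q [-0.7418  0.4671  1.3374 -0.0001  1.327  -2.4225] tilt [-0.0066 -0.0076 -0.9999]
(0.6315, -0.0076, 0.2, -10) -> [-2.173  6.428  0.069] roll 1.63
```

View pics/s18.png

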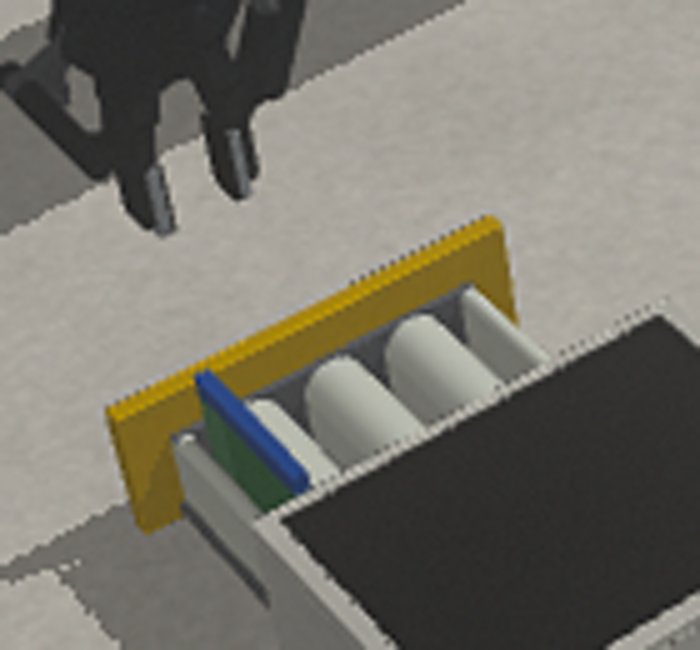

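Call:
{"op": "arm_command", "data": {
  "deltas": [
    {"delta_pos":[-0.2,0.6,0],"roll":0.16,"grip":0.65},
    {"delta_pos":[-0.5,1.5,0],"roll":0.4,"grip":0.65},
    {"delta_pos":[-0.8,2.4,0],"roll":0.6,"grip":0.65},
    {"delta_pos":[-1.1,3.3,0],"roll":0.85,"grip":0.65},
    {"delta_pos":[-1.4,4.2,0],"roll":1.1,"grip":0.65},
    {"delta_pos":[-1.7,5.1,0],"roll":1.3,"grip":0.65},
    {"delta_pos":[-2.0,5.9,0],"roll":1.5,"grip":0.65},
    {"delta_pos":[-2.173,6.428,0],"roll":1.63,"grip":0.65},
    {"delta_pos":[-2.173,6.428,0.069],"roll":1.63,"grip":0.65},
    {"delta_pos":[-2.173,6.428,0.069],"roll":1.63,"grip":0.65},
    {"delta_pos":[-2.173,6.428,0.069],"roll":1.63,"grip":0.65}
  ]
}}

```text
time: 13.85
ee_pos: [0.6285, -0.0065, 0.1955]
orientation: [-0.276, -3.129, 0.001]
ft_force: [-0.3, -0.1, 0.3]
width: 0.0296
```

```bash
python3 -c "
from h import *
go((.6315,-.0076,.063,-10))"
```

```text
t 13.85 p [ 0.6285 -0.0065  0.1955] yaw -10.08 w 0.0296 F [-0.2621 -0.1211  0.3496] q [-0.1199  0.4103  1.4595 -0.0005  1.2726 -1.5148] tilt [ 0.0008 -0.0005 -1.    ]
(0.6315, -0.0076, 0.063, -10) -> [-0.055 -0.008  2.209] roll -0.008
```

Call:
{"op": "arm_command", "data": {
  "deltas": [
    {"delta_pos":[-0.055,-0.008,0.6],"roll":0,"grip":0.65},
    {"delta_pos":[-0.055,-0.008,1.2],"roll":0,"grip":0.65},
    {"delta_pos":[-0.055,-0.008,1.45],"roll":0,"grip":0.65},
    {"delta_pos":[-0.055,-0.008,1.65],"roll":0,"grip":0.65},
    {"delta_pos":[-0.055,-0.008,1.85],"roll":0,"grip":0.65},
    {"delta_pos":[-0.055,-0.008,2.05],"roll":0,"grip":0.65},
    {"delta_pos":[-0.055,-0.008,2.21],"roll":0,"grip":0.65},
    {"delta_pos":[-0.055,-0.008,2.21],"roll":0,"grip":0.65},
    {"delta_pos":[-0.055,-0.008,2.21],"roll":0,"grip":0.65}
  ]
}}

```text
time: 14.98
ee_pos: [0.6324, -0.0064, 0.0635]
orientation: [0.274, 3.129, -0.0]
ft_force: [-0.7, -0.1, 0.8]
width: 0.0298
```

```bash
python3 -c "
from h import *
go((.6315,-.0076,.063,-10))
s=cam('scene');crop(s,280,130,420,290,4,'pics/s21.png')"
```

```text
t 14.97 p [ 0.6324 -0.0064  0.0635] yaw -10.0 w 0.0298 F [-0.6806 -0.1191  0.8477] q [-0.1192  0.5542  1.5793 -0.0002  1.0076 -1.5154] tilt [-0.0005 -0.0001 -1.    ]
(0.6315, -0.0076, 0.063, -10) -> [ 0.011 -0.022  0.008] roll -0.0
```

View pics/s21.png

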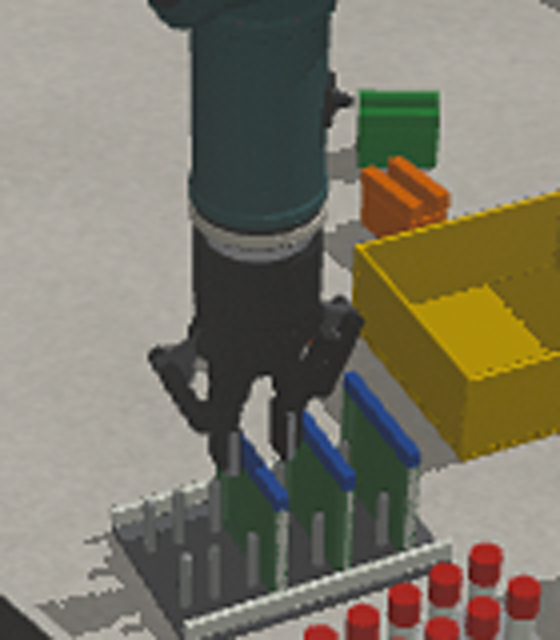

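Straddling plate 2. Grip and lift.

Call:
{"op": "arm_command", "data": {
  "deltas": [
    {"delta_pos":[0,-0.02,0],"roll":0,"grip":0.8},
    {"delta_pos":[0,-0.02,0],"roll":0,"grip":0.9},
    {"delta_pos":[0,-0.02,0],"roll":0,"grip":1},
    {"delta_pos":[0,-0.02,0],"roll":0,"grip":1},
    {"delta_pos":[0,-0.02,0],"roll":0,"grip":1},
    {"delta_pos":[0,-0.02,0],"roll":0,"grip":1},
    {"delta_pos":[0,-0.02,-0.1],"roll":0,"grip":1},
    {"delta_pos":[0,-0.02,-0.3],"roll":0,"grip":1},
    {"delta_pos":[0,-0.02,-0.5],"roll":0,"grip":1},
    {"delta_pos":[0,-0.02,-0.75],"roll":0,"grip":1},
    {"delta_pos":[0,-0.02,-1.0],"roll":0,"grip":1},
    {"delta_pos":[0,-0.02,-1.3],"roll":0,"grip":1},
    {"delta_pos":[0,-0.02,-1.6],"roll":0,"grip":1},
    {"delta_pos":[0,-0.02,-1.9],"roll":0,"grip":1},
    {"delta_pos":[0,-0.02,-2.2],"roll":0,"grip":1},
    {"delta_pos":[0,-0.02,-2.45],"roll":0,"grip":1},
    {"delta_pos":[0,-0.02,-2.6],"roll":0,"grip":1},
    {"delta_pos":[0,-0.02,-2.6],"roll":0,"grip":1},
    {"delta_pos":[0,-0.02,-2.6],"roll":0,"grip":1}
  ]
}}

```text
time: 17.4
ee_pos: [0.6314, -0.0075, 0.2185]
orientation: [-0.274, -3.128, 0.0]
ft_force: [0.1, -0.4, -1.9]
width: 0.0063
```

```bash
python3 -c "
from h import *
go((.5371,-.3569,.22,6.3),(.5371,-.3569,.12,6.3))
s=cam('scene');crop(s,280,90,420,290,4,'pics/s22.png')"
```

```text
t 17.4 p [ 0.6314 -0.0075  0.2185] yaw -10.01 w 0.0063 F [ 0.0772 -0.3727 -1.9433] q [-0.1212  0.3957  1.4237 -0.0001  1.3235 -1.5173] tilt [ 0.0014 -0.0002 -1.    ]
(0.5371, -0.3569, 0.22, 6.3) -> [ 0.536 -6.007 -0.023] roll -1.631
(0.5371, -0.3569, 0.12, 6.3) -> [ 0.533 -6.007  1.644] roll -1.631
```

View pics/s22.png

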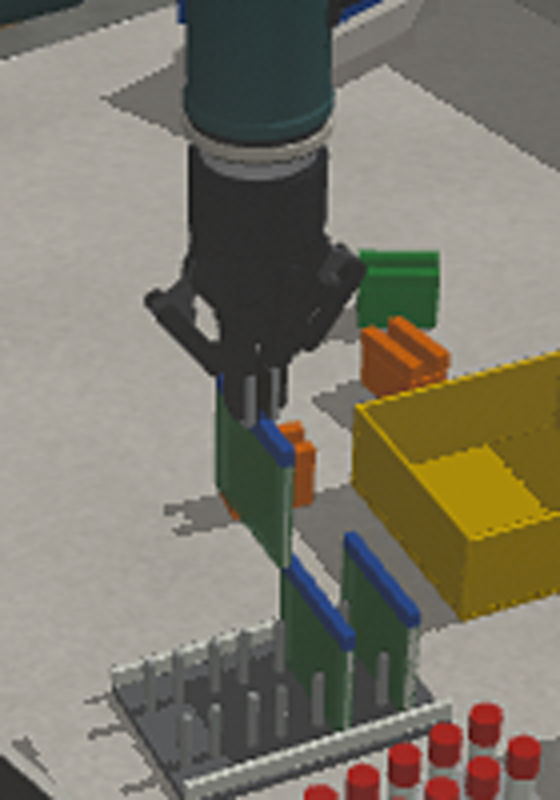

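Call:
{"op": "arm_command", "data": {
  "deltas": [
    {"delta_pos":[0.03,-0.3,0],"roll":-0.1,"grip":1},
    {"delta_pos":[0.08,-0.9,0],"roll":-0.3,"grip":1},
    {"delta_pos":[0.14,-1.6,0],"roll":-0.5,"grip":1},
    {"delta_pos":[0.2,-2.3,0],"roll":-0.7,"grip":1},
    {"delta_pos":[0.27,-3.0,0],"roll":-0.9,"grip":1},
    {"delta_pos":[0.33,-3.7,0],"roll":-1.1,"grip":1},
    {"delta_pos":[0.4,-4.4,0],"roll":-1.3,"grip":1},
    {"delta_pos":[0.45,-5.0,0],"roll":-1.45,"grip":1},
    {"delta_pos":[0.5,-5.5,0],"roll":-1.55,"grip":1},
    {"delta_pos":[0.53,-5.85,0],"roll":-1.631,"grip":1},
    {"delta_pos":[0.536,-6.007,0],"roll":-1.631,"grip":1},
    {"delta_pos":[0.536,-6.007,0],"roll":-1.631,"grip":1},
    {"delta_pos":[0.536,-6.007,0.4],"roll":-1.631,"grip":1},
    {"delta_pos":[0.536,-6.007,0.8],"roll":-1.631,"grip":1},
    {"delta_pos":[0.536,-6.007,1.2],"roll":-1.631,"grip":1},
    {"delta_pos":[0.536,-6.007,1.5],"roll":-1.631,"grip":1},
    {"delta_pos":[0.536,-6.007,1.63],"roll":-1.631,"grip":1},
    {"delta_pos":[0.536,-6.007,1.63],"roll":-1.631,"grip":1},
    {"delta_pos":[0.536,-6.007,1.63],"roll":-1.631,"grip":1}
  ]
}}

```text
time: 19.82
ee_pos: [0.5382, -0.3574, 0.1224]
orientation: [-0.173, 3.136, -0.002]
ft_force: [0.3, 0.2, -1.3]
width: 0.0063
```

```bash
python3 -c "
from h import *
go((.5371,-.3569,.07,6.3))
s=cam('scene');crop(s,130,200,270,330,5,'pics/s23.png')"
```

```text
t 19.82 p [ 0.5382 -0.3574  0.1224] yaw 6.3 w 0.0063 F [ 0.3009  0.1663 -1.2528] q [-0.693   0.5031  1.4986 -0.0001  1.1382 -2.3737] tilt [-0.0011 -0.0013 -1.    ]
(0.5371, -0.3569, 0.07, 6.3) -> [0.018 0.011 0.873] roll 0.0
```

View pics/s23.png

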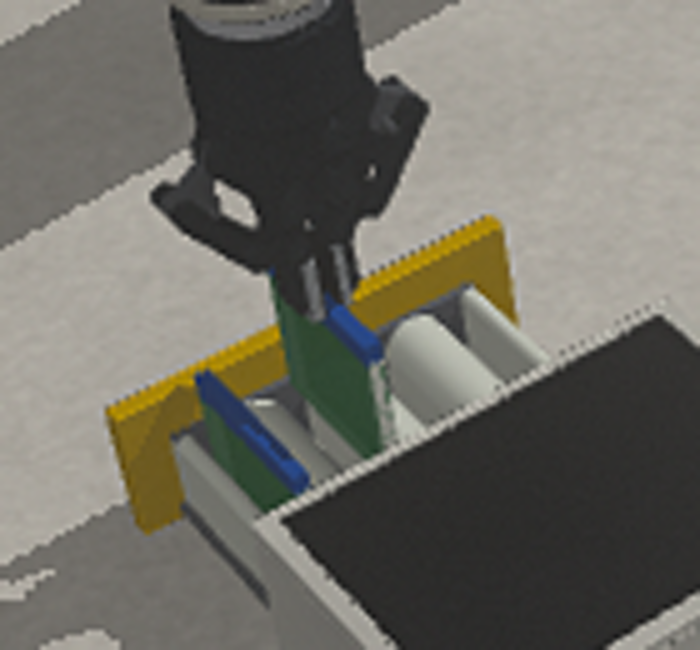

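Call:
{"op": "arm_command", "data": {
  "deltas": [
    {"delta_pos":[0.01,0.01,0.1],"roll":0,"grip":1},
    {"delta_pos":[0.01,0.01,0.2],"roll":0,"grip":1},
    {"delta_pos":[0.01,0.01,0.3],"roll":0,"grip":1},
    {"delta_pos":[0.01,0.01,0.4],"roll":0,"grip":1},
    {"delta_pos":[0.01,0.01,0.45],"roll":0,"grip":1},
    {"delta_pos":[0.01,0.01,0.45],"roll":0,"grip":1}
  ]
}}

```text
time: 20.62
ee_pos: [0.5368, -0.3563, 0.0941]
orientation: [0.173, -3.136, -0.0]
ft_force: [0.1, -0.4, -1.7]
width: 0.0067
```

```bash
python3 -c "
from h import *
go((.5371,-.3569,.07,6.3))"
```

```text
t 20.62 p [ 0.5368 -0.3563  0.0941] yaw 6.31 w 0.0067 F [ 0.1443 -0.4493 -1.7136] q [-0.6931  0.5328  1.526  -0.0001  1.0834 -2.3738] tilt [ 0.0005  0.0003 -1.    ]
(0.5371, -0.3569, 0.07, 6.3) -> [-0.004 -0.011  0.402] roll 0.001
```

Call:
{"op": "arm_command", "data": {
  "deltas": [
    {"delta_pos":[0,-0.005,0.1],"roll":0,"grip":1},
    {"delta_pos":[0,-0.005,0.2],"roll":0,"grip":1},
    {"delta_pos":[0,-0.005,0.3],"roll":0,"grip":1},
    {"delta_pos":[0,-0.005,0.36],"roll":0,"grip":1},
    {"delta_pos":[0,-0.005,0.4],"roll":0,"grip":1},
    {"delta_pos":[0,-0.005,0.41],"roll":0,"grip":1},
    {"delta_pos":[0,-0.005,0.41],"roll":0,"grip":1}
  ]
}}

```text
time: 21.5
ee_pos: [0.537, -0.3568, 0.07]
orientation: [-0.173, 3.137, -0.0]
ft_force: [0.2, 0.5, -1.0]
width: 0.0063
```

Call:
{"op": "arm_command", "data": {
  "deltas": [
    {"delta_pos":[0,0,0.02],"roll":0,"grip":1},
    {"delta_pos":[0,0,0.02],"roll":0,"grip":1},
    {"delta_pos":[0,0,0.02],"roll":0,"grip":1}
  ]
}}

```text
time: 21.88
ee_pos: [0.5373, -0.3573, 0.0696]
orientation: [-0.173, 3.136, -0.002]
ft_force: [-1.7, -0.5, 6.4]
width: 0.0065
```

Call:
{"op": "arm_command", "data": {
  "deltas": [
    {"delta_pos":[0,0,-0.01],"roll":0,"grip":1},
    {"delta_pos":[0,0,-0.01],"roll":0,"grip":0.85},
    {"delta_pos":[0,0,-0.01],"roll":0,"grip":0.75},
    {"delta_pos":[0,0,-0.01],"roll":0,"grip":0.65},
    {"delta_pos":[0,0,-0.01],"roll":0,"grip":0.65},
    {"delta_pos":[0,0,-0.2],"roll":0,"grip":0.65},
    {"delta_pos":[0,0,-0.5],"roll":0,"grip":0.65},
    {"delta_pos":[0,0,-0.9],"roll":0,"grip":0.65},
    {"delta_pos":[0,0,-1.5],"roll":0,"grip":0.65},
    {"delta_pos":[0,0,-2.2],"roll":0,"grip":0.65},
    {"delta_pos":[0,0,-2.2],"roll":0,"grip":0.65},
    {"delta_pos":[0,0,-2.2],"roll":0,"grip":0.65}
  ]
}}

```text
time: 23.38
ee_pos: [0.5369, -0.3567, 0.2015]
orientation: [-0.173, 3.136, -0.001]
ft_force: [0.7, -0.1, -0.5]
width: 0.0298
```

```bash
python3 -c "
from h import *
go((.639,.0375,.2,-10))
s=cam('scene');crop(s,130,200,270,330,5,'pics/s24.png')"
```

```text
t 23.38 p [ 0.5369 -0.3567  0.2015] yaw 6.3 w 0.0298 F [ 0.7068 -0.0953 -0.5263] q [-0.6934  0.4271  1.4163 -0.0001  1.2971 -2.3742] tilt [-0.0006 -0.0008 -1.    ]
(0.639, 0.0375, 0.2, -10) -> [-2.412  6.343  0.021] roll 1.63
```

View pics/s24.png

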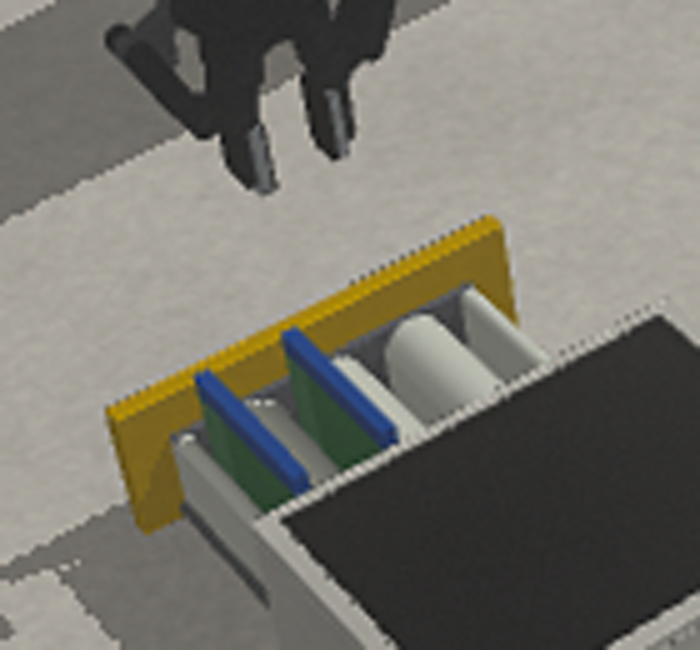

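Call:
{"op": "arm_command", "data": {
  "deltas": [
    {"delta_pos":[-0.25,0.6,0],"roll":0.16,"grip":0.65},
    {"delta_pos":[-0.57,1.5,0],"roll":0.4,"grip":0.65},
    {"delta_pos":[-0.9,2.4,0],"roll":0.6,"grip":0.65},
    {"delta_pos":[-1.25,3.3,0],"roll":0.85,"grip":0.65},
    {"delta_pos":[-1.6,4.2,0],"roll":1.1,"grip":0.65},
    {"delta_pos":[-1.95,5.1,0],"roll":1.3,"grip":0.65},
    {"delta_pos":[-2.2,5.8,0],"roll":1.5,"grip":0.65},
    {"delta_pos":[-2.41,6.343,0.02],"roll":1.63,"grip":0.65},
    {"delta_pos":[-2.41,6.343,0.02],"roll":1.63,"grip":0.65},
    {"delta_pos":[-2.41,6.343,0.02],"roll":1.63,"grip":0.65},
    {"delta_pos":[-2.41,6.343,0.02],"roll":1.63,"grip":0.65},
    {"delta_pos":[-2.41,6.343,0.6],"roll":1.63,"grip":0.65},
    {"delta_pos":[-2.41,6.343,1.2],"roll":1.63,"grip":0.65},
    {"delta_pos":[-2.41,6.343,1.5],"roll":1.63,"grip":0.65},
    {"delta_pos":[-2.41,6.343,1.5],"roll":1.63,"grip":0.65}
  ]
}}

```text
time: 25.3
ee_pos: [0.6378, 0.0368, 0.1095]
orientation: [-0.275, -3.127, 0.0]
ft_force: [0.4, -0.4, 0.1]
width: 0.0298
```

```bash
python3 -c "
from h import *
go((.639,.0375,.063,-10))"
```

```text
t 25.3 p [0.6378 0.0368 0.1095] yaw -10.05 w 0.0298 F [ 0.398  -0.4313  0.0801] q [-0.0504  0.5101  1.5233 -0.0002  1.1111 -1.4457] tilt [ 0.0029 -0.0005 -1.    ]
(0.639, 0.0375, 0.063, -10) -> [-0.019  0.016  0.775] roll -0.005
```

Call:
{"op": "arm_command", "data": {
  "deltas": [
    {"delta_pos":[-0.01,0.01,0.2],"roll":0,"grip":0.65},
    {"delta_pos":[-0.01,0.01,0.4],"roll":0,"grip":0.65},
    {"delta_pos":[-0.01,0.01,0.6],"roll":0,"grip":0.65},
    {"delta_pos":[-0.01,0.01,0.77],"roll":0,"grip":0.65},
    {"delta_pos":[-0.01,0.01,0.77],"roll":0,"grip":0.65},
    {"delta_pos":[-0.01,0.01,0.77],"roll":0,"grip":0.65}
  ]
}}

```text
time: 26.05
ee_pos: [0.6398, 0.038, 0.0645]
orientation: [0.274, 3.129, -0.0]
ft_force: [0.5, -0.5, -0.2]
width: 0.03
```

```bash
python3 -c "
from h import *
go((.639,.0375,.063,-10))
s=cam('scene');crop(s,280,130,420,290,4,'pics/s31.png')"
```

```text
t 26.05 p [0.6398 0.038  0.0645] yaw -9.99 w 0.03 F [ 0.5439 -0.5411 -0.2382] q [-0.0484  0.563   1.5579 -0.0001  1.0205 -1.4447] tilt [-0.0002 -0.0001 -1.    ]
(0.639, 0.0375, 0.063, -10) -> [ 0.012 -0.01   0.026] roll 0.001
```

View pics/s31.png

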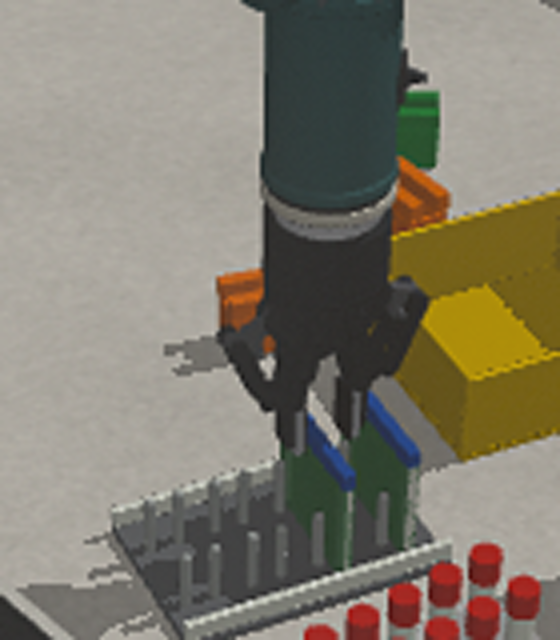

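Call:
{"op": "arm_command", "data": {
  "deltas": [
    {"delta_pos":[0,-0.01,0.02],"roll":0,"grip":0.8},
    {"delta_pos":[0,-0.01,0.02],"roll":0,"grip":0.9},
    {"delta_pos":[0,-0.01,0.02],"roll":0,"grip":1},
    {"delta_pos":[0,-0.01,0.02],"roll":0,"grip":1},
    {"delta_pos":[0,-0.01,0.02],"roll":0,"grip":1},
    {"delta_pos":[0,-0.01,0.02],"roll":0,"grip":1},
    {"delta_pos":[0,-0.01,-0.1],"roll":0,"grip":1},
    {"delta_pos":[0,-0.01,-0.3],"roll":0,"grip":1},
    {"delta_pos":[0,-0.01,-0.5],"roll":0,"grip":1},
    {"delta_pos":[0,-0.01,-0.75],"roll":0,"grip":1},
    {"delta_pos":[0,-0.01,-1.0],"roll":0,"grip":1},
    {"delta_pos":[0,-0.01,-1.3],"roll":0,"grip":1},
    {"delta_pos":[0,-0.01,-1.6],"roll":0,"grip":1},
    {"delta_pos":[0,-0.01,-1.9],"roll":0,"grip":1},
    {"delta_pos":[0,-0.01,-2.2],"roll":0,"grip":1},
    {"delta_pos":[0,-0.01,-2.45],"roll":0,"grip":1},
    {"delta_pos":[0,-0.01,-2.6],"roll":0,"grip":1},
    {"delta_pos":[0,-0.01,-2.6],"roll":0,"grip":1},
    {"delta_pos":[0,-0.01,-2.6],"roll":0,"grip":1}
  ]
}}

```text
time: 28.48
ee_pos: [0.639, 0.0374, 0.2197]
orientation: [-0.274, -3.128, 0.0]
ft_force: [-0.0, -0.5, -1.5]
width: 0.0068
```

```bash
python3 -c "
from h import *
go((.5321,-.3111,.22,6.3),(.5321,-.3111,.12,6.3))
s=cam('scene');crop(s,280,90,420,290,4,'pics/s32.png')"
```

```text
t 28.48 p [0.639  0.0374 0.2197] yaw -10.0 w 0.0068 F [-0.0028 -0.4875 -1.522 ] q [-0.0494  0.4073  1.402  -0.0001  1.3336 -1.4457] tilt [ 0.0013 -0.0003 -1.    ]
(0.5321, -0.3111, 0.22, 6.3) -> [ 0.747 -6.029 -0.002] roll -1.63
(0.5321, -0.3111, 0.12, 6.3) -> [ 0.744 -6.029  1.665] roll -1.63
```

View pics/s32.png

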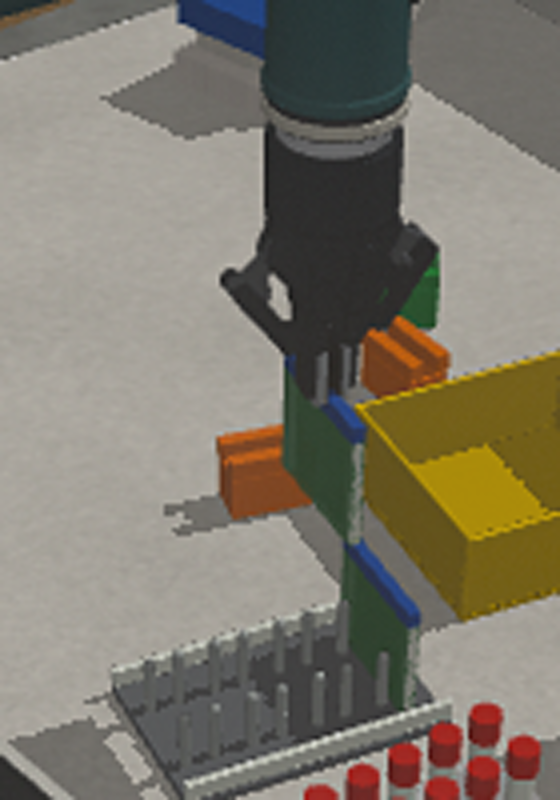

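Call:
{"op": "arm_command", "data": {
  "deltas": [
    {"delta_pos":[0.04,-0.3,0],"roll":-0.1,"grip":1},
    {"delta_pos":[0.12,-0.9,0],"roll":-0.3,"grip":1},
    {"delta_pos":[0.2,-1.6,0],"roll":-0.5,"grip":1},
    {"delta_pos":[0.29,-2.3,0],"roll":-0.7,"grip":1},
    {"delta_pos":[0.37,-3.0,0],"roll":-0.9,"grip":1},
    {"delta_pos":[0.46,-3.7,0],"roll":-1.1,"grip":1},
    {"delta_pos":[0.55,-4.4,0],"roll":-1.3,"grip":1},
    {"delta_pos":[0.62,-5.0,0],"roll":-1.45,"grip":1},
    {"delta_pos":[0.69,-5.5,0],"roll":-1.55,"grip":1},
    {"delta_pos":[0.73,-5.85,0],"roll":-1.63,"grip":1},
    {"delta_pos":[0.745,-6.029,0],"roll":-1.63,"grip":1},
    {"delta_pos":[0.745,-6.029,0],"roll":-1.63,"grip":1},
    {"delta_pos":[0.745,-6.029,0.4],"roll":-1.63,"grip":1},
    {"delta_pos":[0.745,-6.029,0.8],"roll":-1.63,"grip":1},
    {"delta_pos":[0.745,-6.029,1.2],"roll":-1.63,"grip":1},
    {"delta_pos":[0.745,-6.029,1.5],"roll":-1.63,"grip":1},
    {"delta_pos":[0.745,-6.029,1.65],"roll":-1.63,"grip":1},
    {"delta_pos":[0.745,-6.029,1.65],"roll":-1.63,"grip":1},
    {"delta_pos":[0.745,-6.029,1.65],"roll":-1.63,"grip":1}
  ]
}}

```text
time: 30.9
ee_pos: [0.5333, -0.3115, 0.1223]
orientation: [-0.173, 3.136, -0.002]
ft_force: [0.1, 0.1, -1.9]
width: 0.0065
```

```bash
python3 -c "
from h import *
go((.5321,-.3111,.07,6.3))
s=cam('scene');crop(s,130,200,270,330,5,'pics/s33.png')"
```

```text
t 30.9 p [ 0.5333 -0.3115  0.1223] yaw 6.3 w 0.0065 F [ 0.0978  0.0835 -1.8672] q [-0.6404  0.4666  1.5658 -0.      1.1077 -2.3212] tilt [-0.0011 -0.0011 -1.    ]
(0.5321, -0.3111, 0.07, 6.3) -> [0.021 0.01  0.872] roll 0.0
```

View pics/s33.png

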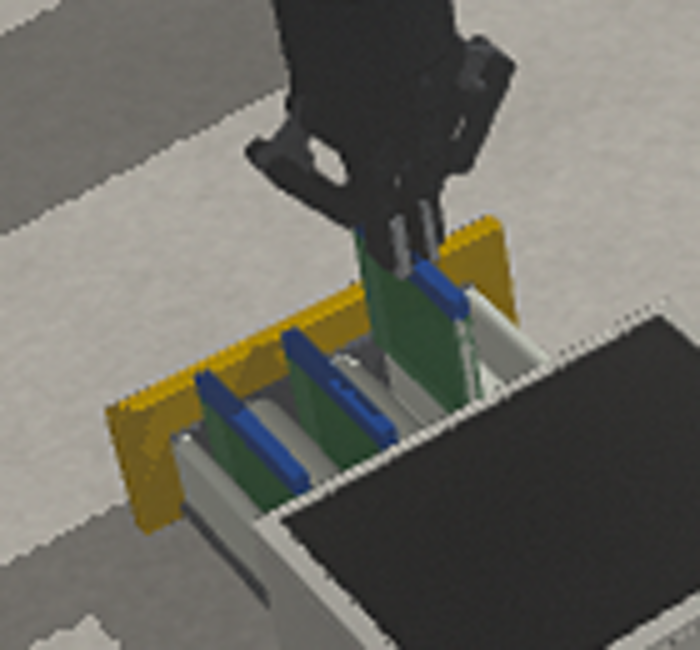

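Same descent as before.

Call:
{"op": "arm_command", "data": {
  "deltas": [
    {"delta_pos":[0.01,0.01,0.1],"roll":0,"grip":1},
    {"delta_pos":[0.01,0.01,0.2],"roll":0,"grip":1},
    {"delta_pos":[0.01,0.01,0.3],"roll":0,"grip":1},
    {"delta_pos":[0.01,0.01,0.4],"roll":0,"grip":1},
    {"delta_pos":[0.01,0.01,0.45],"roll":0,"grip":1},
    {"delta_pos":[0.01,0.01,0.45],"roll":0,"grip":1}
  ]
}}

```text
time: 31.7
ee_pos: [0.5318, -0.3105, 0.0941]
orientation: [0.173, -3.136, -0.0]
ft_force: [0.0, 0.5, -1.8]
width: 0.0063
```

```bash
python3 -c "
from h import *
go((.5321,-.3111,.07,6.3))"
```

```text
t 31.7 p [ 0.5318 -0.3105  0.0941] yaw 6.3 w 0.0063 F [ 0.007   0.5432 -1.7502] q [-0.6405  0.4978  1.5933 -0.0001  1.0511 -2.3212] tilt [ 0.0005  0.0003 -1.    ]
(0.5321, -0.3111, 0.07, 6.3) -> [-0.003 -0.011  0.402] roll -0.0
```

Call:
{"op": "arm_command", "data": {
  "deltas": [
    {"delta_pos":[0,-0.005,0.1],"roll":0,"grip":1},
    {"delta_pos":[0,-0.005,0.2],"roll":0,"grip":1},
    {"delta_pos":[0,-0.005,0.3],"roll":0,"grip":1},
    {"delta_pos":[0,-0.005,0.36],"roll":0,"grip":1},
    {"delta_pos":[0,-0.005,0.4],"roll":0,"grip":1},
    {"delta_pos":[0,-0.005,0.41],"roll":0,"grip":1},
    {"delta_pos":[0,-0.005,0.41],"roll":0,"grip":1}
  ]
}}

```text
time: 32.58
ee_pos: [0.5322, -0.311, 0.07]
orientation: [-0.173, 3.137, -0.0]
ft_force: [0.1, 1.2, -1.5]
width: 0.0068
```

Call:
{"op": "arm_command", "data": {
  "deltas": [
    {"delta_pos":[0,0,0.02],"roll":0,"grip":1},
    {"delta_pos":[0,0,0.02],"roll":0,"grip":1},
    {"delta_pos":[0,0,0.02],"roll":0,"grip":1}
  ]
}}

```text
time: 32.95
ee_pos: [0.5324, -0.3114, 0.0695]
orientation: [-0.173, 3.136, -0.002]
ft_force: [-2.5, -0.7, 5.9]
width: 0.0066
```

Call:
{"op": "arm_command", "data": {
  "deltas": [
    {"delta_pos":[0,0,-0.01],"roll":0,"grip":1},
    {"delta_pos":[0,0,-0.01],"roll":0,"grip":0.85},
    {"delta_pos":[0,0,-0.01],"roll":0,"grip":0.75},
    {"delta_pos":[0,0,-0.01],"roll":0,"grip":0.65},
    {"delta_pos":[0,0,-0.01],"roll":0,"grip":0.65},
    {"delta_pos":[0,0,-0.2],"roll":0,"grip":0.65},
    {"delta_pos":[0,0,-0.5],"roll":0,"grip":0.65},
    {"delta_pos":[0,0,-0.9],"roll":0,"grip":0.65},
    {"delta_pos":[0,0,-1.5],"roll":0,"grip":0.65},
    {"delta_pos":[0,0,-2.2],"roll":0,"grip":0.65},
    {"delta_pos":[0,0,-2.2],"roll":0,"grip":0.65},
    {"delta_pos":[0,0,-2.2],"roll":0,"grip":0.65}
  ]
}}

```text
time: 34.45
ee_pos: [0.532, -0.3109, 0.2015]
orientation: [-0.173, 3.136, -0.001]
ft_force: [0.3, 0.2, 0.1]
width: 0.03
```

```bash
python3 -c "
from h import *
go((.644,.0835,.2,-10))
s=cam('scene');crop(s,130,200,270,330,5,'pics/s34.png')"
```

```text
t 34.45 p [ 0.532  -0.3109  0.2015] yaw 6.3 w 0.03 F [0.2638 0.2343 0.0659] q [-0.6408  0.3866  1.4824 -0.0001  1.2716 -2.3215] tilt [-0.0007 -0.0008 -1.    ]
(0.644, 0.0835, 0.2, -10) -> [-2.576  6.329  0.022] roll 1.63
```

View pics/s34.png

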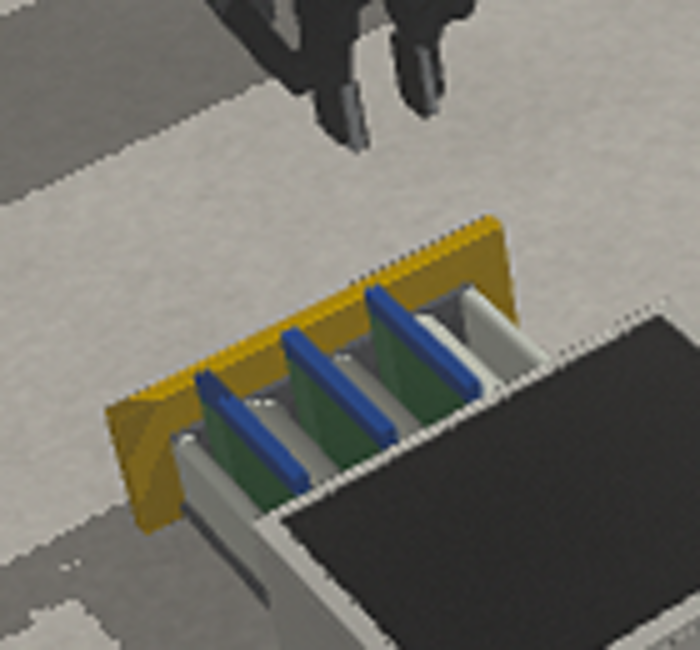

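Three stored. Plate 4.

Call:
{"op": "arm_command", "data": {
  "deltas": [
    {"delta_pos":[-0.26,0.6,0],"roll":0.16,"grip":0.65},
    {"delta_pos":[-0.61,1.5,0],"roll":0.4,"grip":0.65},
    {"delta_pos":[-0.98,2.4,0],"roll":0.6,"grip":0.65},
    {"delta_pos":[-1.34,3.3,0],"roll":0.85,"grip":0.65},
    {"delta_pos":[-1.71,4.2,0],"roll":1.1,"grip":0.65},
    {"delta_pos":[-2.08,5.1,0],"roll":1.3,"grip":0.65},
    {"delta_pos":[-2.36,5.8,0],"roll":1.5,"grip":0.65},
    {"delta_pos":[-2.576,6.329,0.02],"roll":1.63,"grip":0.65},
    {"delta_pos":[-2.576,6.329,0.02],"roll":1.63,"grip":0.65},
    {"delta_pos":[-2.576,6.329,0.02],"roll":1.63,"grip":0.65},
    {"delta_pos":[-2.576,6.329,0.02],"roll":1.63,"grip":0.65},
    {"delta_pos":[-2.576,6.329,0.6],"roll":1.63,"grip":0.65},
    {"delta_pos":[-2.576,6.329,1.2],"roll":1.63,"grip":0.65},
    {"delta_pos":[-2.576,6.329,1.5],"roll":1.63,"grip":0.65},
    {"delta_pos":[-2.576,6.329,1.5],"roll":1.63,"grip":0.65}
  ]
}}

```text
time: 36.38
ee_pos: [0.6429, 0.0828, 0.1095]
orientation: [-0.275, -3.127, 0.001]
ft_force: [-0.5, -0.1, -0.3]
width: 0.0295
```

```bash
python3 -c "
from h import *
go((.644,.0835,.063,-10))"
```

```text
t 36.38 p [0.6429 0.0828 0.1095] yaw -10.05 w 0.0295 F [-0.5116 -0.1164 -0.3475] q [ 0.0217  0.522   1.5009 -0.0002  1.1216 -1.3737] tilt [ 0.0028 -0.0008 -1.    ]
(0.644, 0.0835, 0.063, -10) -> [-0.018  0.016  0.774] roll -0.005
```

Call:
{"op": "arm_command", "data": {
  "deltas": [
    {"delta_pos":[-0.01,0.01,0.2],"roll":0,"grip":0.65},
    {"delta_pos":[-0.01,0.01,0.4],"roll":0,"grip":0.65},
    {"delta_pos":[-0.01,0.01,0.6],"roll":0,"grip":0.65},
    {"delta_pos":[-0.01,0.01,0.78],"roll":0,"grip":0.65},
    {"delta_pos":[-0.01,0.01,0.79],"roll":0,"grip":0.65},
    {"delta_pos":[-0.01,0.01,0.79],"roll":0,"grip":0.65}
  ]
}}

```text
time: 37.12
ee_pos: [0.6448, 0.084, 0.0633]
orientation: [0.274, 3.13, -0.0]
ft_force: [0.5, 0.2, -0.4]
width: 0.0299
```

```bash
python3 -c "
from h import *
go((.644,.0835,.063,-10))
s=cam('scene');crop(s,280,130,420,290,4,'pics/s41.png')"
```

```text
t 37.12 p [0.6448 0.084  0.0633] yaw -9.99 w 0.0299 F [ 0.5049  0.1979 -0.372 ] q [ 0.0235  0.5756  1.5361 -0.0001  1.0298 -1.3728] tilt [-0.0001 -0.0001 -1.    ]
(0.644, 0.0835, 0.063, -10) -> [ 0.012 -0.011  0.004] roll 0.001
```

View pics/s41.png

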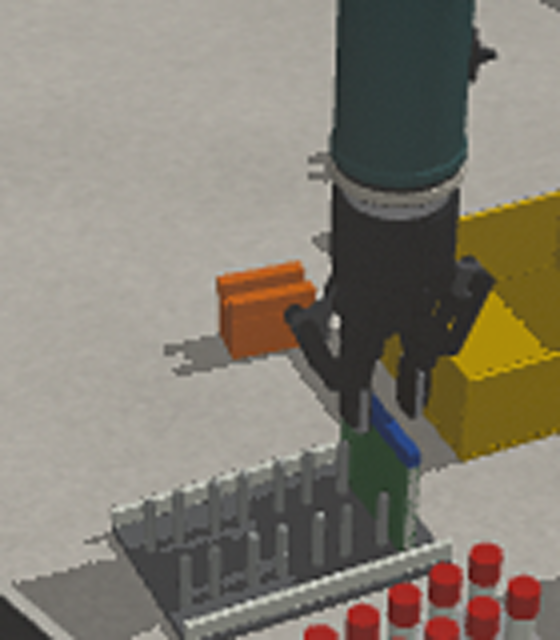

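Call:
{"op": "arm_command", "data": {
  "deltas": [
    {"delta_pos":[0,-0.01,0],"roll":0,"grip":0.8},
    {"delta_pos":[0,-0.01,0],"roll":0,"grip":0.9},
    {"delta_pos":[0,-0.01,0],"roll":0,"grip":1},
    {"delta_pos":[0,-0.01,0],"roll":0,"grip":1},
    {"delta_pos":[0,-0.01,0],"roll":0,"grip":1},
    {"delta_pos":[0,-0.01,0],"roll":0,"grip":1},
    {"delta_pos":[0,-0.01,-0.1],"roll":0,"grip":1},
    {"delta_pos":[0,-0.01,-0.3],"roll":0,"grip":1},
    {"delta_pos":[0,-0.01,-0.5],"roll":0,"grip":1},
    {"delta_pos":[0,-0.01,-0.75],"roll":0,"grip":1},
    {"delta_pos":[0,-0.01,-1.0],"roll":0,"grip":1},
    {"delta_pos":[0,-0.01,-1.3],"roll":0,"grip":1},
    {"delta_pos":[0,-0.01,-1.6],"roll":0,"grip":1},
    {"delta_pos":[0,-0.01,-1.9],"roll":0,"grip":1},
    {"delta_pos":[0,-0.01,-2.2],"roll":0,"grip":1},
    {"delta_pos":[0,-0.01,-2.45],"roll":0,"grip":1},
    {"delta_pos":[0,-0.01,-2.6],"roll":0,"grip":1},
    {"delta_pos":[0,-0.01,-2.6],"roll":0,"grip":1},
    {"delta_pos":[0,-0.01,-2.6],"roll":0,"grip":1}
  ]
}}

```text
time: 39.55
ee_pos: [0.6441, 0.0834, 0.2185]
orientation: [-0.274, -3.128, 0.0]
ft_force: [0.3, -0.1, -1.4]
width: 0.0061
```

```bash
python3 -c "
from h import *
go((.527,-.2654,.22,6.3),(.527,-.2654,.12,6.3))
s=cam('scene');crop(s,280,90,420,290,4,'pics/s42.png')"
```

```text
t 39.55 p [0.6441 0.0834 0.2185] yaw -10.0 w 0.0061 F [ 0.2753 -0.1013 -1.3826] q [ 0.0225  0.4219  1.3814 -0.0001  1.3396 -1.3737] tilt [ 0.0013 -0.0004 -1.    ]
(0.527, -0.2654, 0.22, 6.3) -> [ 0.912 -6.064 -0.021] roll -1.63
(0.527, -0.2654, 0.12, 6.3) -> [ 0.91  -6.063  1.645] roll -1.63
```

View pics/s42.png

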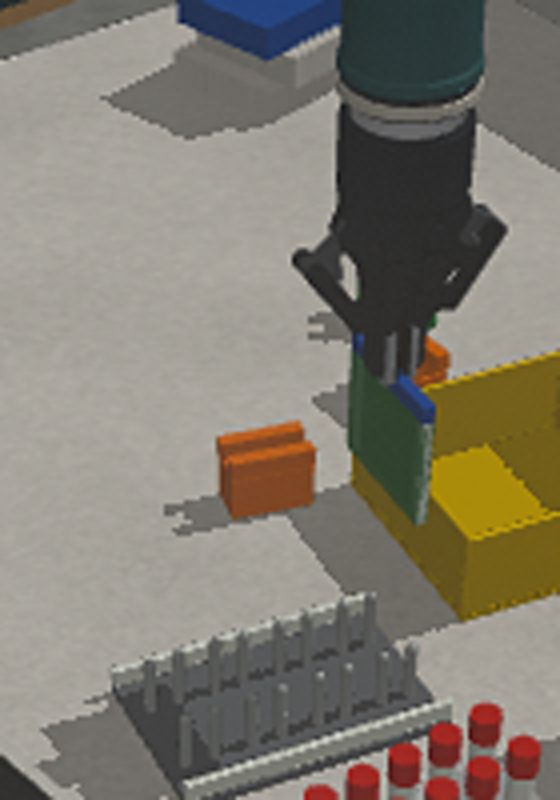

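Call:
{"op": "arm_command", "data": {
  "deltas": [
    {"delta_pos":[0.05,-0.3,0],"roll":-0.1,"grip":1},
    {"delta_pos":[0.14,-0.9,0],"roll":-0.3,"grip":1},
    {"delta_pos":[0.24,-1.6,0],"roll":-0.5,"grip":1},
    {"delta_pos":[0.35,-2.3,0],"roll":-0.7,"grip":1},
    {"delta_pos":[0.45,-3.0,0],"roll":-0.9,"grip":1},
    {"delta_pos":[0.56,-3.7,0],"roll":-1.1,"grip":1},
    {"delta_pos":[0.66,-4.4,0],"roll":-1.3,"grip":1},
    {"delta_pos":[0.75,-5.0,0],"roll":-1.45,"grip":1},
    {"delta_pos":[0.83,-5.5,0],"roll":-1.55,"grip":1},
    {"delta_pos":[0.89,-5.9,0],"roll":-1.63,"grip":1},
    {"delta_pos":[0.911,-6.064,0],"roll":-1.63,"grip":1},
    {"delta_pos":[0.911,-6.064,0],"roll":-1.63,"grip":1},
    {"delta_pos":[0.911,-6.064,0.4],"roll":-1.63,"grip":1},
    {"delta_pos":[0.911,-6.064,0.8],"roll":-1.63,"grip":1},
    {"delta_pos":[0.911,-6.064,1.2],"roll":-1.63,"grip":1},
    {"delta_pos":[0.911,-6.064,1.5],"roll":-1.63,"grip":1},
    {"delta_pos":[0.911,-6.064,1.63],"roll":-1.63,"grip":1},
    {"delta_pos":[0.911,-6.064,1.63],"roll":-1.63,"grip":1},
    {"delta_pos":[0.911,-6.064,1.63],"roll":-1.63,"grip":1}
  ]
}}

```text
time: 41.98
ee_pos: [0.5283, -0.2655, 0.1223]
orientation: [-0.173, 3.136, -0.001]
ft_force: [0.3, 0.5, -1.4]
width: 0.0067
```

```bash
python3 -c "
from h import *
go((.527,-.2654,.07,6.3))
s=cam('scene');crop(s,130,200,270,330,5,'pics/s43.png')"
```

```text
t 41.98 p [ 0.5283 -0.2655  0.1223] yaw 6.32 w 0.0067 F [ 0.3366  0.5073 -1.4469] q [-0.5825  0.433   1.6262 -0.      1.081  -2.2636] tilt [-0.0011 -0.0009 -1.    ]
(0.527, -0.2654, 0.07, 6.3) -> [0.022 0.005 0.871] roll 0.002
```

View pics/s43.png

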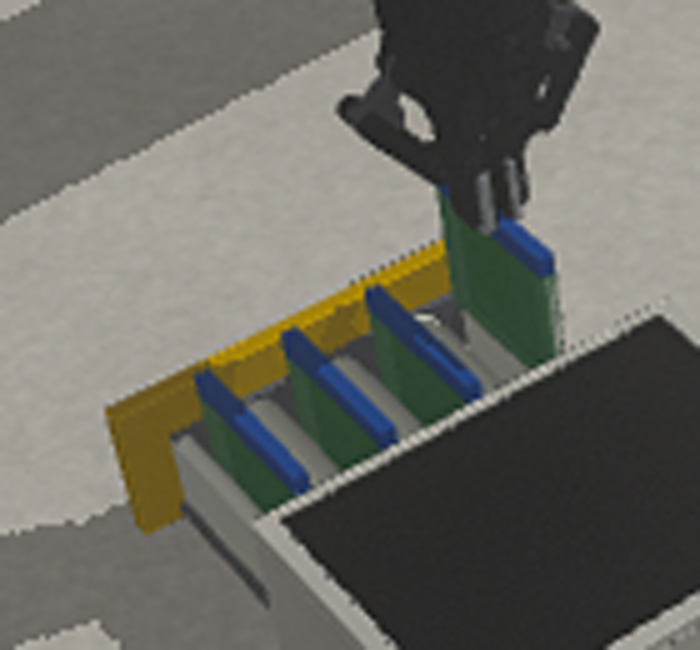

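Call:
{"op": "arm_command", "data": {
  "deltas": [
    {"delta_pos":[0.01,0,0.1],"roll":0,"grip":1},
    {"delta_pos":[0.01,0,0.2],"roll":0,"grip":1},
    {"delta_pos":[0.01,0,0.3],"roll":0,"grip":1},
    {"delta_pos":[0.01,0,0.4],"roll":0,"grip":1},
    {"delta_pos":[0.01,0,0.45],"roll":0,"grip":1},
    {"delta_pos":[0.01,0,0.45],"roll":0,"grip":1}
  ]
}}

```text
time: 42.78
ee_pos: [0.5268, -0.2654, 0.0941]
orientation: [0.173, -3.136, -0.001]
ft_force: [0.8, -0.6, -1.8]
width: 0.0065
```

```bash
python3 -c "
from h import *
go((.527,-.2654,.07,6.3))"
```

```text
t 42.77 p [ 0.5268 -0.2654  0.0941] yaw 6.3 w 0.0065 F [ 0.8196 -0.5802 -1.8233] q [-0.5837  0.4662  1.6533 -0.0001  1.0227 -2.2644] tilt [ 0.0006  0.0004 -1.    ]
(0.527, -0.2654, 0.07, 6.3) -> [-0.004 -0.001  0.401] roll 0.0
```

Call:
{"op": "arm_command", "data": {
  "deltas": [
    {"delta_pos":[0,0,0.1],"roll":0,"grip":1},
    {"delta_pos":[0,0,0.2],"roll":0,"grip":1},
    {"delta_pos":[0,0,0.3],"roll":0,"grip":1},
    {"delta_pos":[0,0,0.36],"roll":0,"grip":1},
    {"delta_pos":[0,0,0.4],"roll":0,"grip":1},
    {"delta_pos":[0,0,0.41],"roll":0,"grip":1},
    {"delta_pos":[0,0,0.41],"roll":0,"grip":1}
  ]
}}

```text
time: 43.65
ee_pos: [0.5271, -0.2656, 0.07]
orientation: [-0.173, 3.137, -0.0]
ft_force: [0.6, -0.8, -1.7]
width: 0.0068
```

Call:
{"op": "arm_command", "data": {
  "deltas": [
    {"delta_pos":[0,0,0.02],"roll":0,"grip":1},
    {"delta_pos":[0,0,0.02],"roll":0,"grip":1},
    {"delta_pos":[0,0,0.02],"roll":0,"grip":1}
  ]
}}

```text
time: 44.02
ee_pos: [0.5273, -0.266, 0.0696]
orientation: [-0.173, 3.136, -0.002]
ft_force: [-1.3, 0.1, 6.2]
width: 0.0068
```

Call:
{"op": "arm_command", "data": {
  "deltas": [
    {"delta_pos":[0,0,-0.01],"roll":0,"grip":1},
    {"delta_pos":[0,0,-0.01],"roll":0,"grip":0.85},
    {"delta_pos":[0,0,-0.01],"roll":0,"grip":0.75},
    {"delta_pos":[0,0,-0.01],"roll":0,"grip":0.65},
    {"delta_pos":[0,0,-0.01],"roll":0,"grip":0.65},
    {"delta_pos":[0,0,-0.2],"roll":0,"grip":0.65},
    {"delta_pos":[0,0,-0.5],"roll":0,"grip":0.65},
    {"delta_pos":[0,0,-0.9],"roll":0,"grip":0.65},
    {"delta_pos":[0,0,-1.5],"roll":0,"grip":0.65},
    {"delta_pos":[0,0,-2.2],"roll":0,"grip":0.65},
    {"delta_pos":[0,0,-2.2],"roll":0,"grip":0.65},
    {"delta_pos":[0,0,-2.2],"roll":0,"grip":0.65}
  ]
}}

```text
time: 45.52
ee_pos: [0.5268, -0.2653, 0.2009]
orientation: [-0.173, 3.137, -0.0]
ft_force: [-0.6, 0.5, -0.5]
width: 0.0298
```

```bash
python3 -c "
from h import *
go((.40,-.349,.2,6.3),(.40,-.349,.04,6.3))
s=cam('scene');crop(s,130,200,270,330,5,'pics/s44.png')
c=cam('top');crop(c,340,200,500,320,5,'pics/t44.png')"
```

```text
t 45.52 p [ 0.5268 -0.2653  0.2009] yaw 6.3 w 0.0298 F [-0.6143  0.5187 -0.5149] q [-0.5836  0.3501  1.5415 -0.0001  1.2497 -2.2643] tilt [-0.0001 -0.0003 -1.    ]
(0.4, -0.349, 0.2, 6.3) -> [ 2.253 -1.154  0.015] roll 0.0
(0.4, -0.349, 0.04, 6.3) -> [ 2.254 -1.153  2.682] roll 0.0
```

View pics/s44.png

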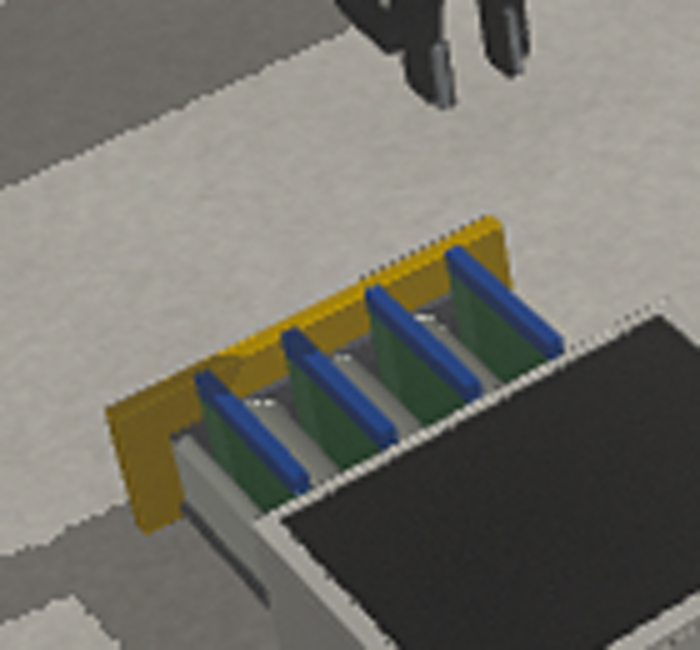

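View pics/t44.png

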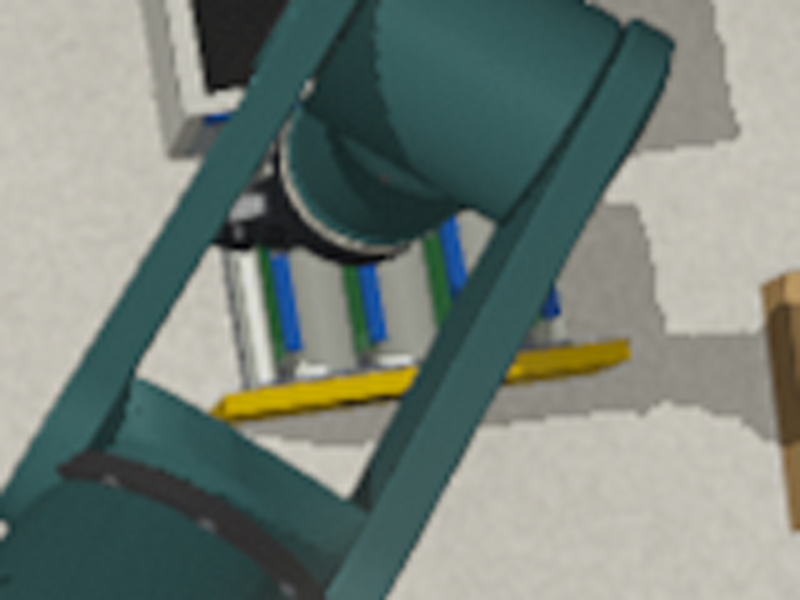

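```bash
python3 -c "
from h import *
go((.417,-.347,.2,6.3),(.417,-.347,.066,6.3))"
```

```text
t 45.62 p [ 0.5261 -0.2649  0.1996] yaw 6.3 w 0.0297 F [ 1.1294  0.1963 -0.3015] q [-0.5836  0.3515  1.5427 -0.0001  1.2496 -2.2644] tilt [ 0.0017  0.0013 -1.    ]
(0.417, -0.347, 0.2, 6.3) -> [ 1.958 -1.16  -0.004] roll 0.0
(0.417, -0.347, 0.066, 6.3) -> [ 1.954 -1.163  2.229] roll 0.0
```

Call:
{"op": "arm_command", "data": {
  "deltas": [
    {"delta_pos":[0.5,-0.3,0],"roll":0,"grip":1},
    {"delta_pos":[1.0,-0.6,0],"roll":0,"grip":1},
    {"delta_pos":[1.5,-0.9,0],"roll":0,"grip":1},
    {"delta_pos":[1.96,-1.16,0],"roll":0,"grip":1},
    {"delta_pos":[1.96,-1.16,0],"roll":0,"grip":1},
    {"delta_pos":[1.96,-1.16,0.5],"roll":0,"grip":1},
    {"delta_pos":[1.96,-1.16,1.0],"roll":0,"grip":1},
    {"delta_pos":[1.96,-1.16,1.5],"roll":0,"grip":1},
    {"delta_pos":[1.96,-1.16,2.0],"roll":0,"grip":1},
    {"delta_pos":[1.96,-1.16,2.23],"roll":0,"grip":1},
    {"delta_pos":[1.96,-1.16,2.23],"roll":0,"grip":1},
    {"delta_pos":[1.96,-1.16,2.23],"roll":0,"grip":1}
  ]
}}

```text
time: 47.12
ee_pos: [0.4185, -0.348, 0.0677]
orientation: [-0.173, 3.136, -0.002]
ft_force: [-0.5, -0.4, 0.1]
width: 0.0003
```

```bash
python3 -c "
from h import *
go((.449,-.3435,.066,6.3))
s=cam('scene');crop(s,100,150,300,330,4,'pics/s50.png')"
```

```text
t 47.12 p [ 0.4185 -0.348   0.0677] yaw 6.31 w 0.0003 F [-0.515  -0.382   0.1169] q [-0.8206  0.4472  1.7798 -0.      0.9132 -2.5016] tilt [-0.0009 -0.0012 -1.    ]
(0.449, -0.3435, 0.066, 6.3) -> [-0.513  0.019  0.029] roll 0.001
```

View pics/s50.png

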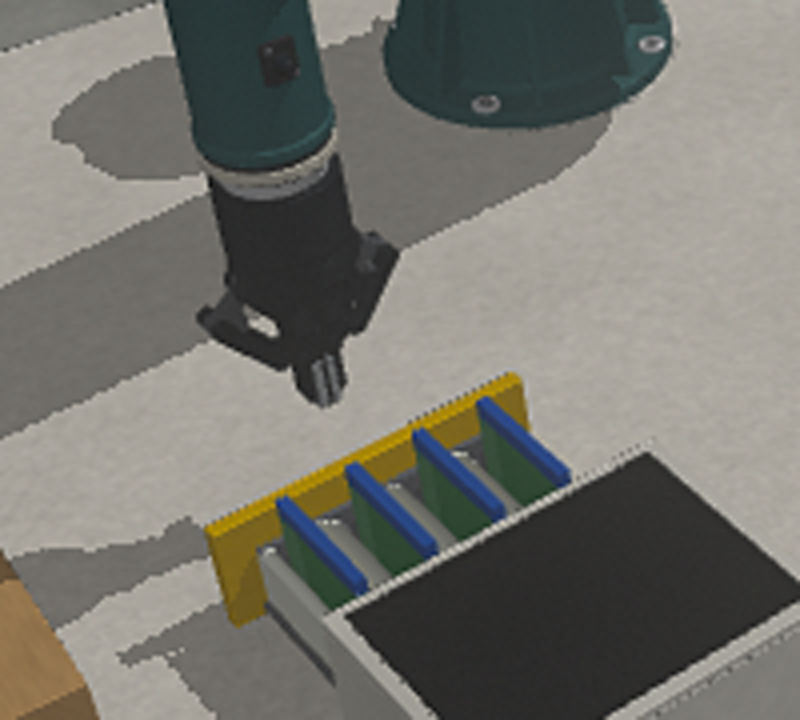

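Call:
{"op": "arm_command", "data": {
  "deltas": [
    {"delta_pos":[-0.3,0.01,0.02],"roll":0,"grip":1},
    {"delta_pos":[-0.45,0.01,0.02],"roll":0,"grip":1},
    {"delta_pos":[-0.55,0.01,0.02],"roll":0,"grip":1},
    {"delta_pos":[-0.65,0.01,0.02],"roll":0,"grip":1},
    {"delta_pos":[-0.75,0.01,0.02],"roll":0,"grip":1},
    {"delta_pos":[-0.85,0.01,0.02],"roll":0,"grip":1},
    {"delta_pos":[-0.95,0.01,0.02],"roll":0,"grip":1},
    {"delta_pos":[-1.05,0.01,0.02],"roll":0,"grip":1},
    {"delta_pos":[-1.2,0.01,0.02],"roll":0,"grip":1}
  ]
}}

```text
time: 48.3
ee_pos: [0.4896, -0.339, 0.0657]
orientation: [0.172, -3.137, -0.0]
ft_force: [0.1, 0.2, -0.2]
width: -0.0002
```

```bash
python3 -c "
from h import *
go((.449,-.3435,.066,6.3))
s=cam('scene');crop(s,100,150,300,330,4,'pics/s51.png')"
```

```text
t 48.3 p [ 0.4896 -0.339   0.0657] yaw 6.29 w -0.0002 F [ 0.1454  0.1883 -0.2229] q [-0.7216  0.509   1.664  -0.0002  0.9687 -2.402 ] tilt [ 0.0002  0.     -1.    ]
(0.449, -0.3435, 0.066, 6.3) -> [ 0.68  -0.    -0.006] roll -0.001
```

View pics/s51.png

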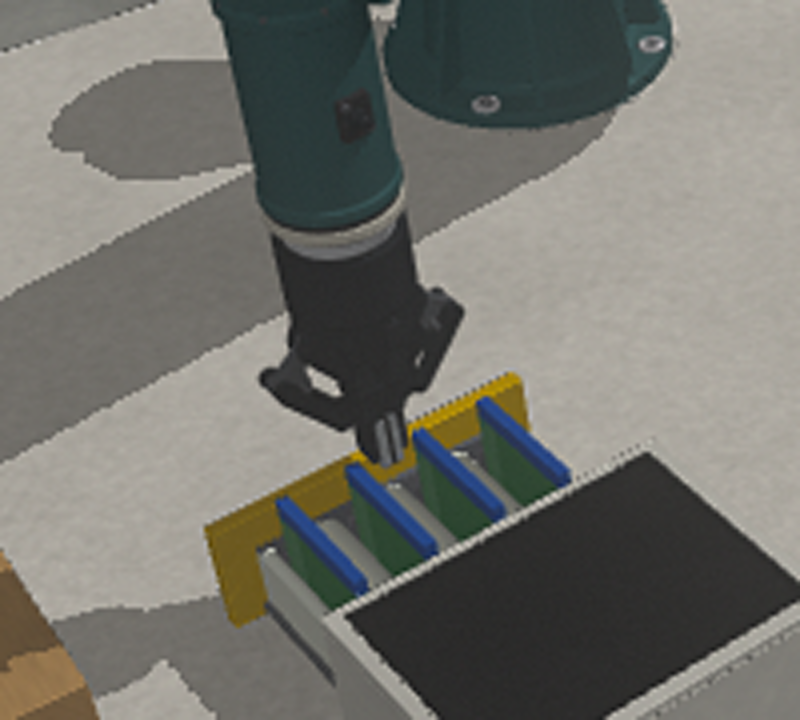

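```bash
python3 -c "
from h import *
c=cam('scene');t=cam('top');p=env.state()['ee_pos'];print(proj(c,p),proj(t,p))
for P in [(.4896-.011,-.340,.0657),(.462,-.342,.082),(.474,-.341,.082)]: print(P,(proj(c,P)-[100,150])*4)
crop(c,170,225,240,285,10,'pics/s52.png');crop(t,370,200,480,300,7,'pics/t52.png')"
```

```text
[[197.3387 271.5226]] [[422.2056 267.3146]]
(0.47859999999999997, -0.34, 0.0657) [[380.1651 476.3767]]
(0.462, -0.342, 0.082) [[361.5549 442.8836]]
(0.474, -0.341, 0.082) [[371.3432 453.0742]]
```

View pics/s52.png

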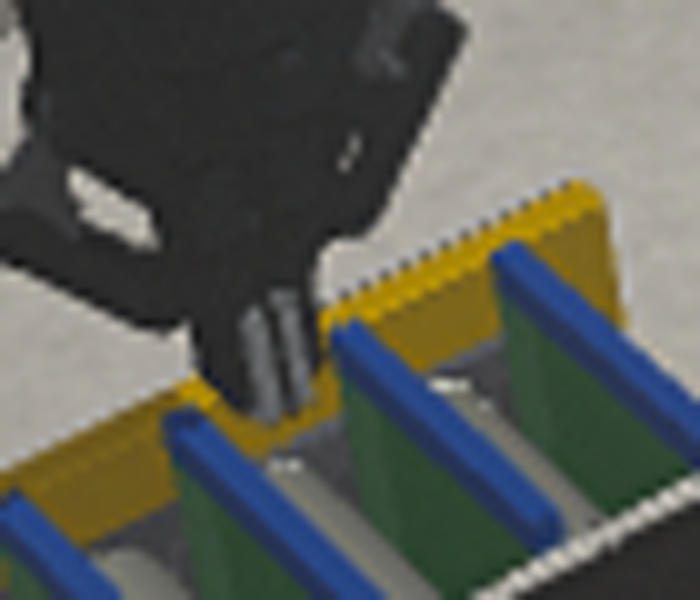

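View pics/t52.png

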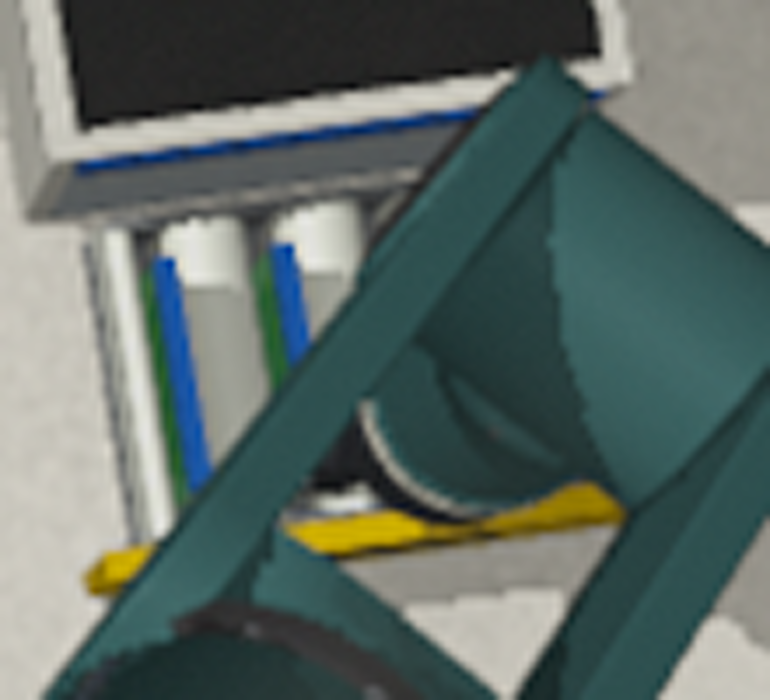

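```bash
python3 -c "
from h import *
c=cam('scene')
for z in (.0677,.0757,.0837,.09): print(z,proj(c,(.4185,-.348,z)),proj(c,(.4295,-.347,z)))
print('plate lifted s13, tip', [proj(c,(.6254,-.0542,z)) for z in(.2198,.23,.24)], 'seen',257/4+260,447/4+90)
go((.417,-.347,.066,6.3))"
```

```text
0.0677 [[181.7971 256.366 ]] [[183.9796 258.6138]]
0.0757 [[181.2598 253.9608]] [[183.4476 256.2058]]
0.0837 [[180.7188 251.5389]] [[182.9118 253.7808]]
0.09 [[180.29   249.6196]] [[182.4872 251.8592]]
plate lifted s13, tip [array([[324.8007, 207.4322]]), array([[324.7463, 203.8823]]), array([[324.6924, 200.3687]])] seen 324.25 201.75
t 48.5 p [ 0.4894 -0.339   0.0656] yaw 6.33 w -0.0001 F [-0.224   0.1296  0.71  ] q [-0.7216  0.5088  1.6645 -0.0002  0.9684 -2.4028] tilt [ 0.0002 -0.     -1.    ]
(0.417, -0.347, 0.066, 6.3) -> [ 1.214 -0.    -0.006] roll 0.003
```

Call:
{"op": "arm_command", "data": {
  "deltas": [
    {"delta_pos":[0,0,-0.3],"roll":0,"grip":1},
    {"delta_pos":[0,0,-0.6],"roll":0,"grip":1},
    {"delta_pos":[0,0,-0.6],"roll":0,"grip":1},
    {"delta_pos":[0.4,0,-0.6],"roll":0,"grip":1},
    {"delta_pos":[0.8,0,-0.6],"roll":0,"grip":1},
    {"delta_pos":[1.2,0,-0.6],"roll":0,"grip":1},
    {"delta_pos":[1.2,0,-0.6],"roll":0,"grip":1},
    {"delta_pos":[1.2,0,-0.2],"roll":0,"grip":1},
    {"delta_pos":[1.2,0,0.2],"roll":0,"grip":1},
    {"delta_pos":[1.2,0,0.34],"roll":0,"grip":1},
    {"delta_pos":[1.2,0,0.34],"roll":0,"grip":1},
    {"delta_pos":[1.2,0,0.34],"roll":0,"grip":1}
  ]
}}

```text
time: 50.0
ee_pos: [0.4183, -0.3475, 0.046]
orientation: [-0.173, 3.136, -0.002]
ft_force: [0.6, -0.8, -0.2]
width: -0.0001
```

```bash
python3 -c "
from h import *
go((.45,-.343,.045,6.3))"
```

```text
t 50.0 p [ 0.4183 -0.3475  0.046 ] yaw 6.31 w -0.0001 F [ 0.5693 -0.7649 -0.2453] q [-0.8202  0.4787  1.7974 -0.      0.8641 -2.501 ] tilt [-0.0008 -0.0012 -1.    ]
(0.45, -0.343, 0.045, 6.3) -> [-0.533  0.017  0.017] roll 0.001
```

Call:
{"op": "arm_command", "data": {
  "deltas": [
    {"delta_pos":[-0.25,0.01,0],"roll":0,"grip":1},
    {"delta_pos":[-0.4,0.01,0],"roll":0,"grip":1},
    {"delta_pos":[-0.5,0.01,0],"roll":0,"grip":1},
    {"delta_pos":[-0.6,0.01,0],"roll":0,"grip":1},
    {"delta_pos":[-0.7,0.01,0],"roll":0,"grip":1},
    {"delta_pos":[-0.8,0.01,0],"roll":0,"grip":1}
  ]
}}

```text
time: 50.75
ee_pos: [0.4652, -0.3411, 0.0453]
orientation: [0.172, -3.136, -0.0]
ft_force: [-3.2, -1.8, 2.1]
width: -0.0003
```

```bash
python3 -c "
from h import *
go((.45,-.343,.045,6.3))
s=cam('scene');crop(s,100,150,300,330,4,'pics/s53.png')"
```

```text
t 50.75 p [ 0.4652 -0.3411  0.0453] yaw 6.3 w -0.0003 F [-3.1952 -1.8476  2.067 ] q [-0.7521  0.5161  1.7214 -0.0006  0.9047 -2.4324] tilt [ 0.0007  0.0002 -1.    ]
(0.45, -0.343, 0.045, 6.3) -> [ 0.255 -0.005  0.005] roll -0.0
```

View pics/s53.png

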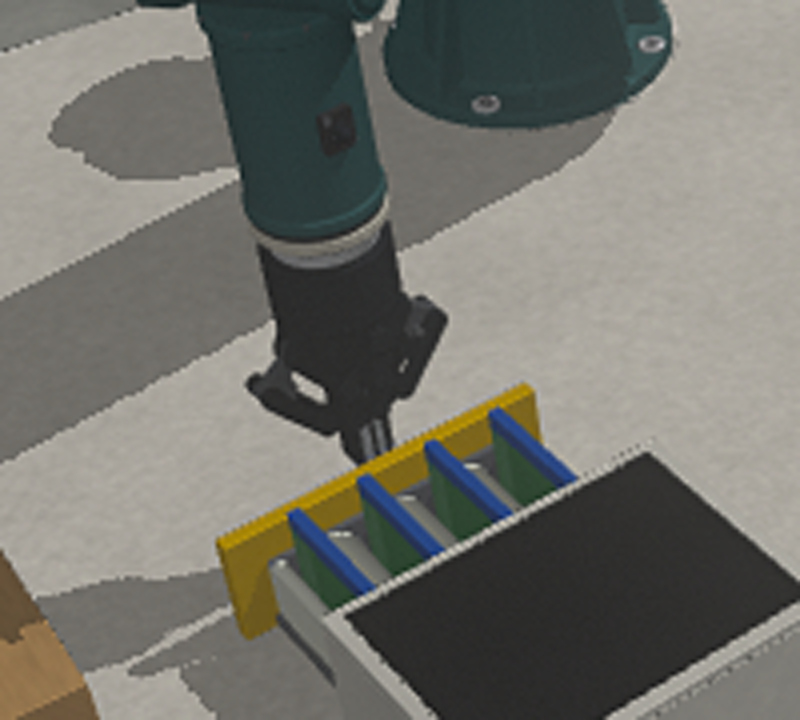

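Call:
{"op": "arm_command", "data": {
  "deltas": [
    {"delta_pos":[-0.12,0,0],"roll":0,"grip":1},
    {"delta_pos":[-0.24,0,0],"roll":0,"grip":1},
    {"delta_pos":[-0.36,0,0],"roll":0,"grip":1},
    {"delta_pos":[-0.5,0,0],"roll":0,"grip":1},
    {"delta_pos":[-0.64,0,0],"roll":0,"grip":1},
    {"delta_pos":[-0.78,0,0],"roll":0,"grip":1},
    {"delta_pos":[-0.92,0,0],"roll":0,"grip":1},
    {"delta_pos":[-1.06,0,0],"roll":0,"grip":1},
    {"delta_pos":[-1.2,0,0],"roll":0,"grip":1},
    {"delta_pos":[-1.3,0,0],"roll":0,"grip":1},
    {"delta_pos":[-1.4,0,0],"roll":0,"grip":1},
    {"delta_pos":[-1.4,0,0],"roll":0,"grip":1}
  ]
}}

```text
time: 52.3
ee_pos: [0.5501, -0.3318, 0.0454]
orientation: [-0.173, 3.135, -0.0]
ft_force: [0.5, 1.2, -0.5]
width: 0.0002
```

```bash
python3 -c "
from h import *
go((.45,-.343,.045,6.3))
s=cam('scene');crop(s,100,150,300,330,4,'pics/s54.png')"
```

```text
t 52.3 p [ 0.5501 -0.3318  0.0454] yaw 6.3 w 0.0002 F [ 0.4693  1.1902 -0.5219] q [-0.6508  0.5877  1.5689  0.0011  0.9835 -2.3322] tilt [-0.0017 -0.0003 -1.    ]
(0.45, -0.343, 0.045, 6.3) -> [ 1.679 -0.003  0.004] roll 0.0
```

View pics/s54.png

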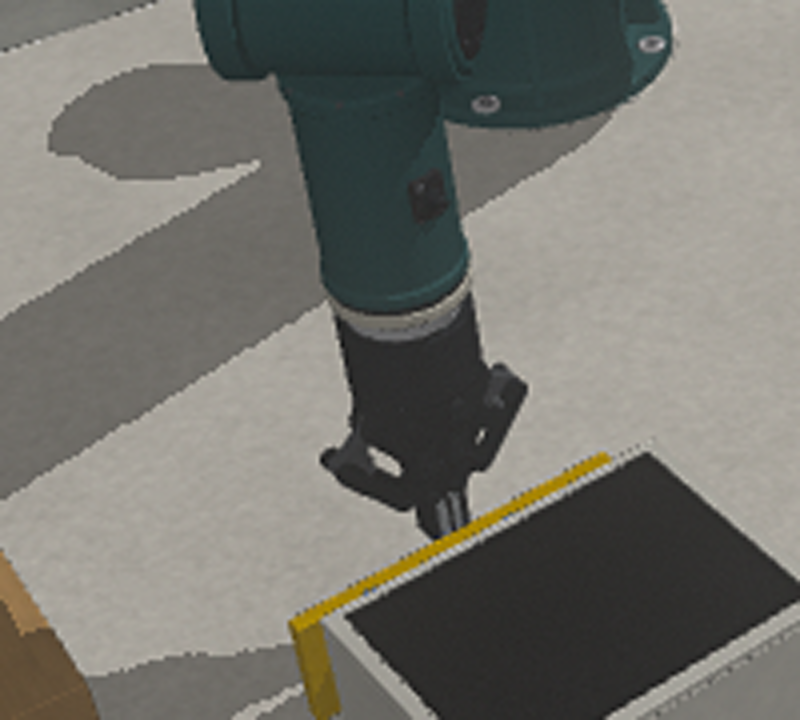

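Call:
{"op": "arm_command", "data": {
  "deltas": [
    {"delta_pos":[0.06,0,-0.1],"roll":0,"grip":1},
    {"delta_pos":[0.06,0,-0.21],"roll":0,"grip":1},
    {"delta_pos":[0.06,0,-0.21],"roll":0,"grip":1},
    {"delta_pos":[-0.05,0,-0.21],"roll":0,"grip":1},
    {"delta_pos":[-0.15,0,-0.21],"roll":0,"grip":1},
    {"delta_pos":[-0.25,0,-0.21],"roll":0,"grip":1},
    {"delta_pos":[-0.35,0,-0.21],"roll":0,"grip":1},
    {"delta_pos":[-0.35,0,-0.21],"roll":0,"grip":1}
  ]
}}

```text
time: 53.35
ee_pos: [0.5706, -0.3296, 0.0581]
orientation: [-0.173, 3.136, -0.001]
ft_force: [0.3, 0.4, 4.4]
width: -0.0001
```

```bash
python3 -c "
from h import *
go((.45,-.343,.045,6.3))
s=cam('scene');crop(s,150,200,290,320,5,'pics/s55.png')
c=cam('top');crop(c,340,180,500,300,5,'pics/t55.png')"
```

```text
t 53.35 p [ 0.5706 -0.3296  0.0581] yaw 6.33 w -0.0001 F [0.2589 0.4164 4.358 ] q [-0.6286  0.5917  1.5192  0.0002  1.0298 -2.3099] tilt [-0.0008 -0.0005 -1.    ]
(0.45, -0.343, 0.045, 6.3) -> [ 2.023 -0.     0.217] roll 0.003
```

View pics/s55.png

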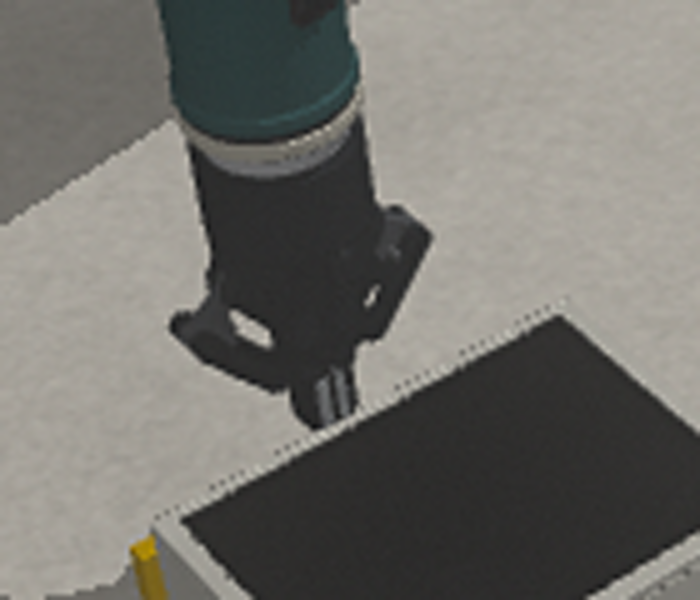

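View pics/t55.png

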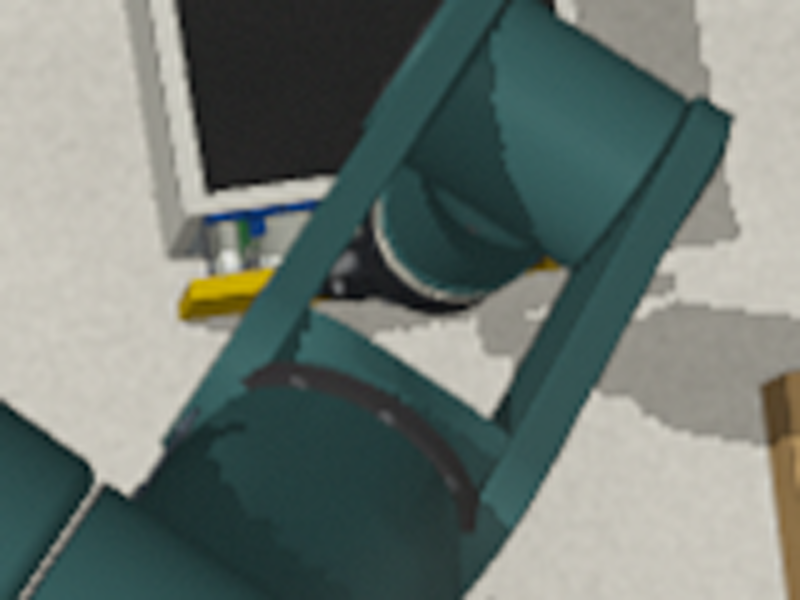

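```bash
python3 -c "
from h import *
c=cam('top')
m=mask(c,20,32);m[:230]=0
for k in blobs(m,10):
    x,y,w,h=cv2.boundingRect(k)
    if 370<x<470 and y<300: print(x,y,w,h,[(ray(c,p,.082)[0,:2]-[.462,-.342])@[.994,.110] for p in [k[k[:,0,0].argmin(),0],k[k[:,0,1].argmin(),0],k[k[:,0,1].argmax(),0]]])
go((.45,-.343,.045,6.3))
crop(c,370,220,460,250,8,'pics/t56.png')
s=cam('scene');crop(s,170,260,240,320,10,'pics/s56.png')"
```

```text
376 234 19 10 [np.float64(0.11658812879390298), np.float64(0.12818661284196534), np.float64(0.10852745808037954)]
t 53.5 p [ 0.5705 -0.3297  0.0581] yaw 6.3 w 0.0 F [0.8821 0.9863 3.3055] q [-0.629   0.5913  1.5199  0.0005  1.029  -2.31  ] tilt [-0.0013 -0.0006 -1.    ]
(0.45, -0.343, 0.045, 6.3) -> [ 2.022 -0.     0.216] roll 0.0
```

View pics/t56.png

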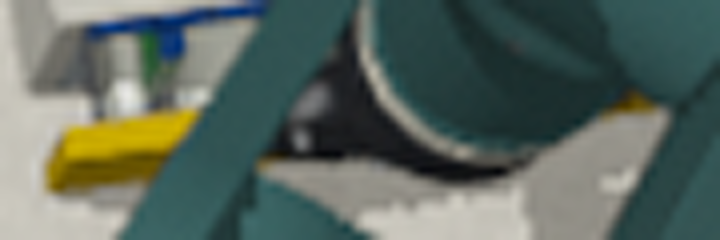

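View pics/s56.png

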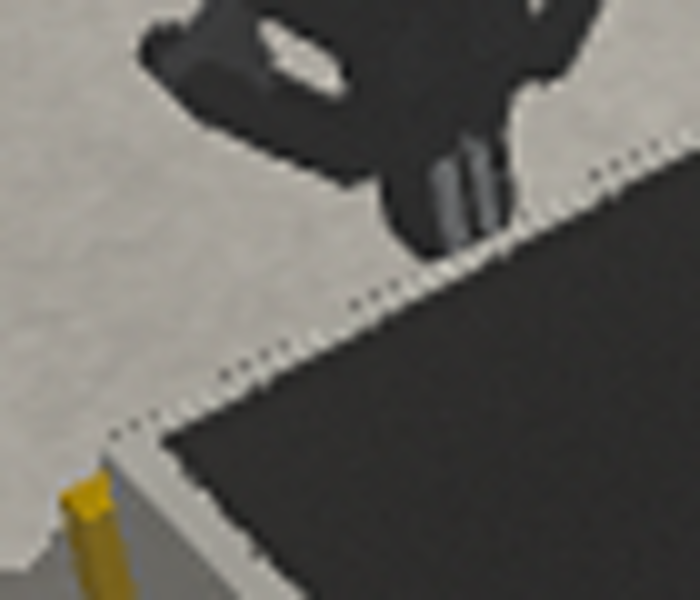

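```bash
python3 -c "
from h import *
c=cam('scene')
im=cv2.imread('pics/scene0.png');x0,y0=380,0
im=cv2.resize(im[0:90,380:460],None,fx=8,fy=6.6,interpolation=cv2.INTER_CUBIC)
import math
p=np.array([.2107,.5617,.2075]);a=math.radians(-20.56);Y=np.array([-math.sin(a),math.cos(a),0])
for dz,col in((0,(0,0,255)),(.015,(0,255,0)),(.03,(255,0,0)),(.073,(0,255,255))):
    q=proj(c,[p+Y*t+[0,0,dz] for t in(-.057,-.0425,.0425,.057)]);q=(q-[x0,y0])*[8,6.6]
    for u in q: cv2.circle(im,tuple(map(int,u)),4,col,-1)
cv2.imwrite('pics/open.png',im)
go()"
```

```text
t 53.6 p [ 0.5704 -0.3297  0.0581] yaw 6.3 w -0.0001 F [0.2898 0.101  2.8626] q [-0.6291  0.5913  1.5201  0.0004  1.0289 -2.3101] tilt [-0.0012 -0.0006 -1.    ]
```

View pics/open.png

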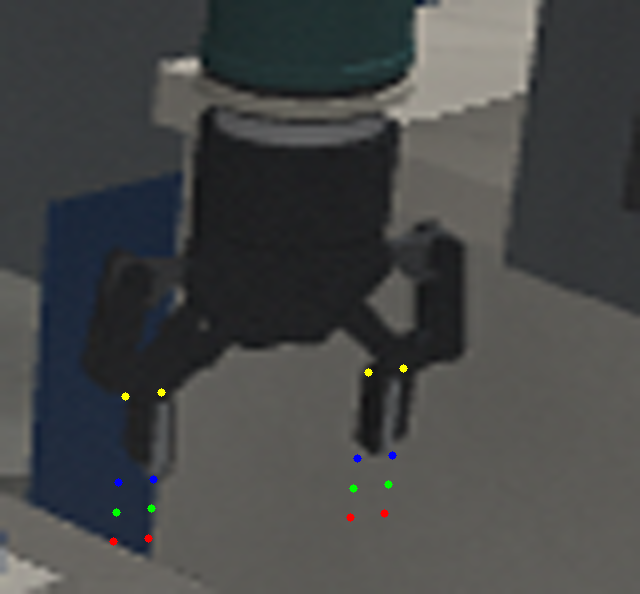

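Call:
{"op": "arm_command", "data": {
  "deltas": [
    {"delta_pos":[0,0,-0.15],"roll":0,"grip":1},
    {"delta_pos":[0,0,-0.15],"roll":0,"grip":1},
    {"delta_pos":[0.3,0,-0.15],"roll":0,"grip":1},
    {"delta_pos":[0.6,0,-0.15],"roll":0,"grip":1},
    {"delta_pos":[0.7,0,-0.15],"roll":0,"grip":1},
    {"delta_pos":[0.7,0,0.1],"roll":0,"grip":1},
    {"delta_pos":[0.7,0,0.22],"roll":0,"grip":1},
    {"delta_pos":[0.7,0,0.22],"roll":0,"grip":1}
  ]
}}

```text
time: 54.6
ee_pos: [0.5276, -0.3336, 0.0433]
orientation: [0.173, -3.135, -0.002]
ft_force: [-0.0, 0.1, 0.1]
width: -0.0003
```

```bash
python3 -c "
from h import *
go((.58,-.3288,.045,6.3))"
```

```text
t 54.6 p [ 0.5276 -0.3336  0.0433] yaw 6.31 w -0.0003 F [-0.0388  0.0535  0.0746] q [-0.6745  0.5715  1.6107 -0.      0.9615 -2.3555] tilt [ 0.0015  0.0014 -1.    ]
(0.58, -0.3288, 0.045, 6.3) -> [-0.877 -0.016 -0.029] roll 0.001
```

Call:
{"op": "arm_command", "data": {
  "deltas": [
    {"delta_pos":[-0.25,-0.01,-0.03],"roll":0,"grip":1},
    {"delta_pos":[-0.4,-0.01,-0.03],"roll":0,"grip":1},
    {"delta_pos":[-0.5,-0.01,-0.03],"roll":0,"grip":1},
    {"delta_pos":[-0.6,-0.01,-0.03],"roll":0,"grip":1},
    {"delta_pos":[-0.7,-0.01,-0.03],"roll":0,"grip":1},
    {"delta_pos":[-0.8,-0.01,-0.03],"roll":0,"grip":1},
    {"delta_pos":[-0.88,-0.01,-0.03],"roll":0,"grip":1},
    {"delta_pos":[-0.88,-0.01,-0.03],"roll":0,"grip":1}
  ]
}}

```text
time: 55.6
ee_pos: [0.5812, -0.3289, 0.0464]
orientation: [-0.173, 3.136, -0.0]
ft_force: [-0.5, 0.6, -0.0]
width: 0.0
```

```bash
python3 -c "
from h import *
go((.60,-.3266,.045,6.3))
s=cam('scene');crop(s,150,200,290,320,5,'pics/s57.png')
c=cam('top');crop(c,340,180,500,300,5,'pics/t57.png')"
```

```text
t 55.6 p [ 0.5812 -0.3289  0.0464] yaw 6.3 w 0.0 F [-0.4756  0.6484 -0.034 ] q [-0.6186  0.616   1.5053  0.0005  1.0196 -2.2997] tilt [-0.0008 -0.0001 -1.    ]
(0.6, -0.3266, 0.045, 6.3) -> [-0.316  0.004  0.024] roll 0.0
```

View pics/s57.png

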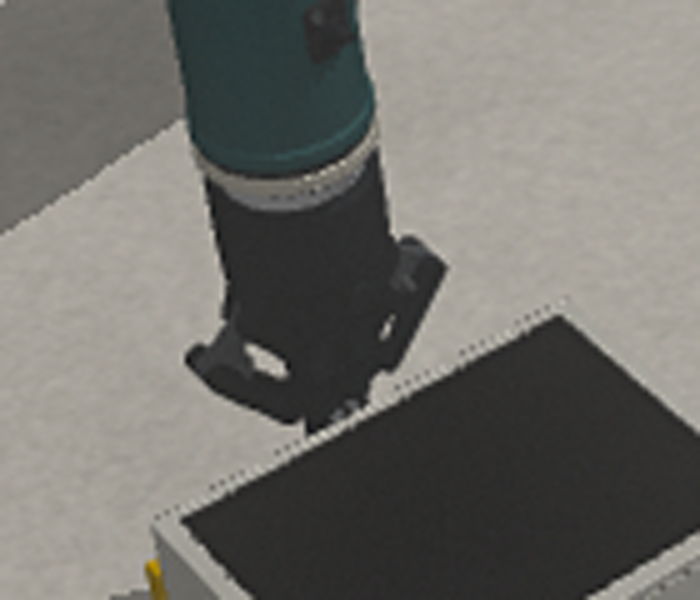

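View pics/t57.png

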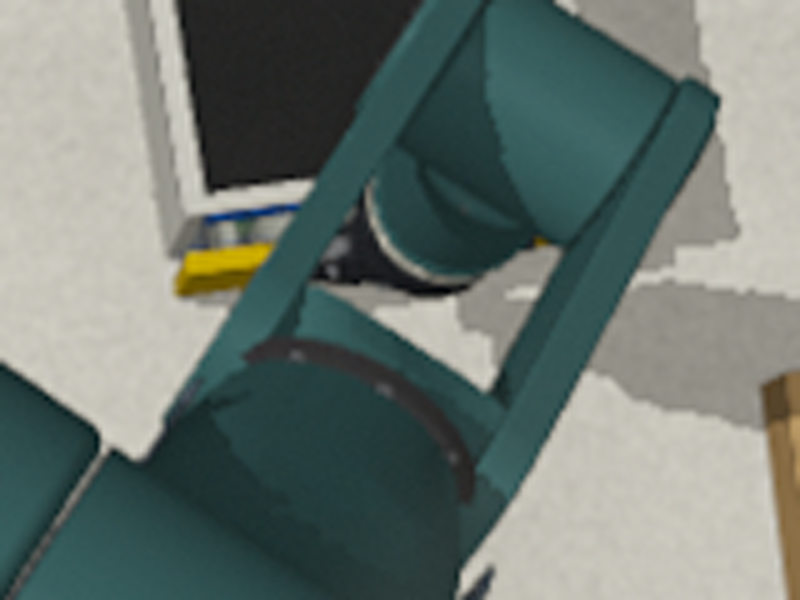

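Call:
{"op": "arm_command", "data": {
  "deltas": [
    {"delta_pos":[-0.08,0,0],"roll":0,"grip":1},
    {"delta_pos":[-0.16,0,0],"roll":0,"grip":1},
    {"delta_pos":[-0.2,0,0],"roll":0,"grip":1}
  ]
}}

```text
time: 56.08
ee_pos: [0.5926, -0.3277, 0.0464]
orientation: [0.173, -3.137, 0.0]
ft_force: [-3.0, -0.5, 0.8]
width: -0.0001
```

Call:
{"op": "arm_command", "data": {
  "deltas": [
    {"delta_pos":[-0.05,0,0],"roll":0,"grip":1},
    {"delta_pos":[-0.1,0,0],"roll":0,"grip":1}
  ]
}}

```text
time: 56.32
ee_pos: [0.5926, -0.3276, 0.0464]
orientation: [0.174, -3.126, -0.001]
ft_force: [-24.0, -6.9, 14.7]
width: 0.0002
```

```bash
python3 -c "
from h import *
go((.60,-.3266,.045,6.3))
s=cam('scene');crop(s,150,200,290,320,5,'pics/s58.png')
c=cam('top');crop(c,340,180,500,300,5,'pics/t58.png')"
```

```text
t 56.33 p [ 0.5926 -0.3276  0.0464] yaw 6.38 w 0.0002 F [-23.9876  -6.8866  14.7489] q [-0.6033  0.6317  1.4719 -0.0072  1.0468 -2.2818] tilt [ 0.0107  0.0011 -0.9999]
(0.6, -0.3266, 0.045, 6.3) -> [-0.124  0.003  0.022] roll 0.008
```

View pics/t58.png

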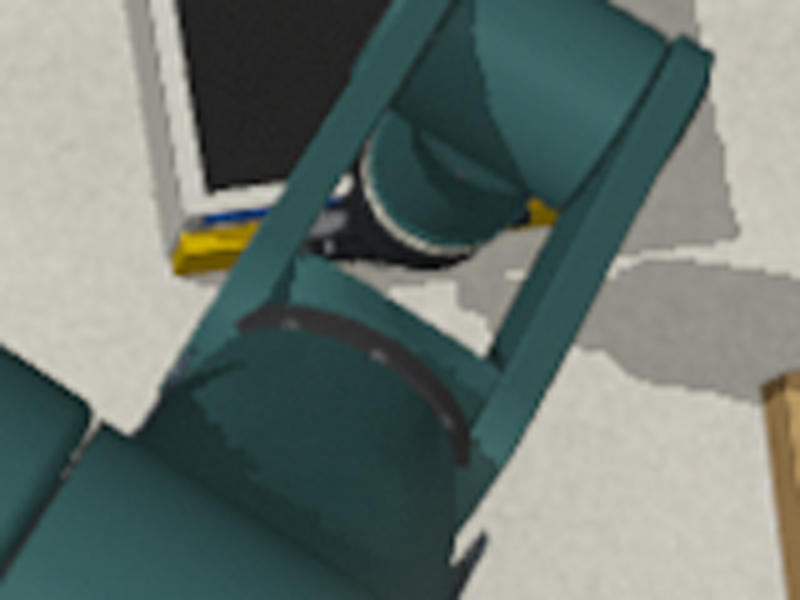

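Call:
{"op": "arm_command", "data": {
  "deltas": [
    {"delta_pos":[0.3,0,0],"roll":0,"grip":1},
    {"delta_pos":[0.8,0,0],"roll":0,"grip":1},
    {"delta_pos":[1.2,0,0],"roll":0,"grip":1},
    {"delta_pos":[1.2,0,-0.8],"roll":0,"grip":1},
    {"delta_pos":[1.2,0,-1.6],"roll":0,"grip":1},
    {"delta_pos":[1.2,0,-2.4],"roll":0,"grip":1},
    {"delta_pos":[1.2,0,-2.4],"roll":0,"grip":1}
  ]
}}

```text
time: 57.3
ee_pos: [0.5303, -0.337, 0.1955]
orientation: [-0.172, 3.128, -0.01]
ft_force: [1.1, -0.1, -0.2]
width: -0.0001
```

```bash
python3 -c "
from h import *
s=cam('scene');crop(s,150,200,320,390,4,'pics/s59.png')
c=cam('top');crop(c,350,140,480,260,6,'pics/t59.png')
m=mask(c,20,32);m[:225]=0
for k in blobs(m,10):
    x,y,w,h=cv2.boundingRect(k)
    if 360<x<470 and y<300: print(x,y,w,h,[(ray(c,p,.082)[0,:2]-[.462,-.342])@[.994,.110] for p in [k[k[:,0,0].argmin(),0],k[k[:,0,1].argmin(),0],k[k[:,0,1].argmax(),0]]])
go()"
```

```text
374 225 45 10 [np.float64(0.1416203047679173), np.float64(0.15328888364983187), np.float64(0.1331339546727146)]
t 57.4 p [ 0.5275 -0.335   0.191 ] yaw 6.31 w 0.0001 F [-0.2053  0.429   0.4325] q [-0.6767  0.4073  1.4763  0.0007  1.2557 -2.3577] tilt [-0.002  -0.0011 -1.    ]
```

View pics/s59.png

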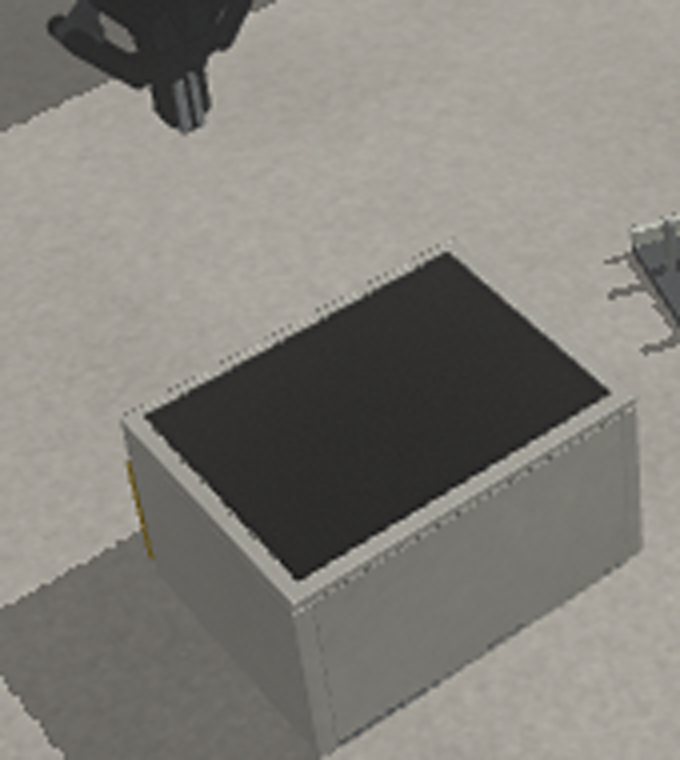

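View pics/t59.png

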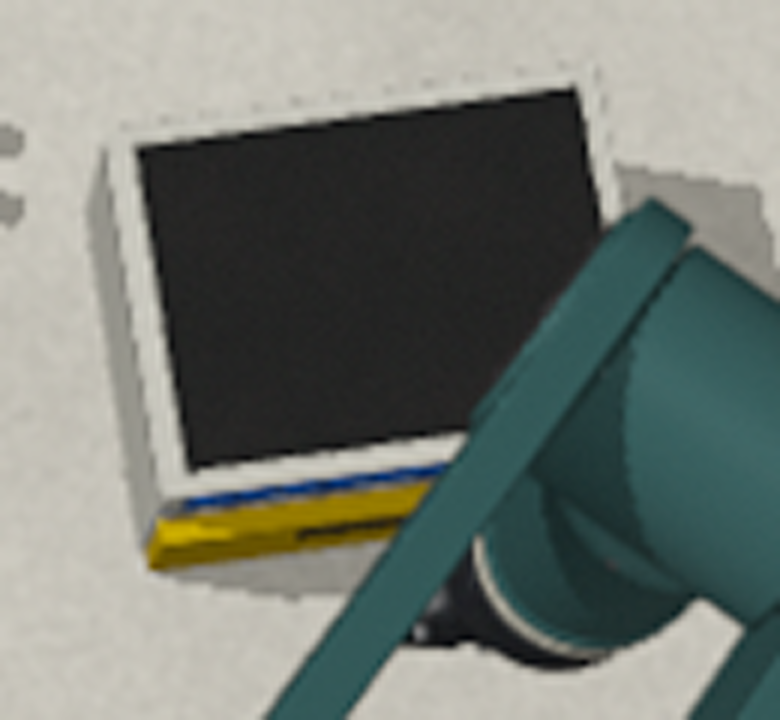

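```bash
python3 - <<'E'
from h import *
c=cam("top");s=cam("scene")
for n,cc in(("top",c),("scene",s)):
    for k in blobs(mask(cc,3,17,150),60):
        r=cv2.minAreaRect(k);
        if 150<r[0][0]<450 and r[0][1]<400: print(n,np.round(r[0],1),np.round(r[1],1),"z.05",ray(cc,cv2.boxPoints(r),.05)[:,:2].round(4).tolist())
crop(s,170,300,200,350,12,"pics/s60.png");crop(c,150,220,290,350,5,"pics/t60.png");crop(s,300,130,450,240,5,"pics/s61.png")
E
```

```text
top [189. 309.] [22. 16.] z.05 [[0.4284, 0.3143], [0.4271, 0.2709], [0.3681, 0.2706], [0.3694, 0.3137]]
top [246.8 290.9] [23.9 12.8] z.05 [[0.4357, 0.1719], [0.4687, 0.1621], [0.449, 0.0998], [0.4161, 0.1098]]
top [236.7 165.9] [20.1 21. ] z.05 [[0.8084, 0.2], [0.8343, 0.1467], [0.7807, 0.1218], [0.7552, 0.1749]]
scene [437.5 255. ] [24. 21.] z.05 [[0.7151, 0.201], [0.746, 0.245], [0.8134, 0.1819], [0.784, 0.1398]]
scene [346.4 207. ] [20.8 24.6] z.05 [[0.4165, 0.1114], [0.4385, 0.1805], [0.5216, 0.1319], [0.4999, 0.0662]]
scene [381.  178.5] [19. 20.] z.05 [[0.3575, 0.2946], [0.3925, 0.3437], [0.47, 0.2808], [0.4366, 0.2337]]
```

View pics/t60.png

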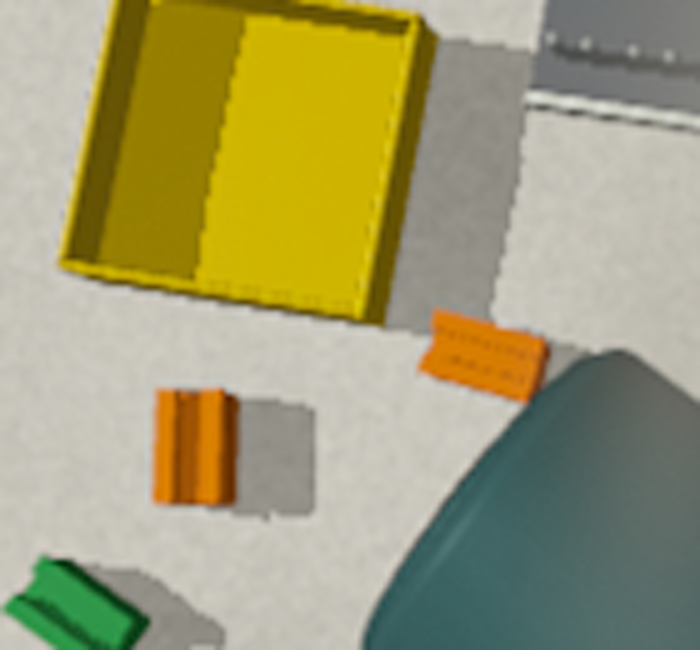

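View pics/s61.png

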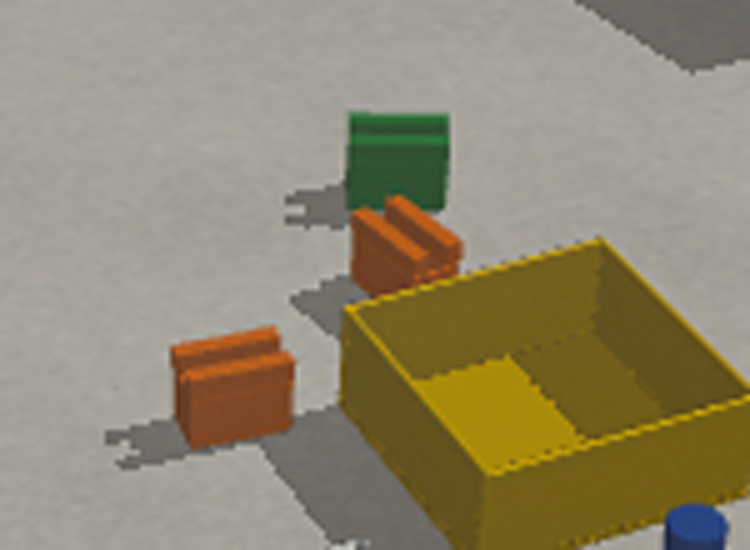

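View pics/s60.png

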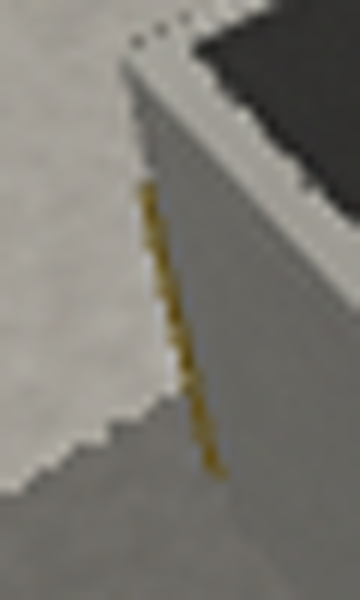

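```bash
python3 -c "
from h import *
go((.443,.1375,.19,72.5))"
```

```text
t 57.5 p [ 0.5263 -0.3342  0.1891] yaw 6.31 w -0.0002 F [-0.3612  0.3151  0.4754] q [-0.6767  0.4093  1.4781  0.0004  1.2561 -2.3577] tilt [ 0.0011  0.0016 -1.    ]
(0.443, 0.1375, 0.19, 72.5) -> [ 0.516  7.966 -0.001] roll -6.619
```

Call:
{"op": "arm_command", "data": {
  "deltas": [
    {"delta_pos":[0.05,0.6,0],"roll":-0.5,"grip":0.3},
    {"delta_pos":[0.1,1.4,0],"roll":-1.2,"grip":0.3},
    {"delta_pos":[0.15,2.2,0],"roll":-2.0,"grip":0.3},
    {"delta_pos":[0.2,3.0,0],"roll":-2.8,"grip":0.3},
    {"delta_pos":[0.25,3.8,0],"roll":-3.6,"grip":0.3},
    {"delta_pos":[0.3,4.6,0],"roll":-4.4,"grip":0.3},
    {"delta_pos":[0.35,5.4,0],"roll":-5.1,"grip":0.3},
    {"delta_pos":[0.4,6.2,0],"roll":-5.8,"grip":0.3},
    {"delta_pos":[0.46,7.0,0],"roll":-6.3,"grip":0.3},
    {"delta_pos":[0.5,7.6,0],"roll":-6.62,"grip":0.3},
    {"delta_pos":[0.516,7.966,0],"roll":-6.62,"grip":0.3},
    {"delta_pos":[0.516,7.966,0],"roll":-6.62,"grip":0.3},
    {"delta_pos":[0.516,7.966,0],"roll":-6.62,"grip":0.3}
  ]
}}

```text
time: 59.12
ee_pos: [0.4431, 0.1363, 0.1896]
orientation: [1.857, -2.532, -0.001]
ft_force: [0.3, 0.0, -0.6]
width: 0.0595
```

```bash
python3 -c "
from h import *
go((.443,.1375,.08,72.5),(.443,.1375,.006,72.5))
s=cam('scene');crop(s,290,110,430,240,5,'pics/s70.png')
c=cam('top');crop(c,150,220,310,350,5,'pics/t70.png');crop(c,360,200,480,260,6,'pics/t71.png')
cv2.imwrite('pics/top70.png',c['img'][:,:,::-1])"
```

```text
t 59.12 p [0.4431 0.1363 0.1896] yaw 72.52 w 0.0595 F [ 0.2862  0.0285 -0.5829] q [ 0.1495  0.1822  1.8149 -0.0005  1.1461 -2.6868] tilt [ 0.0011  0.0013 -1.    ]
(0.443, 0.1375, 0.08, 72.5) -> [-0.021  0.006  1.827] roll 0.002
(0.443, 0.1375, 0.006, 72.5) -> [-0.023  0.004  3.06 ] roll 0.002
```

View pics/s70.png

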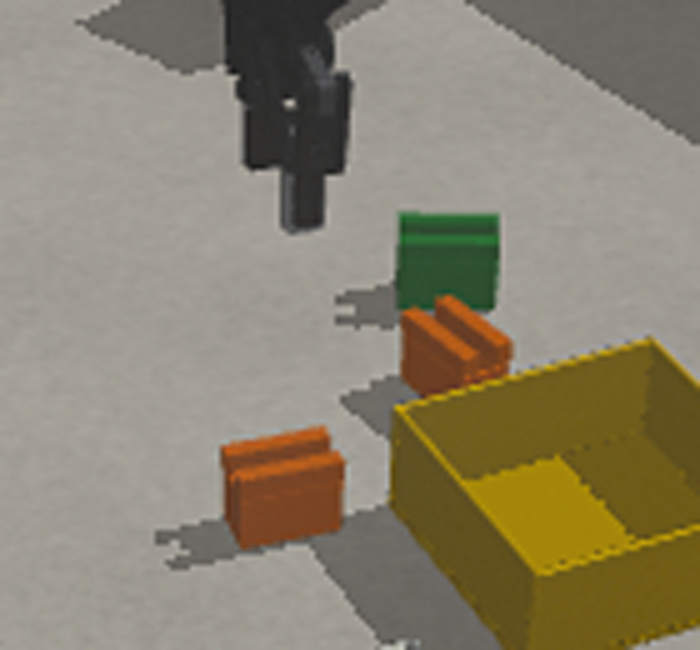

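View pics/t71.png

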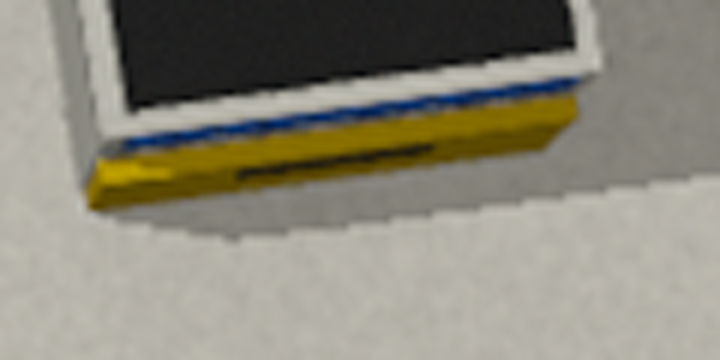

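```bash
python3 - <<'E'
from h import *
c=cam("top")
a=cv2.imread("pics/top0.png")[:,:,::-1];b=c["img"]
def corners(img):
    m=mask({"img":img},18,34,110,60); m[:,:365]=0;m[:,480:]=0;m[:205]=0;m[300:]=0
    k=max(blobs(m,5),key=cv2.contourArea)[:,0]
    return k[k[:,0].argmin()],k[k[:,0].argmax()],k[(k[:,1]-.0*k[:,0]).argmax()],cv2.contourArea(k)
A=corners(a);B=corners(b);print(A,B)
for i in range(3):
    for z in(.04,.082): print(i,z,(ray(c,B[i],z)-ray(c,A[i],z))[0,:2]@[.994,.110])
E
```

```text
(array([382, 282], dtype=int32), array([465, 271], dtype=int32), array([383, 284], dtype=int32), 402.0) (array([374, 231], dtype=int32), array([455, 219], dtype=int32), array([375, 234], dtype=int32), 586.5)
0 0.04 0.14268685125944072
0 0.082 0.1388039362253662
1 0.04 0.14640068785003468
1 0.082 0.1424167087599209
2 0.04 0.13973148599864196
2 0.082 0.1359289948585775
```

```bash
python3 - <<'E'
from h import *
c=cam("top")
X=np.array([.994,.110]);Y=np.array([-.110,.994])
f=np.array([.6155,-.3258])
im=cv2.resize(c["img"][200:260,360:480,::-1],None,fx=6.6,fy=6.6,interpolation=cv2.INTER_CUBIC)
for y in(-.08,-.03,.03,.08):
  for d,z,col in((0,.128,(255,0,255)),(0,.082,(0,0,255)),(-.012,.082,(0,255,0)),(-.012,.004,(255,255,0))):
    q=(proj(c,np.r_[f+X*d+Y*y,z])[0]-[360,200]+.5)*6.6; cv2.circle(im,tuple(map(int,q)),3,col,-1)
cv2.imwrite("pics/t72.png",im)
E
```

```text
(no output)
```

View pics/t72.png

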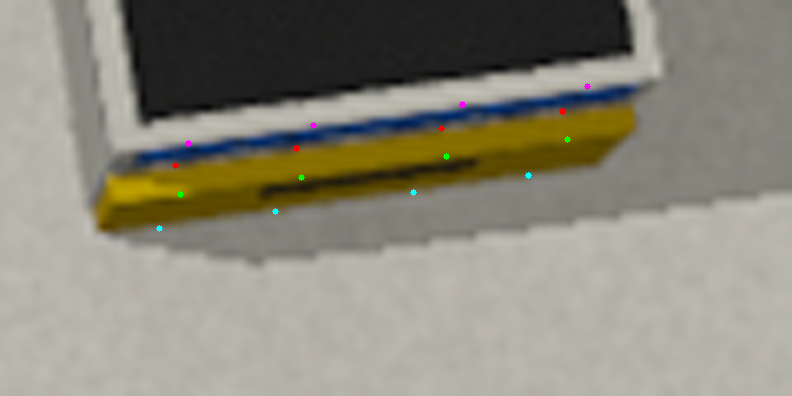

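Call:
{"op": "arm_command", "data": {
  "deltas": [
    {"delta_pos":[-0.02,0,0.6],"roll":0,"grip":0.3},
    {"delta_pos":[-0.02,0,1.2],"roll":0,"grip":0.3},
    {"delta_pos":[-0.02,0,1.8],"roll":0,"grip":0.3},
    {"delta_pos":[-0.02,0,2.2],"roll":0,"grip":0.3},
    {"delta_pos":[-0.02,0,2.5],"roll":0,"grip":0.3},
    {"delta_pos":[-0.02,0,2.8],"roll":0,"grip":0.3},
    {"delta_pos":[-0.02,0,3.05],"roll":0,"grip":0.3},
    {"delta_pos":[-0.02,0,3.05],"roll":0,"grip":0.3},
    {"delta_pos":[-0.02,0,3.05],"roll":0,"grip":0.3}
  ]
}}

```text
time: 60.45
ee_pos: [0.4444, 0.1376, 0.0078]
orientation: [-1.857, 2.534, -0.0]
ft_force: [2.0, -0.6, 0.1]
width: 0.0599
```

```bash
python3 -c "
from h import *
go((.443,.1375,.006,72.5))
s=cam('scene');crop(s,290,110,430,240,5,'pics/s73.png')
c=cam('top');crop(c,150,220,310,350,5,'pics/t73.png')"
```

```text
t 60.45 p [0.4444 0.1376 0.0078] yaw 72.47 w 0.0599 F [ 1.9905 -0.6029  0.1462] q [ 0.1518  0.467   1.996  -0.0002  0.6782 -2.6837] tilt [-0.0001 -0.0004 -1.    ]
(0.443, 0.1375, 0.006, 72.5) -> [0.009 0.022 0.03 ] roll -0.003
```

View pics/s73.png

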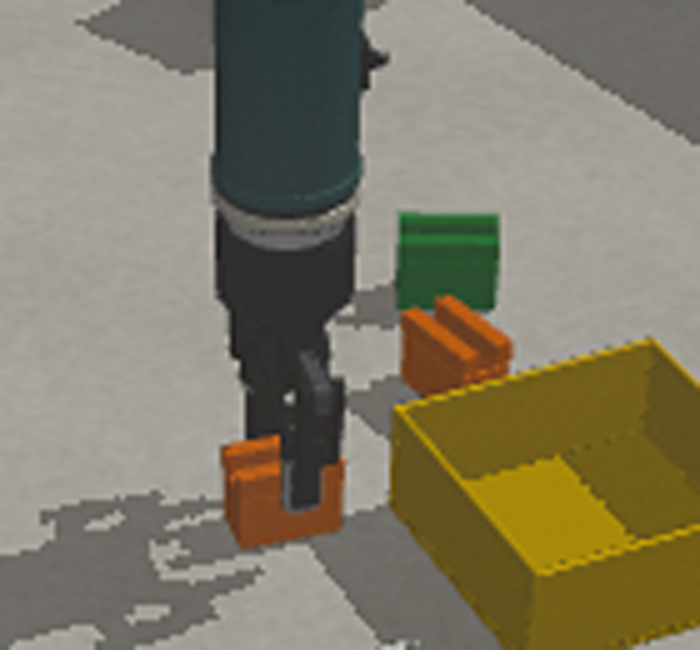

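Call:
{"op": "arm_command", "data": {
  "deltas": [
    {"delta_pos":[0,0,0],"roll":0,"grip":0.5},
    {"delta_pos":[0,0,0],"roll":0,"grip":0.7},
    {"delta_pos":[0,0,0],"roll":0,"grip":0.8},
    {"delta_pos":[0,0,0],"roll":0,"grip":0.8},
    {"delta_pos":[0,0,0],"roll":0,"grip":0.8},
    {"delta_pos":[0,0,-0.3],"roll":0,"grip":0.8},
    {"delta_pos":[0,0,-0.8],"roll":0,"grip":0.8},
    {"delta_pos":[0,0,-1.4],"roll":0,"grip":0.8},
    {"delta_pos":[0,0,-2.0],"roll":0,"grip":0.8},
    {"delta_pos":[0,0,-2.4],"roll":0,"grip":0.8},
    {"delta_pos":[0,0,-2.4],"roll":0,"grip":0.8}
  ]
}}

```text
time: 61.92
ee_pos: [0.4454, 0.1382, 0.1531]
orientation: [-1.856, 2.53, -0.003]
ft_force: [-0.2, -0.2, -0.4]
width: 0.0354
```

```bash
python3 -c "
from h import *
go((.55,.27,.16,72.5),(.55,.27,.08,72.5))
s=cam('scene');crop(s,290,70,450,240,4,'pics/s74.png')"
```

```text
t 61.92 p [0.4454 0.1382 0.1531] yaw 72.51 w 0.0354 F [-0.203  -0.1619 -0.4386] q [ 0.1526  0.2285  1.8604 -0.0001  1.0484 -2.6837] tilt [-0.0018 -0.0039 -1.    ]
(0.55, 0.27, 0.16, 72.5) -> [-2.62  -1.003 -0.106] roll 0.001
(0.55, 0.27, 0.08, 72.5) -> [-2.617 -0.998  1.227] roll 0.001
```

View pics/s74.png

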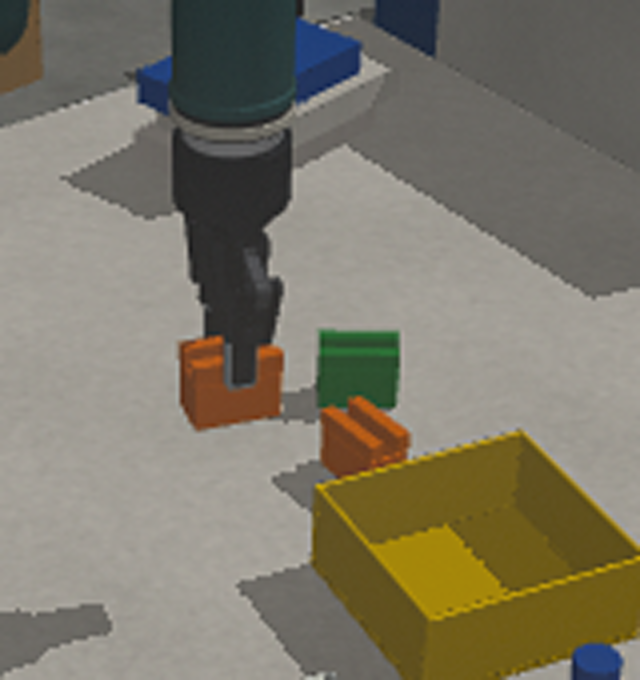

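```bash
python3 -c "
from h import *
go((.555,.24,.16,72.5),(.555,.24,.035,72.5))
c=cam('top');m=mask(c,20,32)
crop(c,150,200,250,290,7,'pics/t75.png')"
```

```text
t 61.98 p [0.4443 0.138  0.1518] yaw 72.51 w 0.035 F [-0.8153  0.502  -0.688 ] q [ 0.1525  0.2301  1.8622 -0.0001  1.0476 -2.6837] tilt [-0.0007 -0.0016 -1.    ]
(0.555, 0.24, 0.16, 72.5) -> [-2.177 -1.249 -0.133] roll 0.001
(0.555, 0.24, 0.035, 72.5) -> [-2.175 -1.245  1.95 ] roll 0.001
```

View pics/t75.png

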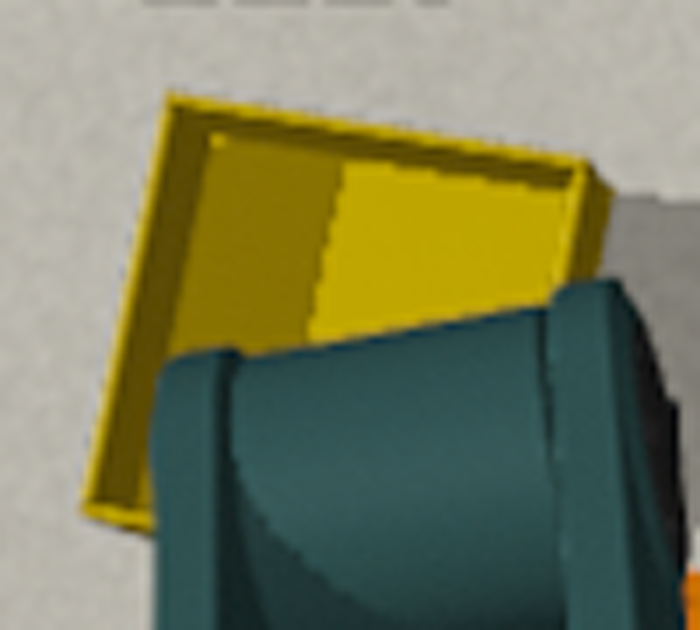

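Call:
{"op": "arm_command", "data": {
  "deltas": [
    {"delta_pos":[-0.5,-0.3,-0.15],"roll":0,"grip":0.8},
    {"delta_pos":[-1.1,-0.6,-0.15],"roll":0,"grip":0.8},
    {"delta_pos":[-1.7,-0.95,-0.15],"roll":0,"grip":0.8},
    {"delta_pos":[-2.177,-1.249,-0.15],"roll":0,"grip":0.8},
    {"delta_pos":[-2.177,-1.249,-0.15],"roll":0,"grip":0.8},
    {"delta_pos":[-2.177,-1.249,0.5],"roll":0,"grip":0.8},
    {"delta_pos":[-2.177,-1.249,1.1],"roll":0,"grip":0.8},
    {"delta_pos":[-2.177,-1.249,1.6],"roll":0,"grip":0.8},
    {"delta_pos":[-2.177,-1.249,1.95],"roll":0,"grip":0.8},
    {"delta_pos":[-2.177,-1.249,2.0],"roll":0,"grip":0.8},
    {"delta_pos":[-2.177,-1.249,2.0],"roll":0,"grip":0.6},
    {"delta_pos":[-2.177,-1.249,2.0],"roll":0,"grip":0.4},
    {"delta_pos":[-2.177,-1.249,2.0],"roll":0,"grip":0.35},
    {"delta_pos":[-2.177,-1.249,2.0],"roll":0,"grip":0.35},
    {"delta_pos":[-2.177,-1.249,1.4],"roll":0,"grip":0.35},
    {"delta_pos":[-2.177,-1.249,0.6],"roll":0,"grip":0.35},
    {"delta_pos":[-2.177,-1.249,-0.3],"roll":0,"grip":0.35},
    {"delta_pos":[-2.177,-1.249,-0.3],"roll":0,"grip":0.35}
  ]
}}

```text
time: 64.28
ee_pos: [0.5583, 0.2411, 0.1747]
orientation: [-1.852, 2.526, -0.005]
ft_force: [0.6, 0.4, -0.5]
width: 0.0556
```

```bash
python3 - <<'E'
from h import *
c=cam("top");s=cam("scene")
for k in blobs(mask(c,3,17,150),60):
    r=cv2.minAreaRect(k);
    if 150<r[0][0]<450 and r[0][1]<400: print(np.round(r[0],1),np.round(r[1],1),"z.05",ray(c,cv2.boxPoints(r),.05)[:,:2].round(4).tolist())
crop(s,290,70,450,260,4,'pics/s76.png');crop(c,150,200,290,350,5,"pics/t76.png")
go((.398,.296,.18,0.5))
E
```

```text
[209.1 251.7] [25.5 13. ] z.05 [[0.546, 0.2767], [0.5806, 0.2675], [0.5597, 0.1996], [0.5254, 0.2091]]
[236.7 165.9] [20.1 21. ] z.05 [[0.8084, 0.2], [0.8343, 0.1467], [0.7807, 0.1218], [0.7552, 0.1749]]
t 64.38 p [0.5549 0.24   0.1701] yaw 72.51 w 0.0555 F [-0.3362 -0.396  -0.5347] q [ 0.2941  0.3992  1.546  -0.0001  1.1948 -2.5421] tilt [-0.0008 -0.0013 -1.    ]
(0.398, 0.296, 0.18, 0.5) -> [-0.104  2.774 -0.168] roll 7.201
```

View pics/s76.png

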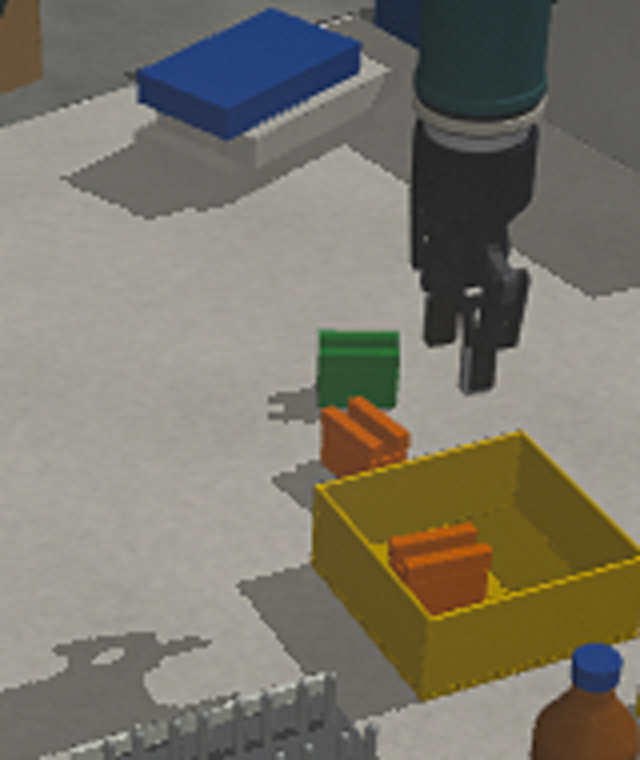

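View pics/t76.png

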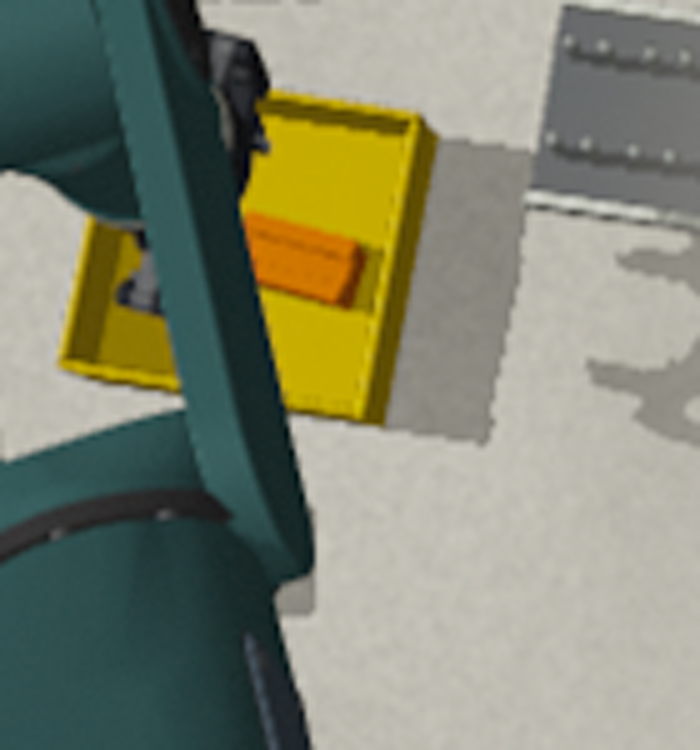

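Call:
{"op": "arm_command", "data": {
  "deltas": [
    {"delta_pos":[0,0.3,-0.17],"roll":0.9,"grip":0.3},
    {"delta_pos":[0,0.7,-0.17],"roll":1.8,"grip":0.3},
    {"delta_pos":[0,1.1,-0.17],"roll":2.8,"grip":0.3},
    {"delta_pos":[-0.05,1.5,-0.17],"roll":3.8,"grip":0.3},
    {"delta_pos":[-0.05,1.9,-0.17],"roll":4.8,"grip":0.3},
    {"delta_pos":[-0.08,2.3,-0.17],"roll":5.8,"grip":0.3},
    {"delta_pos":[-0.1,2.6,-0.17],"roll":6.7,"grip":0.3},
    {"delta_pos":[-0.104,2.774,-0.17],"roll":7.2,"grip":0.3},
    {"delta_pos":[-0.104,2.774,-0.17],"roll":7.2,"grip":0.3},
    {"delta_pos":[-0.104,2.774,-0.17],"roll":7.2,"grip":0.3}
  ]
}}

```text
time: 65.62
ee_pos: [0.3977, 0.2956, 0.1788]
orientation: [0.017, -3.14, 0.001]
ft_force: [0.6, -0.4, -0.6]
width: 0.0601
```

```bash
python3 - <<'E'
from h import *
c=cam("top");s=cam("scene")
for k in blobs(mask(c,3,17,150),40):
    r=cv2.minAreaRect(k);
    if 150<r[0][0]<450 and r[0][1]<400: print(np.round(r[0],1),np.round(r[1],1),"z.05",ray(c,cv2.boxPoints(r),.05)[:,:2].round(4).tolist())
for k in blobs(mask(s,3,17,150),40):
    r=cv2.minAreaRect(k);
    if 300<r[0][0]<420 and r[0][1]<300: print('s',np.round(r[0],1),np.round(r[1],1))
crop(s,290,70,450,260,4,'pics/s77.png')
go((.398,.296,.08,0.5),(.398,.296,.006,0.5))
E
```

```text
[188.8 309. ] [15.5 22.6] z.05 [[0.3697, 0.3152], [0.4302, 0.3124], [0.4266, 0.2703], [0.3661, 0.2734]]
[209.7 251.8] [24.3 13. ] z.05 [[0.5454, 0.2737], [0.58, 0.264], [0.5593, 0.1996], [0.5249, 0.2095]]
[236.9 165.8] [20.1 21.5] z.05 [[0.8084, 0.2], [0.8348, 0.1456], [0.7812, 0.1207], [0.7552, 0.1749]]
s [400.3 212. ] [21.  25.3]
s [381.  178.5] [19. 20.]
t 65.72 p [0.3981 0.2957 0.1792] yaw 0.54 w 0.0595 F [-0.1274  0.1839 -0.2092] q [ 0.4995  0.2403  1.7655 -0.0002  1.1365 -1.0806] tilt [ 0.0005 -0.0005 -1.    ]
(0.398, 0.296, 0.08, 0.5) -> [0.001 0.006 1.653] roll 0.004
(0.398, 0.296, 0.006, 0.5) -> [0.    0.007 2.886] roll 0.004
```

View pics/s77.png

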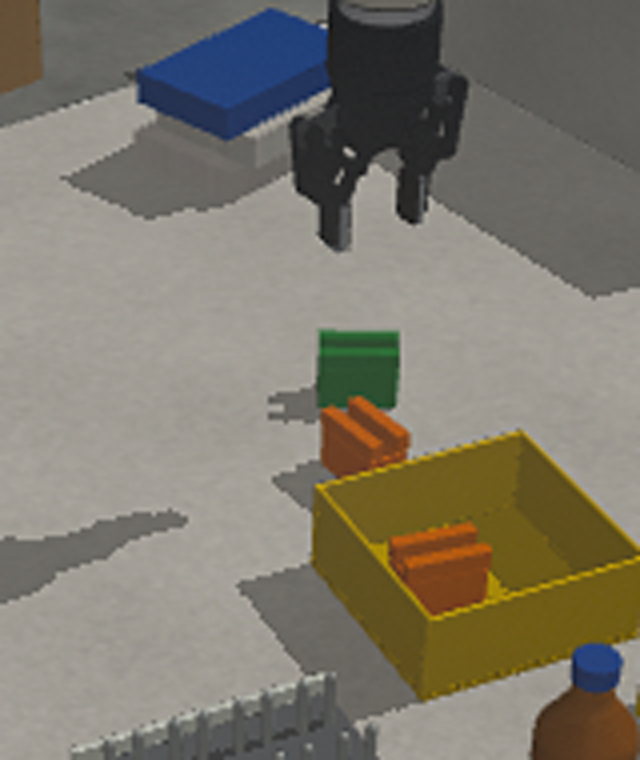

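Call:
{"op": "arm_command", "data": {
  "deltas": [
    {"delta_pos":[0,0,0.6],"roll":0,"grip":0.3},
    {"delta_pos":[0,0,1.2],"roll":0,"grip":0.3},
    {"delta_pos":[0,0,1.7],"roll":0,"grip":0.3},
    {"delta_pos":[0,0,2.1],"roll":0,"grip":0.3},
    {"delta_pos":[0,0,2.4],"roll":0,"grip":0.3},
    {"delta_pos":[0,0,2.7],"roll":0,"grip":0.3},
    {"delta_pos":[0,0,2.88],"roll":0,"grip":0.3},
    {"delta_pos":[0,0,2.88],"roll":0,"grip":0.3}
  ]
}}

```text
time: 66.72
ee_pos: [0.3976, 0.2956, 0.0062]
orientation: [0.014, -3.14, 0.001]
ft_force: [-0.3, 0.5, -0.5]
width: 0.0598
```

Call:
{"op": "arm_command", "data": {
  "deltas": [
    {"delta_pos":[0,0,0],"roll":0,"grip":0.5},
    {"delta_pos":[0,0,0],"roll":0,"grip":0.7},
    {"delta_pos":[0,0,0],"roll":0,"grip":0.8},
    {"delta_pos":[0,0,0],"roll":0,"grip":0.8},
    {"delta_pos":[0,0,0],"roll":0,"grip":0.8},
    {"delta_pos":[0,0,-0.3],"roll":0,"grip":0.8},
    {"delta_pos":[0,0,-0.8],"roll":0,"grip":0.8},
    {"delta_pos":[0,0,-1.4],"roll":0,"grip":0.8},
    {"delta_pos":[0,0,-2.0],"roll":0,"grip":0.8},
    {"delta_pos":[0,0,-2.6],"roll":0,"grip":0.8},
    {"delta_pos":[0,0,-2.6],"roll":0,"grip":0.8}
  ]
}}

```text
time: 68.1
ee_pos: [0.3997, 0.297, 0.1656]
orientation: [-0.014, 3.136, 0.004]
ft_force: [0.2, 0.2, -0.9]
width: 0.035
```

```bash
python3 - <<'E'
from h import *
s=cam("scene")
crop(s,290,70,450,260,4,'pics/s78.png')
go((.58,.305,.17,0.5),(.58,.305,.035,0.5))
E
```

```text
t 68.15 p [0.3985 0.2963 0.1639] yaw 0.51 w 0.0352 F [-0.1472 -0.5382 -0.569 ] q [ 0.5003  0.2575  1.7857 -0.0001  1.0957 -1.0794] tilt [-0.0025  0.0012 -1.    ]
(0.58, 0.305, 0.17, 0.5) -> [-3.027  0.118 -0.095] roll 0.001
(0.58, 0.305, 0.035, 0.5) -> [-3.021  0.115  2.155] roll 0.001
```

View pics/s78.png

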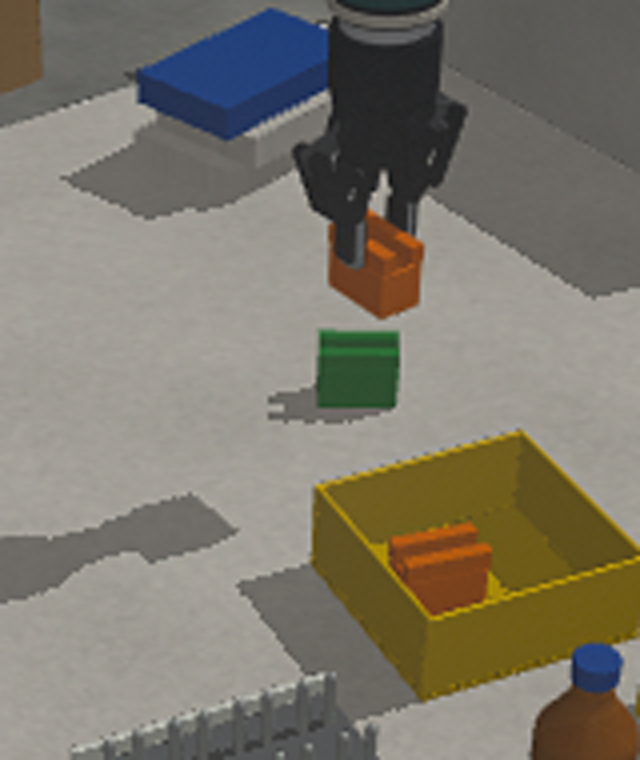

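Call:
{"op": "arm_command", "data": {
  "deltas": [
    {"delta_pos":[-0.5,0.02,-0.1],"roll":0,"grip":0.8},
    {"delta_pos":[-1.2,0.04,-0.1],"roll":0,"grip":0.8},
    {"delta_pos":[-1.9,0.06,-0.1],"roll":0,"grip":0.8},
    {"delta_pos":[-2.5,0.07,-0.1],"roll":0,"grip":0.8},
    {"delta_pos":[-2.85,0.07,-0.1],"roll":0,"grip":0.8},
    {"delta_pos":[-2.85,0.07,-0.1],"roll":0,"grip":0.8},
    {"delta_pos":[-2.85,0.07,0.5],"roll":0,"grip":0.8},
    {"delta_pos":[-2.85,0.07,1.1],"roll":0,"grip":0.8},
    {"delta_pos":[-2.85,0.07,1.6],"roll":0,"grip":0.8},
    {"delta_pos":[-2.85,0.07,1.8],"roll":0,"grip":0.8},
    {"delta_pos":[-2.85,0.07,1.8],"roll":0,"grip":0.8},
    {"delta_pos":[-2.85,0.07,1.8],"roll":0,"grip":0.5},
    {"delta_pos":[-2.85,0.07,1.8],"roll":0,"grip":0.45},
    {"delta_pos":[-2.85,0.07,1.8],"roll":0,"grip":0.45},
    {"delta_pos":[-2.85,0.07,1.2],"roll":0,"grip":0.45},
    {"delta_pos":[-2.85,0.07,0.4],"roll":0,"grip":0.45},
    {"delta_pos":[-2.85,0.07,-0.4],"roll":0,"grip":0.45},
    {"delta_pos":[-2.85,0.07,-0.4],"roll":0,"grip":0.45}
  ]
}}

```text
time: 70.4
ee_pos: [0.5721, 0.3029, 0.1922]
orientation: [-0.014, 3.132, 0.005]
ft_force: [-0.1, 0.9, -0.6]
width: 0.0469
```

```bash
python3 - <<'E'
from h import *
s=cam("scene");c=cam("top")
crop(s,290,70,450,260,4,'pics/s79.png');crop(c,120,190,300,350,4,"pics/t79.png")
go((.49,-.10,.2,6.3),(.53,-.3355,.2,6.3),(.53,-.3355,.05,6.3))
E
```

```text
t 70.5 p [0.569  0.3017 0.1876] yaw 0.5 w 0.0469 F [ 0.2502  0.4473 -0.9585] q [ 0.3804  0.4378  1.4347 -0.0001  1.2676 -1.1991] tilt [-0.0014  0.0005 -1.    ]
(0.49, -0.1, 0.2, 6.3) -> [ 1.374 -6.683 -0.212] roll -0.58
(0.53, -0.3355, 0.2, 6.3) -> [  0.742 -10.614  -0.213] roll -0.58
(0.53, -0.3355, 0.05, 6.3) -> [  0.745 -10.615   2.287] roll -0.58
```

View pics/s79.png

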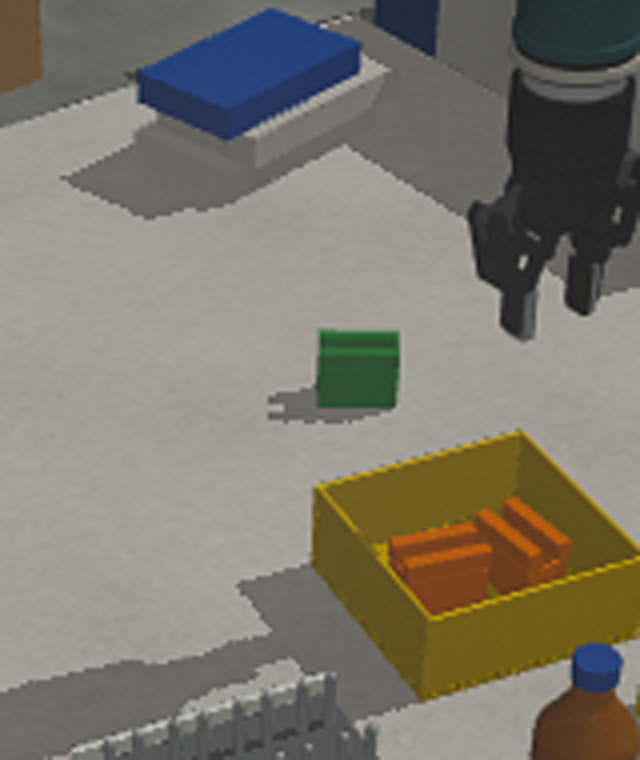

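View pics/t79.png

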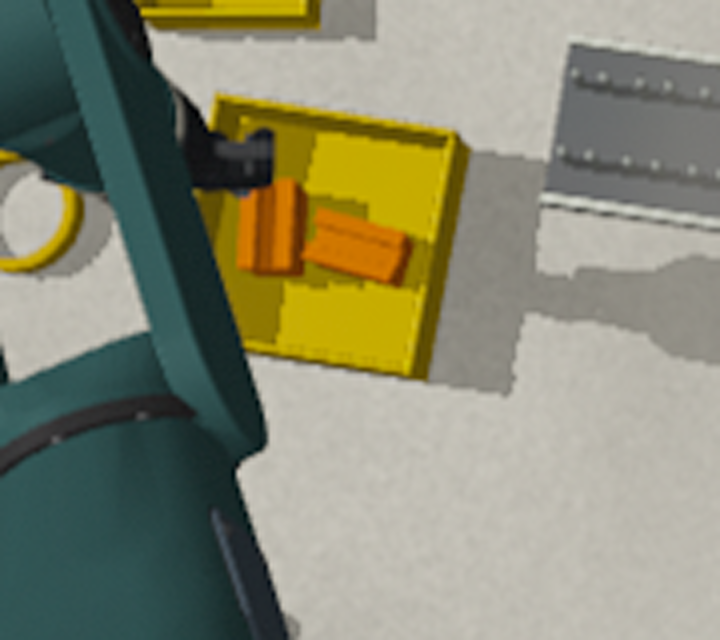

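Call:
{"op": "arm_command", "data": {
  "deltas": [
    {"delta_pos":[0.3,-0.6,-0.2],"roll":-0.1,"grip":1},
    {"delta_pos":[0.6,-1.5,-0.2],"roll":-0.2,"grip":1},
    {"delta_pos":[0.8,-2.4,-0.2],"roll":-0.3,"grip":1},
    {"delta_pos":[1.0,-3.3,-0.2],"roll":-0.4,"grip":1},
    {"delta_pos":[1.1,-4.2,-0.2],"roll":-0.5,"grip":1},
    {"delta_pos":[1.1,-5.1,-0.2],"roll":-0.58,"grip":1},
    {"delta_pos":[1.1,-6.0,-0.2],"roll":-0.58,"grip":1},
    {"delta_pos":[1.1,-6.9,-0.2],"roll":-0.58,"grip":1},
    {"delta_pos":[1.0,-7.8,-0.2],"roll":-0.58,"grip":1},
    {"delta_pos":[0.9,-8.7,-0.2],"roll":-0.58,"grip":1},
    {"delta_pos":[0.8,-9.6,-0.2],"roll":-0.58,"grip":1},
    {"delta_pos":[0.742,-10.3,-0.2],"roll":-0.58,"grip":1},
    {"delta_pos":[0.742,-10.614,-0.2],"roll":-0.58,"grip":1},
    {"delta_pos":[0.742,-10.614,-0.2],"roll":-0.58,"grip":1},
    {"delta_pos":[0.742,-10.614,-0.2],"roll":-0.58,"grip":1}
  ]
}}

```text
time: 72.38
ee_pos: [0.5293, -0.3336, 0.1982]
orientation: [0.174, -3.136, -0.003]
ft_force: [-0.3, 0.2, -0.4]
width: -0.0001
```

```bash
python3 - <<'E'
from h import *
go((.53,-.3355,.052,6.3),(.595,-.3275,.052,6.3))
c=cam("top");crop(c,360,200,480,260,6,"pics/t80.png")
E
```

```text
t 72.38 p [ 0.5293 -0.3336  0.1982] yaw 6.34 w -0.0001 F [-0.3008  0.2005 -0.4092] q [-0.6731  0.4046  1.4617  0.0006  1.2774 -2.3548] tilt [ 0.0012  0.0019 -1.    ]
(0.53, -0.3355, 0.052, 6.3) -> [-0.011 -0.037  2.437] roll 0.004
(0.595, -0.3275, 0.052, 6.3) -> [-1.102 -0.024  2.436] roll 0.004
```

Call:
{"op": "arm_command", "data": {
  "deltas": [
    {"delta_pos":[0,-0.03,0.6],"roll":0,"grip":1},
    {"delta_pos":[0,-0.03,1.3],"roll":0,"grip":1},
    {"delta_pos":[0,-0.03,2.0],"roll":0,"grip":1},
    {"delta_pos":[0,-0.03,2.4],"roll":0,"grip":1},
    {"delta_pos":[0,-0.03,2.43],"roll":0,"grip":1},
    {"delta_pos":[-0.4,-0.03,2.43],"roll":0,"grip":1},
    {"delta_pos":[-0.7,-0.03,2.43],"roll":0,"grip":1},
    {"delta_pos":[-0.9,-0.03,2.43],"roll":0,"grip":1},
    {"delta_pos":[-1.0,-0.03,2.43],"roll":0,"grip":1},
    {"delta_pos":[-1.03,-0.03,2.43],"roll":0,"grip":1},
    {"delta_pos":[-1.03,-0.03,2.43],"roll":0,"grip":1}
  ]
}}

```text
time: 73.8
ee_pos: [0.591, -0.3305, 0.053]
orientation: [0.173, -3.136, -0.0]
ft_force: [0.1, -0.7, -0.0]
width: -0.0
```

Call:
{"op": "arm_command", "data": {
  "deltas": [
    {"delta_pos":[-0.04,0,0],"roll":0,"grip":1},
    {"delta_pos":[-0.04,0,0],"roll":0,"grip":1}
  ]
}}

```text
time: 74.05
ee_pos: [0.593, -0.3303, 0.0529]
orientation: [0.172, -3.135, -0.001]
ft_force: [-2.6, 0.0, 0.9]
width: -0.0001
```

Call:
{"op": "arm_command", "data": {
  "deltas": [
    {"delta_pos":[-0.03,0,0],"roll":0,"grip":1},
    {"delta_pos":[-0.03,0,0],"roll":0,"grip":1}
  ]
}}

```text
time: 74.3
ee_pos: [0.593, -0.3303, 0.0529]
orientation: [0.173, -3.132, -0.001]
ft_force: [-8.2, -2.6, 4.0]
width: 0.0001
```

Call:
{"op": "arm_command", "data": {
  "deltas": [
    {"delta_pos":[-0.02,0,0],"roll":0,"grip":1},
    {"delta_pos":[-0.02,0,0],"roll":0,"grip":1}
  ]
}}

```text
time: 74.55
ee_pos: [0.5931, -0.3303, 0.0528]
orientation: [0.173, -3.13, -0.001]
ft_force: [-10.4, -1.7, 5.4]
width: 0.0001
```

Call:
{"op": "arm_command", "data": {
  "deltas": [
    {"delta_pos":[0.4,0,0],"roll":0,"grip":1},
    {"delta_pos":[1.0,0,0],"roll":0,"grip":1},
    {"delta_pos":[1.3,0,-0.4],"roll":0,"grip":1},
    {"delta_pos":[1.3,0.8,-1.2],"roll":0,"grip":1},
    {"delta_pos":[1.3,1.6,-2.0],"roll":0,"grip":1},
    {"delta_pos":[1.3,2.4,-2.6],"roll":0,"grip":1},
    {"delta_pos":[1.3,3.2,-2.6],"roll":0,"grip":1},
    {"delta_pos":[1.3,3.6,-2.6],"roll":0,"grip":1},
    {"delta_pos":[1.3,3.6,-2.6],"roll":0,"grip":1},
    {"delta_pos":[1.3,3.6,-2.6],"roll":0,"grip":1},
    {"delta_pos":[1.3,3.6,-2.6],"roll":0,"grip":1}
  ]
}}

```text
time: 75.92
ee_pos: [0.4959, -0.125, 0.2089]
orientation: [-0.171, 3.137, -0.001]
ft_force: [-0.8, -0.2, -0.3]
width: -0.0001
```

```bash
python3 - <<'E'
from h import *
s=cam("scene");c=cam("top");go()
cv2.imwrite("pics/topE.png",c["img"][:,:,::-1]);cv2.imwrite("pics/sceneE.png",s["img"][:,:,::-1])
E
```

```text
t 76.03 p [ 0.4958 -0.1248  0.2088] yaw 6.23 w -0.0001 F [ 0.0136 -0.5376 -0.5208] q [-0.3817  0.23    1.6968 -0.0002  1.215  -2.0611] tilt [ 0.0002 -0.0001 -1.    ]
```

View pics/topE.png

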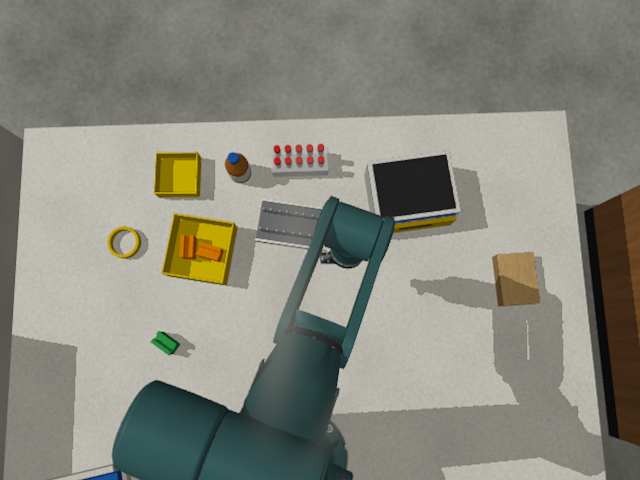

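View pics/sceneE.png

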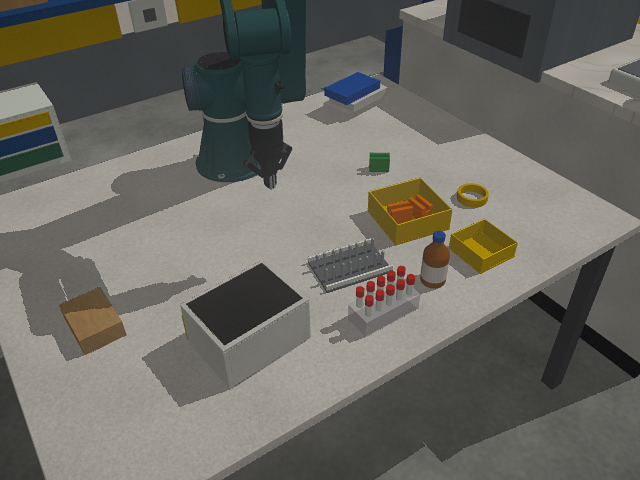

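The final pictures show the rack empty (at 285,222 in the top view), the drawer shut (unit at 412,190), and both orange pieces in the larger bin (around 200,248). The green piece, tape, small bin, bottle, tubes and carton are where they started, so I'm handing the job in.

```bash
python3 -c "
from workcell import env
print(env.close_job())"
```

```text
the job is handed in; nothing more can be done
None
```

The job is finished and handed in at about 76 s of the 200 s allowed. All four cassettes stand in separate drawer slots, the drawer is pushed in, and both orange foam pieces are in the larger yellow bin.

- **Cassettes:** each was lowered until the slot floor pushed back (6 to 9 N) before I let go. All four stood upright in the pictures before the drawer was shut. I had no view of them once it was closed.
- **Drawer:** the first push went wrong, because the shut fingertips sit about 16 mm above the reported TCP. They passed over the front panel, and a later try at a middling height rode on its top edge. A lower push worked.
- **Drawer closed:** it met a rigid stop at x = 0.593, with up to 24 N on the arm. A second push 7 mm higher stopped at the same place. In the pictures the panel sits within 1 to 2 mm of where a closed drawer should be. My estimates of how far the panel travelled ranged from 136 to 146 mm, against about 142 mm expected.
- **Foam:** only two orange pieces were visible, and the last pictures show both in the bin. The green look-alike and the other things look unmoved.

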